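# Restock the revolving stepped condiment stand

## Robot

A 6-joint arm with a two-finger parallel gripper is mounted at the origin on a cart in front of the work surface, level with it; the furniture and walls round the work are solid. World frame = base frame: x ahead of the robot, y to its left, z up, the work surface at z = 0. Lengths are in m, angles in rad, forces in N, time in s.
With the tool pointing down it reaches from about 0.425 to 0.95 m from the base axis. Payload 3.5 kg.
Tool frame: the origin (TCP) lies on the centre line of the jaws, within the pads' length; the fingertips stand 11 mm ahead of it and the grasp point (between the pads) lies 8 mm behind it; y points along the fingers, x is the direction in which the jaws open and shut, and the axes are right-handed (so a half turn about y gives the same grasp; the last joint's range is limited). The gripper opens to 85 mm and grips with 20 to 120 N. Pads are 22 mm wide; open, the fingers measure 114 mm over their backs; the gripper's body (76 mm by 85 mm) begins 54 mm behind the grasp point. The pads swing forward as they close: fully open they stand 13 mm farther back than shut.
Start: joints at [-1.415, 0.286, 1.577, -0, 1.279, -0.15], TCP at [0.203, -0.644, 0.242] pointing down, gripper open.
Joint ranges: [-2.77, 2.77], [-0.9, 2.22], [0.21, 2.48], [-1.53, 4.67], [0.24, 2.81], [-2.84, 2.84]. Speed limits (rad/s): [2.79, 2.79, 3.14, 3.14, 3.14, 3.14].

## Interface

Orientations are given as a unit quaternion [x, y, z, w].
In Python, from plant import get_state, read_camera, sign_off gives the robot as it stands.
- The arm moves only by the shell command python3 -m inch 'ROWS' [FORCE]. ROWS is JSON, a list of rows, each an object of numbers: "ax", "ay", "az": the turn, a rotation vector about the tool's x, y, z in rad; "x", "y", "z": the shift along the tool's x, y, z in mm; "hand": the closure, from -1 (fully open) to 1 (shut). In form: [{"ax": .., "ay": .., "az": .., "x": .., "y": .., "z": .., "hand": ..}, ...]. A call has 1 to 5 rows; each row shifts and turns the commanded pose from where the row before left it, along the tool's axes as they then stand; what a row does not reach is not made up. A row lasts 1/12 s, in which the tool goes at most 41.7 mm and 7.16 degrees, less where a joint would pass 70% of its speed; a pose out of reach is approached as far as the arm can. A call with a gripper value outside its range is refused whole. The fingers move at their own pace and stop on an object; FORCE is the grip in N (left out, the last holds). Time passes only in rows, so rows that do not move let the fingers close. It gives the time, the measured TCP pose, the force and the opening at its end, in the units of the state.
- get_state(): the state, without advancing time (a new reading comes with each control period).
- read_camera(name): name is "scene" or "top" or "wrist"; returns a dict with "img" (384x512x3 uint8, red, green, blue), "fov_y" (degrees; the focal length in pixels is half the picture's height over the tangent of half this angle, whatever the lens; pixels are square), "cx", "cy" (the principal point, pixels), "T" (4x4, takes a point from camera to world coordinates); the wrist camera has in their place "T_tool_cam" (4x4, takes a point from camera to tool coordinates, whose origin is the TCP and whose axes are the tool frame's). Camera axes: x right, y down, z forward; pixel columns grow to the right and rows downward; lengths in m; the calibration is good to about 2 mm. The wrist camera is an equidistant fisheye: a pixel r from the principal point sees the ray r / f radians off the axis. A picture is of the moment at which its call begins: read the wrist's pose just before it. There is no depth.
- sign_off(): hands the job in, once; it reports no verdict.
The state is a dict: "time": time; "qpos": joint angles; "dq": joint speeds; "joint_efforts": joint torques, N m; "eef_pos": TCP position; "tcp_rot": TCP orientation; "contact_force": force on the tool from outside, world axes, zero at the start; "wrist_torque": the same for the moment, N m; "opening": opening from 0.0 (shut) to 1.0 (fully open).
Only numpy, scipy, OpenCV 4.12 (cv2) and the standard library are available. Lean on these libraries where they do the work, as an engineer would, in place of code of your own. Each camera call takes 0.05 s, during which the arm holds its last target. There are 200 camera calls.

## Task

Restock the revolving condiment stand: pull its spring plunger up by the black knob, swing the steps out from under the clear hood to the loading position and let the plunger drop home. Then stand every sauce bottle, shaker and dip cup that stands in front of the black garnish box upright on the highest step on which it still passes under the hood (bottles lowest, shakers middle, dip cup highest), and turn the loaded stand back under the hood the same way until the plunger drops home again. Leave the tongs, brush, cutlery roll and bell where they are.

Things in the scene. Friction and masses are not known exactly. Their poses are not given: they have to be found in the camera images.
- red_bottle: Red glass sauce bottle, round, 41 mm wide for the lowest 85 mm, tapering above to an upright cap 22 mm wide and 22 mm high (132 to 154 mm), 154 mm tall in all; firm enough to be carried by the cap; origin at the centre of its underside, z up. It fits only on the lowest step. Absent in some runs.
- green_bottle: Green glass sauce bottle, round, 41 mm wide for the lowest 85 mm, tapering above to an upright cap 22 mm wide and 22 mm high (132 to 154 mm), 154 mm tall in all; firm enough to be carried by the cap; origin at the centre of its underside, z up. It fits only on the lowest step. Absent in some runs.
- white_shaker: White shaker, round, 41 mm wide, 84 mm tall with a white domed cap over the top 24 mm; origin at the centre of its underside, z up. The middle step is the highest on which it fits. Absent in some runs.
- dark_shaker: Dark grey shaker, round, 41 mm wide, 84 mm tall with a white domed cap over the top 24 mm; origin at the centre of its underside, z up. The middle step is the highest on which it fits. Absent in some runs.
- ramekin: White dip cup full of red sauce, round, 65 mm wide at the rim and 53 mm at the foot, 37 mm tall; origin at the centre of its underside, z up. The highest step is the one for it. Absent in some runs.
- stand: Fixed part of the revolving condiment stand: round foot plate, radius 205 mm; origin on the turning axis at table level, z up, -x is the open loading side (to the robot). At the far side, from 84 to 216 degrees (from its -x towards its +y), posts at radius 190 mm carry a clear hood: radius 200 mm, 6 mm thick, underside 192 mm above the table.
- carousel (a joint): Turning part: grey disc, radius 170 mm, with three stepped sectors. 0 = stored (steps under the hood, knob front left); 2.618 rad = loading (steps open to the robot, knob right). Grows counter-clockwise from above, about the stand's origin; stops 0.012 rad beyond each. Turns lightly (0.12 N m), stays where left; locked at both positions while the plunger is home.
- plunger (a joint): Sprung index plunger on the carousel's rim, 185 mm from the axis: 0 = home, pin in its hole; grows as it is lifted (m), to 0.022 at most. From 0.013 the pin is clear of the index ring and the carousel can turn; between the two positions a released pin rides on the ring at about 0.012. The spring pulls it down with 4.5 to 8 N.
- garnish_caddy: Fixed black garnish box, 230 (x) x 406 (y) x 123 mm, behind the things to be shelved, its clear lid open at the back; origin at the centre of its underside, its front face about 90 mm before it.
- knob (a point): Middle of the plunger's black knob (moves with plunger and carousel), 100 mm above the table when home. The knob is an upright cylinder 24 mm wide, from 20 mm below this point to 20 mm above it. A dark housing 26 mm wide ends 36 mm below this point.
- step_low (a point): Middle of the lowest step's top, 105 mm from the turning axis, 28 mm above the table, 164 mm below the hood; at the right in the loading position. A 43 degree sector from radius 34 to 169 mm, a 6 mm high wire rail at 165 mm. Two things 41 mm wide fit one behind the other, 30 mm inward and outward of here.
- step_mid (a point): Middle of the middle step's top, 105 mm from the turning axis, 74 mm above the table, 118 mm below the hood; nearest the robot in the loading position. A 43 degree sector from radius 34 to 169 mm, a 6 mm high wire rail at 165 mm. Two things 41 mm wide fit one behind the other, 30 mm inward and outward of here.
- step_high (a point): Middle of the highest step's top, 105 mm from the turning axis, 114 mm above the table, 78 mm below the hood; at the left in the loading position. A 43 degree sector from radius 34 to 169 mm, a 6 mm high wire rail all round. Room for one dip cup.
- tongs: Steel tongs, 254 mm long, 20 mm high, lying by; leave it alone. Origin at the centre of its underside.
- pastry_brush: Pastry brush, 196 mm long, 23 mm high, lying by; leave it alone. Origin at the centre of its underside.
- cutlery_roll: Blue napkin roll with cutlery, 222 mm long, 38 mm high, lying by; leave it alone. Origin at the centre of its underside.
- order_bell: Service bell, 85 mm wide, 64 mm high, lying by; leave it alone. Origin at the centre of its underside.
There are look-alikes about, which are no part of the job. What is shaped like the dark_shaker but blue, pink or purple is not meant.

How it is judged:
By the outcome, as a careful person would: the job done as asked, in the order asked, and still so for the second after the job is handed in, with the robot touching nothing.
Of red_bottle, green_bottle, white_shaker, dark_shaker, ramekin only 4 to 5 are there at a start; the rules pass over those that are not, and their reading is None.
At some moment in a run one of ramekin may be knocked a few centimetres aside while the robot is not near it.
It also fails if it takes over 210 s, if anything falls off the work surface, if the arm or the gripper's body presses on something with over 40 N, if the wrist force passes 120 N, or if a joint passes its speed limit or range.

## Working session

There is one attempt and no reset: what is moved stays moved. The work goes in short steps, Python scripts to look and compute and a shell command to move; the robot and the scene stay as the last step left them, time stands still between calls to the robot, and variables do not carry over. Pictures are saved under pics/ and viewed, about 12 in all and at most 16, crops included, and the job is handed in when it is done.

```bash
ls; mkdir -p pics; cat > h.py <<'E'
import numpy as np, cv2
from plant import get_state, read_camera
from scipy.spatial.transform import Rotation as R
def cam(n):
    s=get_state(); c=read_camera(n)
    c['f']=c['img'].shape[0]/2/np.tan(np.radians(c['fov_y'])/2)
    if n=='wrist':
        T=np.eye(4);T[:3,:3]=R.from_quat(s['tcp_rot']).as_matrix();T[:3,3]=s['eef_pos'];c['T']=T@c['T_tool_cam']
    c['n']=n
    return c
def save(c,p,crop=None,k=1):
    im=c['img'][:,:,::-1]
    if crop: im=im[crop[1]:crop[3],crop[0]:crop[2]]
    cv2.imwrite(p,cv2.resize(im,None,fx=k,fy=k,interpolation=cv2.INTER_CUBIC))
def ray(c,u,v):
    a=np.array([(u-c['cx'])/c['f'],(v-c['cy'])/c['f'],1.])
    if c['n']=='wrist':
        r=np.hypot(a[0],a[1]); a=np.array([a[0]/r*np.sin(r),a[1]/r*np.sin(r),np.cos(r)]) if r>1e-9 else a
    return c['T'][:3,3],c['T'][:3,:3]@a
def onz(c,u,v,z):
    o,d=ray(c,u,v); return o+d*(z-o[2])/d[2]
def proj(c,p):
    q=np.linalg.inv(c['T'])@np.append(p,1); q=q[:3]
    if c['n']=='wrist':
        r=np.hypot(q[0],q[1]); t=np.arctan2(r,q[2]); return c['cx']+c['f']*t*q[0]/r, c['cy']+c['f']*t*q[1]/r
    return c['cx']+c['f']*q[0]/q[2], c['cy']+c['f']*q[1]/q[2]
def st():
    s=get_state(); m=R.from_quat(s['tcp_rot']).as_matrix()
    print('t',s['time'],'p',np.round(s['eef_pos'],4),'open',round(s['opening'],3),'F',np.round(s['contact_force'],1)); print(np.round(m,3)); print('q',np.round(s['qpos'],3))
E
python3 - <<'E'
from h import *
st()
for n in('scene','top'):
    c=cam(n); save(c,f'pics/{n}0.png',k=1.5); print(n,c['f'],c['cx'],c['cy'],np.round(c['T'],3))
c=cam('wrist');print(np.round(c['T_tool_cam'],3),c['f'],c['cx'])
E
```

```text
pics
t 0.0 p [ 0.2031 -0.643   0.2409] open 0.999 F [-0.   0.1  0.2]
[[ 0.301 -0.     0.954]
 [-0.954  0.002  0.301]
 [-0.002 -1.     0.   ]]
q [-1.415  0.287  1.578  0.     1.279 -0.15 ]
scene 390.8978433530178 259.4898761754926 190.4213294924505 [[-0.59  -0.414  0.693 -0.536]
 [-0.807  0.288 -0.515  0.829]
 [ 0.014 -0.863 -0.505  0.848]
 [ 0.     0.     0.     1.   ]]
top 400.8246649531879 254.0482622836366 193.2466266921076 [[ 0.035 -0.976  0.217  0.176]
 [-0.999 -0.035  0.004  0.023]
 [ 0.004 -0.217 -0.976  1.701]
 [ 0.     0.     0.     1.   ]]
[[ 1.    -0.    -0.001  0.001]
 [ 0.001 -0.327  0.945 -0.131]
 [-0.001 -0.945 -0.327  0.086]
 [ 0.     0.     0.     1.   ]] 297.3186396354542 260.12997280156895
```

View pics/scene0.png

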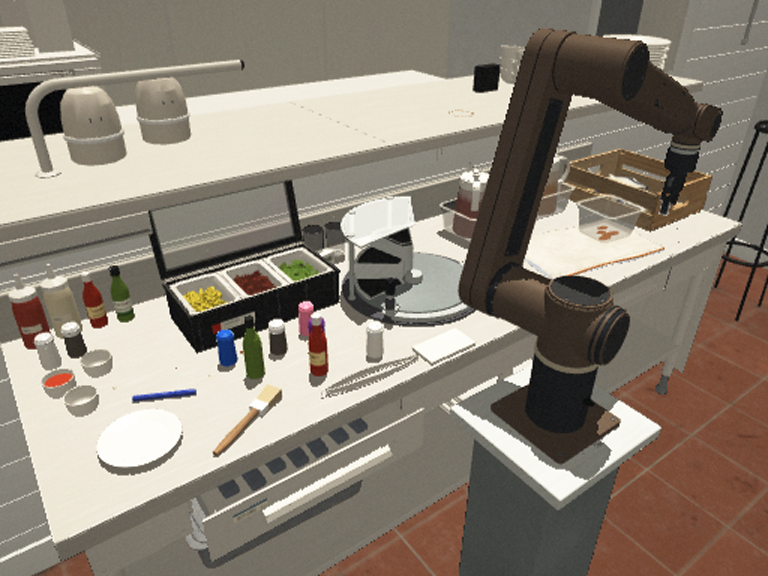

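View pics/top0.png

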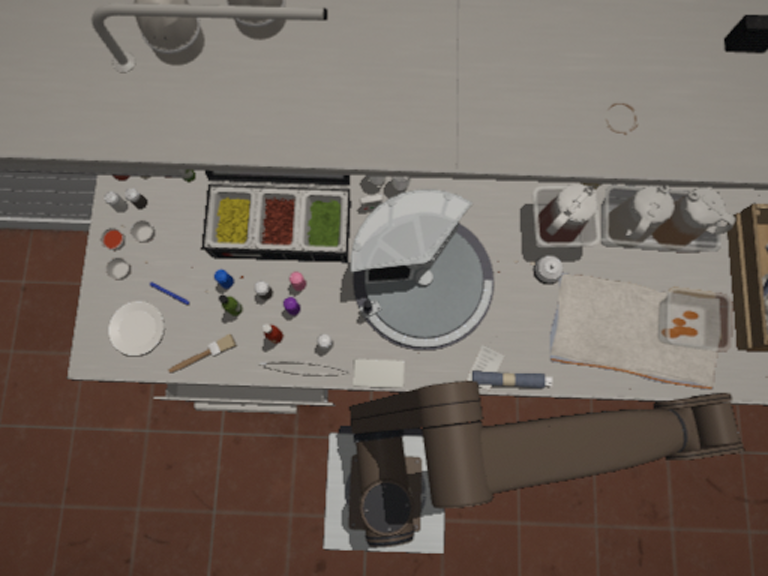

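Scene: red bottle (318,345), green bottle (253,350), dark shaker (277,335), white shaker (374,340), stand with knob about (390,300). Blue, pink and purple decoys are nearby. A red-sauce cup stands at far left (58,380), away from the box. I'll measure these and look at a crop.

```bash
python3 - <<'E'
from h import *
t=cam('top'); s=cam('scene')
a=cv2.resize(t['img'][100:270,50:340,::-1],None,fx=2.6,fy=2.6,interpolation=cv2.INTER_CUBIC)
cv2.imwrite('pics/top1.png',a)
b=cv2.resize(s['img'][120:300,0:330,::-1],None,fx=2.4,fy=2.4,interpolation=cv2.INTER_CUBIC)
cv2.imwrite('pics/scene1.png',b)
for n,u,v,z in [('green cap',223,297,.154),('red cap',266,327,.154),('dark cap',262,287,.084),('white cap',324,340,.084),('knob',369,306,.12),('hub',425,278,.03),('ram?',112,238,.037),('blue',223,277,.084),('pink',297,279,.084),('purple',291,304,.084),('cad corner',348,256,.123),('cad corner',207,247,.123),('tong l',262,365,.01),('tong r',347,373,.01)]:
    print(n,np.round(onz(t,u/1.5,v/1.5,z),3))
E
```

```text
green cap [0.486 0.443 0.154]
red cap [0.411 0.324 0.154]
dark cap [0.532 0.357 0.084]
white cap [0.391 0.178 0.084]
knob [0.482 0.059 0.12 ]
hub [ 0.587 -0.095  0.03 ]
ram? [0.672 0.81  0.037]
blue [0.557 0.467 0.084]
pink [0.558 0.262 0.084]
purple [0.487 0.274 0.084]
cad corner [0.618 0.122 0.123]
cad corner [0.63  0.507 0.123]
tong l [0.325 0.355 0.01 ]
tong r [0.311 0.116 0.01 ]
```

View pics/top1.png

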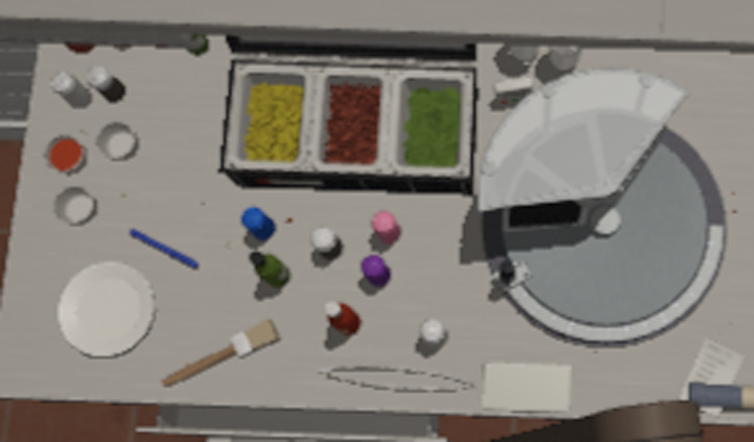

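View pics/scene1.png

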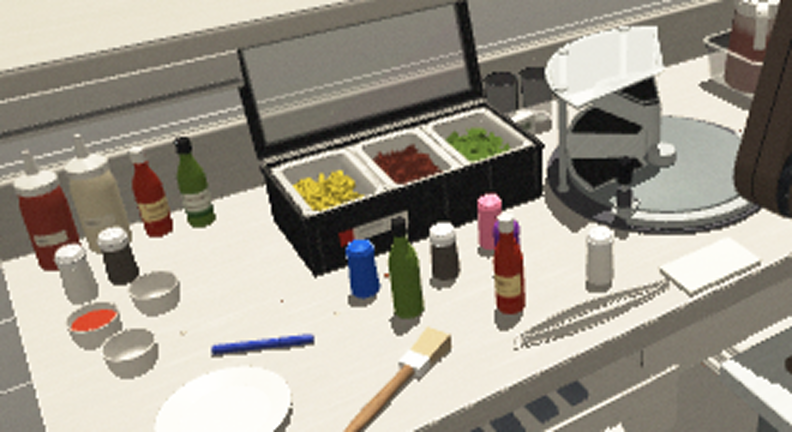

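Four goods stand in front of the box: red bottle, green bottle, dark shaker and white shaker. The red-sauce cup at top1 (66,155) stands at x≈0.67, y≈0.81. That is left of the box, among the look-alikes, so the ramekin is absent. Look-alikes to avoid:
- blue (258,222), pink (385,227) and purple (376,269) shakers
- the shakers, bottles and cups at far left

Next I'll measure precisely from both views.

```bash
cat >> h.py <<'E'
def tri(c1,u1,c2,u2):
    o1,d1=ray(c1,*u1);o2,d2=ray(c2,*u2); d1=d1/np.linalg.norm(d1); d2=d2/np.linalg.norm(d2)
    k=np.linalg.lstsq(np.c_[d1,-d2],o2-o1,rcond=None)[0]; a=o1+k[0]*d1;b=o2+k[1]*d2
    return (a+b)/2,np.linalg.norm(a-b)
def delta(p,yaw=None):
    "tool-frame shift (mm) to world TCP p; then turn about tool y for yaw of tool z (deg)"
    s=get_state(); m=R.from_quat(s['tcp_rot']).as_matrix()
    print('shift xyz',np.round(m.T@(np.array(p)-s['eef_pos'])*1000,1),'yaw_z',round(np.degrees(np.arctan2(m[1,2],m[0,2])),1),'tilt',np.round(m[2],3))
E
python3 - <<'E'
from h import *
t=cam('top'); s=cam('scene')
def blob(c,box,f):
    x0,y0,x1,y1=box; p=c['img'][y0:y1,x0:x1].astype(int); m=f(p).astype(np.uint8)
    n,l,st_,ce=cv2.connectedComponentsWithStats(m); 
    if n<2: return None
    i=1+np.argmax(st_[1:,4]); return (ce[i]+[x0,y0]).round(1),st_[i].tolist()
bright=lambda p:(p.min(2)>165)&(np.ptp(p,axis=2)<40)
dark=lambda p:p.max(2)<55
T=lambda x0,y0,x1,y1:[int(50+x0/2.6),int(100+y0/2.6),int(50+x1/2.6),int(100+y1/2.6)]
S=lambda x0,y0,x1,y1:[int(x0/2.4),int(120+y0/2.4),int(x1/2.4),int(120+y1/2.4)]
for n,bt,bs,f in [('redcap',T(318,295,346,328),S(490,205,525,240),lambda p:(p.min(2)>120)),('greencap',T(242,245,272,270),S(385,212,412,240),dark),
 ('darkcap',T(305,222,345,258),S(425,218,462,250),lambda p:p.min(2)>150),('whitecap',T(415,315,450,352),S(582,222,618,250),lambda p:p.min(2)>170),
 ('knob',T(492,250,520,292),S(610,150,645,215),dark),('hub',T(590,200,625,240),S(645,135,685,175),lambda p:p.min(2)>150)]:
    a=blob(t,bt,f);b=blob(s,bs,f); print(n,a,b)
    if a and b: print('   ',*[np.round(x,4) for x in tri(t,a[0],s,b[0])])
E
cp /dev/null /dev/null; python3 - <<'E'
import cv2,numpy as np
a=cv2.imread('pics/scene1.png');b=cv2.imread('pics/top1.png')
x=cv2.resize(a[100:250,540:760],(528,360));y=cv2.resize(b[180:320,460:640],(463,360))
z=np.zeros((600,800,3),np.uint8);z[:360,:400]=cv2.resize(x,(400,360))[:, :];z[:360,400:800]=cv2.resize(y,(400,360))
cv2.imwrite('pics/k.png',z[:360])
E
```

```text
redcap (array([175.7, 217.6]), [0, 0, 11, 13, 94]) (array([213.2, 211. ]), [3, 0, 11, 15, 83])
    [0.4072 0.324  0.1515] 0.0167
greencap (array([149. , 199.6]), [4, 3, 5, 6, 25]) (array([165.5, 214.9]), [0, 0, 11, 12, 72])
    [0.4836 0.4462 0.1386] 0.0028
darkcap (array([173.8, 190.6]), [3, 2, 9, 8, 51]) (array([184.5, 217.1]), [0, 3, 15, 11, 91])
    [0.5371 0.362  0.0685] 0.0047
whitecap (array([216.2, 226. ]), [4, 2, 7, 7, 32]) (array([248.3, 217.8]), [0, 1, 15, 11, 113])
    [0.3974 0.1802 0.0712] 0.0042
knob (array([244.5, 204.2]), [4, 4, 5, 9, 33]) (array([259.2, 190.2]), [0, 3, 13, 12, 109])
    [0.4865 0.0677 0.1031] 0.0052
hub (array([284.1, 185.1]), [4, 5, 9, 9, 46]) (array([279.8, 182.7]), [6, 0, 11, 16, 129])
    [ 0.5821 -0.1019  0.0392] 0.0108cp: '/dev/null' and '/dev/null' are the same file
```

```bash
r='true'; 
python3 -m inch '[{"x":-17,"z":27,"y":-2},{"x":-17,"z":27,"y":-2},{"x":-17,"z":27,"y":-2},{"x":-17,"z":27,"y":-2},{"x":-17,"z":27,"y":-2}]'
python3 -m inch '[{"x":-17,"z":27,"y":-2},{"x":-17,"z":27,"y":-2},{"x":-17,"z":27,"y":-2},{"x":-17,"z":27,"y":-2},{"x":-17,"z":27,"y":-2}]'
python3 -m inch '[{"x":-17,"z":27,"ay":0},{"x":-17,"z":27},{"ay":-0.1},{"ay":-0.1},{"ay":-0.1}]'
python3 -c "
from h import *
st();delta((.48,.06,.26))"
```

```text
t 0.35 p [ 0.2032 -0.6435  0.242 ] open 0.997 F [-0.4  0.1  1.3]
[[ 0.301 -0.     0.954]
 [-0.954  0.     0.301]
 [-0.    -1.     0.   ]]
q [-1.415  0.287  1.577  0.     1.279 -0.15 ]
shift xyz [-587.6  -17.7  475.7] yaw_z 17.5 tilt [-0. -1.  0.]validation failed for argument at $[0]...
validation failed for argument at $[0]...
validation failed for argument at $[0]...
```

```bash

python3 -m inch '[{"ax":0,"ay":0,"az":0,"x":-17,"y":-2,"z":27,"hand":-1},{"ax":0,"ay":0,"az":0,"x":-17,"y":-2,"z":27,"hand":-1},{"ax":0,"ay":0,"az":0,"x":-17,"y":-2,"z":27,"hand":-1},{"ax":0,"ay":0,"az":0,"x":-17,"y":-2,"z":27,"hand":-1},{"ax":0,"ay":0,"az":0,"x":-17,"y":-2,"z":27,"hand":-1}]'
python3 -m inch '[{"ax":0,"ay":0,"az":0,"x":-17,"y":-2,"z":27,"hand":-1},{"ax":0,"ay":0,"az":0,"x":-17,"y":-2,"z":27,"hand":-1},{"ax":0,"ay":0,"az":0,"x":-17,"y":-2,"z":27,"hand":-1},{"ax":0,"ay":0,"az":0,"x":-17,"y":-2,"z":27,"hand":-1},{"ax":0,"ay":0,"az":0,"x":-17,"y":-2,"z":27,"hand":-1}]'
python3 -m inch '[{"ax":0,"ay":-0.1,"az":0,"x":0,"y":0,"z":0,"hand":-1},{"ax":0,"ay":-0.1,"az":0,"x":0,"y":0,"z":0,"hand":-1},{"ax":0,"ay":-0.1,"az":0,"x":0,"y":0,"z":0,"hand":-1}]'
python3 -c "
from h import *
st();delta((.48,.06,.26))"
```

```text
time: 0.77
eef_pos: [0.3071, -0.5208, 0.2524]
tcp_rot: [-0.57, 0.418, -0.418, 0.57]
contact_force: [0.1, -0.2, 0.1]
opening: 1.001
time: 1.18
eef_pos: [0.4103, -0.3989, 0.2626]
tcp_rot: [0.57, -0.418, 0.418, -0.57]
contact_force: [1.2, -0.6, -0.6]
opening: 1.0
time: 1.43
eef_pos: [0.4102, -0.3995, 0.2626]
tcp_rot: [0.628, -0.326, 0.326, -0.627]
contact_force: [-0.2, 0.2, -0.1]
opening: 1.002
t 1.4333 p [ 0.4102 -0.3995  0.2626] open 1.002 F [-0.2  0.2 -0.1]
[[ 0.575  0.     0.818]
 [-0.818 -0.     0.575]
 [ 0.001 -1.    -0.   ]]
q [-0.949  0.046  1.812 -0.     1.283  0.009]
shift xyz [-335.8    2.4  321.3] yaw_z 35.1 tilt [ 0.001 -1.    -0.   ]
```

```bash

python3 -m inch '[{"ax":0,"ay":0,"az":0,"x":-28,"y":0,"z":27,"hand":-1},{"ax":0,"ay":0,"az":0,"x":-28,"y":0,"z":27,"hand":-1},{"ax":0,"ay":0,"az":0,"x":-28,"y":0,"z":27,"hand":-1},{"ax":0,"ay":0,"az":0,"x":-28,"y":0,"z":27,"hand":-1}]'
python3 -m inch '[{"ax":0,"ay":0,"az":0,"x":-28,"y":0,"z":27,"hand":-1},{"ax":0,"ay":0,"az":0,"x":-28,"y":0,"z":27,"hand":-1},{"ax":0,"ay":0,"az":0,"x":-28,"y":0,"z":27,"hand":-1},{"ax":0,"ay":0,"az":0,"x":-28,"y":0,"z":27,"hand":-1}]'
python3 -m inch '[{"ax":0,"ay":0,"az":0,"x":-28,"y":0,"z":27,"hand":-1},{"ax":0,"ay":0,"az":0,"x":-28,"y":0,"z":27,"hand":-1},{"ax":0,"ay":0,"az":0,"x":-28,"y":0,"z":27,"hand":-1},{"ax":0,"ay":0,"az":0,"x":-28,"y":0,"z":27,"hand":-1}]'
python3 -m inch '[{"ax":0,"ay":-0.115,"az":0,"x":0,"y":0,"z":0,"hand":-1},{"ax":0,"ay":-0.115,"az":0,"x":0,"y":0,"z":0,"hand":-1},{"ax":0,"ay":-0.115,"az":0,"x":0,"y":0,"z":0,"hand":-1},{"ax":0,"ay":-0.115,"az":0,"x":0,"y":0,"z":0,"hand":-1},{"ax":0,"ay":-0.115,"az":0,"x":0,"y":0,"z":0,"hand":-1}]'
python3 -m inch '[{"ax":0,"ay":-0.115,"az":0,"x":0,"y":0,"z":0,"hand":-1},{"ax":0,"ay":-0.115,"az":0,"x":0,"y":0,"z":0,"hand":-1},{"ax":0,"ay":-0.115,"az":0,"x":0,"y":0,"z":0,"hand":-1},{"ax":0,"ay":-0.115,"az":0,"x":0,"y":0,"z":0,"hand":-1},{"ax":0,"ay":-0.115,"az":0,"x":0,"y":0,"z":0,"hand":-1}]'
python3 -m inch '[{"ax":0,"ay":-0.115,"az":0,"x":0,"y":0,"z":0,"hand":-1},{"ax":0,"ay":-0.115,"az":0,"x":0,"y":0,"z":0,"hand":-1},{"ax":0,"ay":-0.115,"az":0,"x":0,"y":0,"z":0,"hand":-1},{"ax":0,"ay":-0.115,"az":0,"x":0,"y":0,"z":0,"hand":-1},{"ax":0,"ay":-0.115,"az":0,"x":0,"y":0,"z":0,"hand":-1}]'
python3 -m inch '[{"ax":0,"ay":-0.115,"az":0,"x":0,"y":0,"z":0,"hand":-1},{"ax":0,"ay":-0.115,"az":0,"x":0,"y":0,"z":0,"hand":-1},{"ax":0,"ay":-0.115,"az":0,"x":0,"y":0,"z":0,"hand":-1},{"ax":0,"ay":-0.115,"az":0,"x":0,"y":0,"z":0,"hand":-1},{"ax":0,"ay":-0.115,"az":0,"x":0,"y":0,"z":0,"hand":-1}]'
python3 -m inch '[{"ax":0,"ay":-0.115,"az":0,"x":0,"y":0,"z":0,"hand":-1},{"ax":0,"ay":-0.115,"az":0,"x":0,"y":0,"z":0,"hand":-1}]' | tail -1
python3 -c "
from h import *
st();delta((.484,.064,.26)); c=cam('wrist'); save(c,'pics/w0.png',k=1.5)
for p in [(.484,.064,.12),(.585,-.1,.04),(.484,.064,.08)]: print(np.array(proj(c,p))*1.5)"
```

```text
time: 1.77
eef_pos: [0.4344, -0.2453, 0.2624]
tcp_rot: [-0.626, 0.328, -0.329, 0.626]
contact_force: [0.7, -0.1, 0.4]
opening: 1.003
time: 2.1
eef_pos: [0.4594, -0.0913, 0.2627]
tcp_rot: [-0.626, 0.328, -0.329, 0.626]
contact_force: [1.1, -0.3, -0.9]
opening: 0.999
time: 2.43
eef_pos: [0.4844, 0.0624, 0.2627]
tcp_rot: [-0.626, 0.328, -0.328, 0.627]
contact_force: [1.1, -0.1, -1.0]
opening: 1.002
time: 2.85
eef_pos: [0.4845, 0.0607, 0.2624]
tcp_rot: [-0.694, 0.135, -0.135, 0.694]
contact_force: [-0.3, -0.1, 1.0]
opening: 1.0
time: 3.27
eef_pos: [0.4845, 0.0605, 0.2624]
tcp_rot: [0.704, 0.067, -0.067, -0.704]
contact_force: [-0.0, -0.1, -0.6]
opening: 1.002
time: 3.68
eef_pos: [0.4845, 0.0604, 0.2625]
tcp_rot: [0.656, 0.264, -0.264, -0.656]
contact_force: [-0.2, 0.6, -0.3]
opening: 0.998
time: 4.1
eef_pos: [0.4845, 0.0604, 0.2625]
tcp_rot: [0.554, 0.439, -0.439, -0.554]
contact_force: [0.2, 0.4, 0.8]
opening: 0.997
opening: 1.001
t 4.2667 p [0.4845 0.0604 0.2625] open 1.001 F [0.2 0.8 0.4]
[[ 0.  0. -1.]
 [ 1. -0.  0.]
 [-0. -1. -0.]]
q [-0.084 -0.152  2.002  0.     1.292 -1.655]
shift xyz [3.6 2.5 0.5] yaw_z 180.0 tilt [-0. -1. -0.]
[395.79440293 278.68814769]
[218.83667745 358.54251381]
[395.09000765 262.79726546]
```

View pics/w0.png

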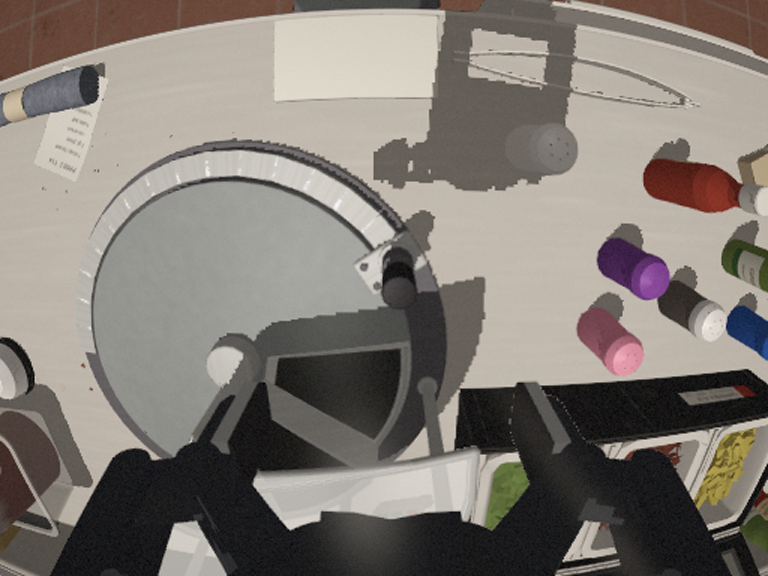

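Wrist view: the knob's top face is at (398,291), the hub at (230,360), the white shaker's cap at (560,147), the red cap at (757,199) and the dark shaker's cap at (711,322). The picture is clear, so I'll cast rays from it.

```bash
python3 - <<'E'
from h import *
c=cam('wrist')
for n,u,v,z in [('knob top',398,291,.12),('hub',228,362,.04),('white',561,147,.08),('red',757,199,.154),('dark',712,323,.08),('rim post',427,385,.192)]:
    print(n,np.round(onz(c,u/1.5,v/1.5,z),4))
# rim of disc: outer bright/dark edge points 
P=[onz(c,u/1.5,v/1.5,.0) for u,v in [(88,300),(110,230),(240,140),(330,167),(400,225)]]
A=np.array(P)[:,:2]; x=np.linalg.lstsq(np.c_[2*A,np.ones(len(A))],(A**2).sum(1),rcond=None)[0]; print('circ',x[:2],np.sqrt(x[2]+x[0]**2+x[1]**2))
E
```

```text
knob top [0.4923 0.0655 0.12  ]
hub [ 0.5889 -0.0908  0.04  ]
white [0.3951 0.1838 0.08  ]
red [0.4122 0.314  0.154 ]
dark [0.5352 0.3606 0.08  ]
rim post [0.52   0.0796 0.192 ]
circ [ 0.58611452 -0.08396327] 0.1928111458325954
```

```bash

python3 -m inch '[{"ax":0,"ay":0,"az":0,"x":2,"y":30,"z":-2,"hand":-0.2},{"ax":0,"ay":0,"az":0,"x":2,"y":30,"z":-2,"hand":-0.2},{"ax":0,"ay":0,"az":0,"x":1,"y":30,"z":-1,"hand":-0.2},{"ax":0,"ay":0,"az":0,"x":0,"y":0,"z":0,"hand":-0.2},{"ax":0,"ay":0,"az":0,"x":0,"y":0,"z":0,"hand":-0.2}]' 40
python3 -c "
from h import *
st(); c=cam('wrist'); save(c,'pics/w1.png',crop=(150,130,450,355),k=2)
for p in [(.489,.065,.12),(.489,.065,.08)]: print((np.array(proj(c,p))-[150,130])*2)"
```

```text
time: 4.78
eef_pos: [0.4884, 0.0655, 0.171]
tcp_rot: [-0.501, -0.497, 0.499, 0.503]
contact_force: [0.7, 0.7, 1.4]
opening: 0.603
t 4.7833 p [0.4884 0.0655 0.171 ] open 0.603 F [0.7 0.7 1.4]
[[ 0.008 -0.004 -1.   ]
 [ 1.     0.     0.008]
 [ 0.    -1.     0.004]]
q [-0.073 -0.045  2.078 -0.     1.113 -1.636]
[218.99145365 194.04136409]
[219.08984804 152.51370864]
```

View pics/w1.png

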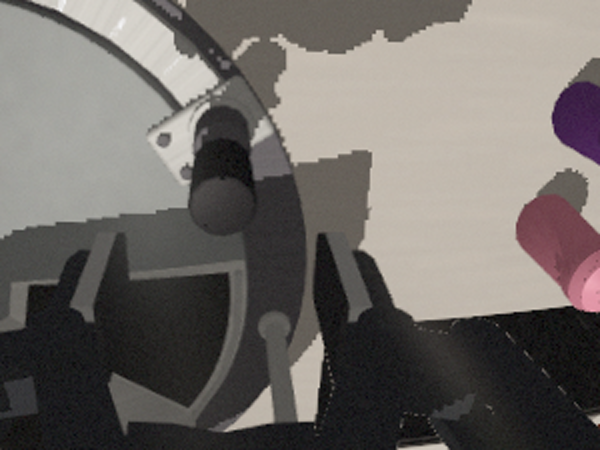

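Knob top at crop (223,205): about 4 mm farther in x. I'll descend and grip.

```bash

python3 -m inch '[{"ax":0,"ay":0,"az":0,"x":1,"y":20,"z":-4,"hand":-0.2},{"ax":0,"ay":0,"az":0,"x":0,"y":20,"z":0,"hand":-0.2},{"ax":0,"ay":0,"az":0,"x":0,"y":20,"z":0,"hand":-0.2},{"ax":0,"ay":0,"az":0,"x":0,"y":13,"z":0,"hand":-0.2},{"ax":0,"ay":0,"az":0,"x":0,"y":0,"z":0,"hand":0}]' 50
python3 -m inch '[{"ax":0,"ay":0,"az":0,"x":0,"y":0,"z":0,"hand":1},{"ax":0,"ay":0,"az":0,"x":0,"y":0,"z":0,"hand":1},{"ax":0,"ay":0,"az":0,"x":0,"y":0,"z":0,"hand":1},{"ax":0,"ay":0,"az":0,"x":0,"y":0,"z":0,"hand":1},{"ax":0,"ay":0,"az":0,"x":0,"y":0,"z":0,"hand":1}]' 50
python3 -m inch '[{"ax":0,"ay":0,"az":0,"x":0,"y":0,"z":0,"hand":1},{"ax":0,"ay":0,"az":0,"x":0,"y":0,"z":0,"hand":1},{"ax":0,"ay":0,"az":0,"x":0,"y":0,"z":0,"hand":1}]' 50
python3 -m inch '[{"ax":0,"ay":0,"az":0,"x":0,"y":-5,"z":0,"hand":1},{"ax":0,"ay":0,"az":0,"x":0,"y":-5,"z":0,"hand":1},{"ax":0,"ay":0,"az":0,"x":0,"y":-5,"z":0,"hand":1},{"ax":0,"ay":0,"az":0,"x":0,"y":-3,"z":0,"hand":1},{"ax":0,"ay":0,"az":0,"x":0,"y":0,"z":0,"hand":1}]' 50
python3 -c "
from h import *
st()"
```

```text
time: 5.25
eef_pos: [0.4934, 0.0663, 0.0991]
tcp_rot: [-0.501, -0.498, 0.499, 0.502]
contact_force: [-0.2, 0.0, 0.2]
opening: 0.503
time: 5.67
eef_pos: [0.4957, 0.0661, 0.102]
tcp_rot: [0.503, 0.5, -0.497, -0.5]
contact_force: [0.2, -0.9, 7.2]
opening: 0.261
time: 5.92
eef_pos: [0.4957, 0.0661, 0.102]
tcp_rot: [0.503, 0.5, -0.497, -0.5]
contact_force: [0.9, -1.1, 6.2]
opening: 0.261
time: 6.33
eef_pos: [0.4942, 0.0653, 0.1173]
tcp_rot: [0.502, 0.499, -0.499, -0.5]
contact_force: [4.2, -4.1, -7.3]
opening: 0.265
t 6.3333 p [0.4942 0.0653 0.1173] open 0.265 F [ 4.2 -4.1 -7.3]
[[ 0.005  0.003 -1.   ]
 [ 1.    -0.002  0.005]
 [-0.002 -1.    -0.003]]
q [-0.071  0.039  2.104 -0.003  0.996 -1.636]
```

```bash
python3 - <<'E'
from h import *
from scipy.optimize import least_squares
t=cam('top')
g=cv2.cvtColor(t['img'],cv2.COLOR_RGB2GRAY)
save(t,'pics/t2.png',crop=(225,120,345,240),k=5)
E
```

```text
(no output)
```

View pics/t2.png

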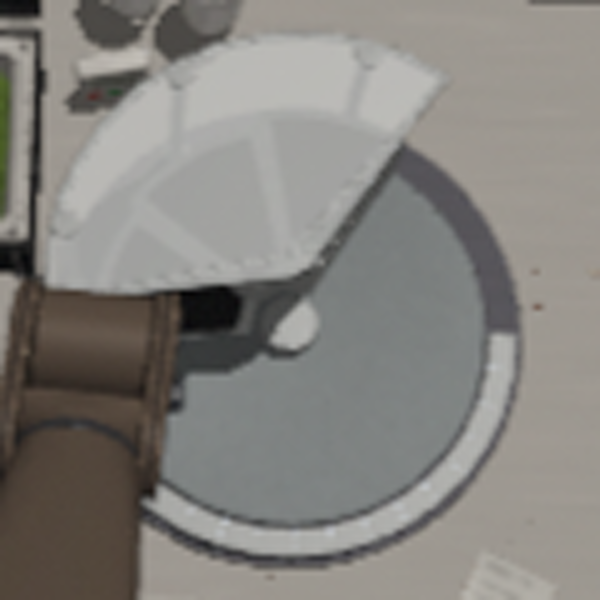

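```bash
python3 - <<'E'
from h import *
from scipy.optimize import least_squares
t=cam('top')
def fit(P,z,r):
    A=np.array([onz(t,225+u/5,120+v/5,z)[:2] for u,v in P])
    s=least_squares(lambda q:np.hypot(A[:,0]-q[0],A[:,1]-q[1])-q[2],[.58,-.09,r]).x
    f=least_squares(lambda q:np.hypot(A[:,0]-q[0],A[:,1]-q[1])-r,[.58,-.09]).x
    print(z,s.round(4),f.round(4))
fit([(295,566),(521,330),(508,250),(475,470),(400,545),(145,515)],.005,.205)
fit([(488,320),(300,524),(455,430),(400,490),(230,518),(470,250)],.022,.170)
a=onz(t,225+305/5,120+270/5,.195);print(a)
E
```

```text
0.005 [ 0.5905 -0.0932  0.2059] [ 0.5897 -0.094 ]
0.022 [ 0.5952 -0.0857  0.1784] [ 0.5883 -0.0939]
[ 0.59232584 -0.09334663  0.195     ]
```

```bash

python3 -m inch '[{"ax":0.05,"ay":0,"az":0,"x":0,"y":-2,"z":0,"hand":1},{"ax":0.05,"ay":0,"az":0,"x":0,"y":0,"z":0,"hand":1},{"ax":0.05,"ay":0,"az":0,"x":0,"y":0,"z":0,"hand":1},{"ax":0.05,"ay":0,"az":0,"x":0,"y":0,"z":0,"hand":1}]' 50
python3 - <<'E'
from h import *
st(); s=get_state(); m=R.from_quat(s['tcp_rot']).as_matrix()
C=np.array([.590,-.094]); p=s['eef_pos']; r0=.186; a0=np.degrees(np.arctan2(p[1]-C[1],p[0]-C[0])); print(a0)
prev=np.array([*p[:2],0.])
for a in np.arange(5,151,5):
    q=np.array([C[0]+r0*np.cos(np.radians(a0+a)),C[1]+r0*np.sin(np.radians(a0+a)),0]); print(a,q.round(3)[:2],(m.T@(q-prev)*1000).round(1)); prev=q
E
```

```text
time: 6.77
eef_pos: [0.4929, 0.0658, 0.118]
tcp_rot: [-0.448, -0.445, 0.547, 0.549]
contact_force: [-0.1, -2.0, -7.2]
opening: 0.261
t 6.7667 p [0.4929 0.0658 0.118 ] open 0.261 F [-0.1 -2.  -7.2]
[[ 0.006 -0.201 -0.98 ]
 [ 1.     0.     0.006]
 [-0.001 -0.98   0.201]]
q [-0.065  0.147  1.995 -0.014  1.201 -1.624]
121.27553579439387
5 [0.48  0.056] [-10.    2.6  12.6]
10 [0.467 0.046] [-10.2   2.5  12.3]
15 [0.456 0.035] [-11.3   2.4  11.4]
20 [0.445 0.022] [-12.3   2.1  10.4]
25 [0.435 0.009] [-13.1   1.9   9.3]
30 [ 0.427 -0.005] [-13.9   1.7   8.2]
35 [ 0.42  -0.019] [-14.6   1.4   6.9]
40 [ 0.414 -0.034] [-15.2   1.2   5.7]
45 [ 0.409 -0.05 ] [-15.6   0.9   4.4]
50 [ 0.406 -0.066] [-15.9   0.6   3. ]
55 [ 0.404 -0.082] [-16.1   0.4   1.6]
60 [ 0.404 -0.098] [-16.2   0.1   0.2]
65 [ 0.405 -0.114] [-16.2  -0.2  -1.1]
70 [ 0.408 -0.13 ] [-16.   -0.5  -2.5]
75 [ 0.411 -0.146] [-15.7  -0.8  -3.9]
80 [ 0.417 -0.161] [-15.3  -1.1  -5.2]
85 [ 0.423 -0.176] [-14.8  -1.3  -6.5]
90 [ 0.431 -0.191] [-14.2  -1.6  -7.7]
95 [ 0.44  -0.204] [-13.4  -1.8  -8.9]
100 [ 0.45  -0.217] [-12.6  -2.  -10. ]
105 [ 0.461 -0.228] [-11.7  -2.3 -11.1]
110 [ 0.474 -0.239] [-10.6  -2.5 -12. ]
115 [ 0.487 -0.249] [ -9.5  -2.6 -12.9]
120 [ 0.501 -0.257] [ -8.3  -2.8 -13.6]
125 [ 0.515 -0.264] [ -7.1  -2.9 -14.3]
130 [ 0.53 -0.27] [ -5.8  -3.  -14.9]
135 [ 0.546 -0.275] [ -4.4  -3.1 -15.3]
140 [ 0.562 -0.278] [ -3.1  -3.2 -15.6]
145 [ 0.578 -0.28 ] [ -1.7  -3.2 -15.8]
150 [ 0.594 -0.28 ] [ -0.3  -3.3 -15.9]
```

Run the first 25 degrees and check.

```bash

python3 -m inch '[{"ax":0,"ay":0,"az":0,"x":-10,"y":2.6,"z":12.6,"hand":1},{"ax":0,"ay":0,"az":0,"x":-10.2,"y":2.5,"z":12.3,"hand":1},{"ax":0,"ay":0,"az":0,"x":-11.3,"y":2.4,"z":11.4,"hand":1},{"ax":0,"ay":0,"az":0,"x":-12.3,"y":2.1,"z":10.4,"hand":1},{"ax":0,"ay":0,"az":0,"x":-13.1,"y":1.9,"z":9.3,"hand":1}]' 50
python3 -m inch '[{"ax":0,"ay":0,"az":0,"x":-13.9,"y":1.7,"z":8.2,"hand":1},{"ax":0,"ay":0,"az":0,"x":-14.6,"y":1.4,"z":6.9,"hand":1}]' 50
python3 -c "
from h import *
st()
t=cam('top');s=cam('scene')
a=s['img'][120:260,170:370];b=t['img'][100:240,225:425]
cv2.imwrite('pics/m1.png',cv2.resize(np.hstack([a,b])[:,:,::-1],None,fx=2,fy=2))"
```

```text
time: 7.18
eef_pos: [0.4337, 0.011, 0.1174]
tcp_rot: [-0.447, -0.447, 0.546, 0.55]
contact_force: [2.5, 4.5, -7.6]
opening: 0.262
time: 7.35
eef_pos: [0.4169, -0.0168, 0.1169]
tcp_rot: [-0.445, -0.446, 0.547, 0.551]
contact_force: [-1.1, 4.9, -7.7]
opening: 0.265
t 7.35 p [ 0.4169 -0.0168  0.1169] open 0.265 F [-1.1  4.9 -7.7]
[[ 0.004 -0.206 -0.979]
 [ 1.     0.006  0.002]
 [ 0.005 -0.979  0.206]]
q [-0.257 -0.025  2.18  -0.05   1.189 -1.801]
```

View pics/m1.png

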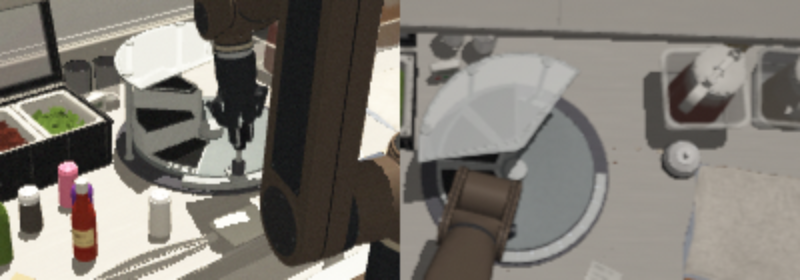

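The carousel turns with the knob: the low step is emerging at (165,110). I'll go on.

```bash

python3 -m inch '[{"ax":0,"ay":0,"az":0,"x":-15.2,"y":1.0,"z":5.7,"hand":1},{"ax":0,"ay":0,"az":0,"x":-15.6,"y":0.8,"z":4.4,"hand":1},{"ax":0,"ay":0,"az":0,"x":-15.9,"y":0.4,"z":3,"hand":1},{"ax":0,"ay":0,"az":0,"x":-16.1,"y":0.3,"z":1.6,"hand":1},{"ax":0,"ay":0,"az":0,"x":-16.2,"y":0,"z":0.2,"hand":1}]' 50
python3 -m inch '[{"ax":0,"ay":0,"az":0,"x":-16.2,"y":-0.2,"z":-1.1,"hand":1},{"ax":0,"ay":0,"az":0,"x":-16,"y":-0.5,"z":-2.5,"hand":1},{"ax":0,"ay":0,"az":0,"x":-15.7,"y":-0.8,"z":-3.9,"hand":1},{"ax":0,"ay":0,"az":0,"x":-15.3,"y":-1.1,"z":-5.2,"hand":1},{"ax":0,"ay":0,"az":0,"x":-14.8,"y":-1.3,"z":-6.5,"hand":1}]' 50
python3 -m inch '[{"ax":0,"ay":0,"az":0,"x":-14.2,"y":-1.6,"z":-7.7,"hand":1},{"ax":0,"ay":0,"az":0,"x":-13.4,"y":-1.8,"z":-8.9,"hand":1},{"ax":0,"ay":0,"az":0,"x":-12.6,"y":-2,"z":-10,"hand":1},{"ax":0,"ay":0,"az":0,"x":-11.7,"y":-2.3,"z":-11.1,"hand":1}]' 50
python3 -c "
from h import *
st()
p=get_state()['eef_pos'];d=p[:2]-np.array([.59,-.094]);print(np.hypot(*d),np.degrees(np.arctan2(d[1],d[0]))%360)"
```

```text
time: 7.87
eef_pos: [0.4, -0.0953, 0.1166]
tcp_rot: [-0.444, -0.445, 0.548, 0.553]
contact_force: [-5.2, -1.1, -7.8]
opening: 0.264
time: 8.28
eef_pos: [0.4222, -0.1741, 0.1175]
tcp_rot: [-0.446, -0.446, 0.546, 0.551]
contact_force: [-5.1, 3.8, -6.1]
opening: 0.263
time: 8.62
eef_pos: [0.4608, -0.2262, 0.1174]
tcp_rot: [-0.446, -0.447, 0.546, 0.551]
contact_force: [-6.1, 4.6, -7.6]
opening: 0.264
t 8.6167 p [ 0.4608 -0.2262  0.1174] open 0.264 F [-6.1  4.6 -7.6]
[[ 0.005 -0.204 -0.979]
 [ 1.     0.006  0.004]
 [ 0.006 -0.979  0.204]]
q [-0.602  0.176  1.964 -0.12   1.178 -2.113]
0.18483395583093196 225.64552214372284
```

```bash

python3 -m inch '[{"ax":0,"ay":0,"az":0,"x":-10.6,"y":-2.5,"z":-12,"hand":1},{"ax":0,"ay":0,"az":0,"x":-9.5,"y":-2.6,"z":-12.9,"hand":1},{"ax":0,"ay":0,"az":0,"x":-8.3,"y":-2.8,"z":-13.6,"hand":1},{"ax":0,"ay":0,"az":0,"x":-7.1,"y":-2.9,"z":-14.3,"hand":1},{"ax":0,"ay":0,"az":0,"x":-5.8,"y":-3,"z":-14.9,"hand":1}]' 50
python3 -m inch '[{"ax":0,"ay":0,"az":0,"x":-4.4,"y":-3.1,"z":-15.3,"hand":1},{"ax":0,"ay":0,"az":0,"x":-3.1,"y":-3.2,"z":-15.6,"hand":1},{"ax":0,"ay":0,"az":0,"x":-1.7,"y":-3.2,"z":-15.8,"hand":1},{"ax":0,"ay":0,"az":0,"x":-0.2,"y":-2.4,"z":-11.9,"hand":1},{"ax":0,"ay":0,"az":0,"x":0,"y":0,"z":0,"hand":1}]' 50
python3 -c "
from h import *
st()
p=get_state()['eef_pos'];d=p[:2]-np.array([.59,-.094]);print(np.hypot(*d),np.degrees(np.arctan2(d[1],d[0]))%360)"
python3 -m inch '[{"ax":0,"ay":0,"az":0,"x":0,"y":0,"z":-2,"hand":1},{"ax":0,"ay":0,"az":0,"x":0,"y":0,"z":-2,"hand":1},{"ax":0,"ay":0,"az":0,"x":0,"y":0,"z":0,"hand":1}]' 50
python3 -c "
from h import *
st()"
```

```text
time: 9.03
eef_pos: [0.5299, -0.2674, 0.117]
tcp_rot: [-0.445, -0.446, 0.546, 0.552]
contact_force: [-2.2, 4.9, -7.4]
opening: 0.259
time: 9.45
eef_pos: [0.5916, -0.2752, 0.1164]
tcp_rot: [-0.445, -0.448, 0.545, 0.551]
contact_force: [-2.6, 7.9, -6.8]
opening: 0.265
t 9.45 p [ 0.5916 -0.2752  0.1164] open 0.265 F [-2.6  7.9 -6.8]
[[ 0.004 -0.202 -0.979]
 [ 1.     0.009  0.002]
 [ 0.008 -0.979  0.202]]
q [-0.554  0.456  1.607 -0.104  1.259 -2.081]
0.18116468735844382 270.49650504423494
time: 9.7
eef_pos: [0.5927, -0.2751, 0.1151]
tcp_rot: [-0.443, -0.447, 0.546, 0.552]
contact_force: [-2.9, 6.8, -7.5]
opening: 0.26
t 9.7 p [ 0.5927 -0.2751  0.1151] open 0.26 F [-2.9  6.8 -7.5]
[[ 0.003 -0.207 -0.978]
 [ 1.     0.009  0.002]
 [ 0.009 -0.978  0.207]]
q [-0.552  0.462  1.601 -0.106  1.264 -2.079]
```

```bash

python3 -m inch '[{"ax":0,"ay":0,"az":0,"x":2,"y":3,"z":-0.6,"hand":1},{"ax":0,"ay":0,"az":0,"x":1,"y":3,"z":-0.6,"hand":1},{"ax":0,"ay":0,"az":0,"x":0,"y":3,"z":-0.6,"hand":1},{"ax":0,"ay":0,"az":0,"x":0,"y":3,"z":-0.6,"hand":1},{"ax":0,"ay":0,"az":0,"x":0,"y":3,"z":-0.6,"hand":1}]' 50
python3 -c "
from h import *
st()"
```

```text
time: 10.12
eef_pos: [0.593, -0.275, 0.1039]
tcp_rot: [-0.446, -0.446, 0.547, 0.551]
contact_force: [-10.9, 5.0, 10.8]
opening: 0.262
t 10.1167 p [ 0.593  -0.275   0.1039] open 0.262 F [-10.9   5.   10.8]
[[ 0.005 -0.206 -0.979]
 [ 1.     0.005  0.004]
 [ 0.004 -0.979  0.206]]
q [-0.551  0.473  1.607 -0.11   1.242 -2.073]
```

```bash

python3 -m inch '[{"ax":0,"ay":0,"az":0,"x":0,"y":0,"z":2,"hand":1},{"ax":0,"ay":0,"az":0,"x":0,"y":0,"z":0,"hand":-0.2},{"ax":0,"ay":0,"az":0,"x":0,"y":0,"z":0,"hand":-0.2},{"ax":0,"ay":0,"az":0,"x":0,"y":0,"z":0,"hand":-0.2},{"ax":0,"ay":0,"az":0,"x":0,"y":0,"z":0,"hand":-0.2}]'
python3 -m inch '[{"ax":0,"ay":0,"az":0,"x":0,"y":-25,"z":5,"hand":-0.2},{"ax":0,"ay":0,"az":0,"x":0,"y":-35,"z":7,"hand":-0.2},{"ax":0,"ay":0,"az":0,"x":0,"y":-35,"z":7,"hand":-0.2},{"ax":0,"ay":0,"az":0,"x":0,"y":-35,"z":7,"hand":-0.2}]'
python3 -m inch '[{"ax":-0.1,"ay":0,"az":0,"x":0,"y":0,"z":35,"hand":-1},{"ax":-0.1,"ay":0,"az":0,"x":0,"y":0,"z":35,"hand":-1},{"ax":0,"ay":0,"az":0,"x":40,"y":0,"z":15,"hand":-1},{"ax":0,"ay":0,"az":0,"x":40,"y":0,"z":15,"hand":-1},{"ax":0,"ay":0,"az":0,"x":40,"y":0,"z":0,"hand":-1}]'
python3 -c "
from h import *
st();c=cam('wrist'); save(c,'pics/w2.png',k=1.5)"
```

```text
time: 10.53
eef_pos: [0.5939, -0.2769, 0.1054]
tcp_rot: [-0.45, -0.447, 0.545, 0.548]
contact_force: [-0.0, -0.7, -0.8]
opening: 0.604
time: 10.87
eef_pos: [0.5933, -0.2764, 0.2385]
tcp_rot: [-0.449, -0.446, 0.546, 0.549]
contact_force: [1.2, 0.1, 0.1]
opening: 0.602
time: 11.28
eef_pos: [0.4933, -0.1577, 0.248]
tcp_rot: [0.503, 0.497, -0.497, -0.502]
contact_force: [0.9, 0.6, -0.1]
opening: 1.002
t 11.2833 p [ 0.4933 -0.1577  0.248 ] open 1.002 F [ 0.9  0.6 -0.1]
[[ 0.011  0.001 -1.   ]
 [ 1.    -0.001  0.011]
 [-0.001 -1.    -0.001]]
q [-0.506 -0.069  1.953 -0.     1.256 -2.065]
```

View pics/w2.png

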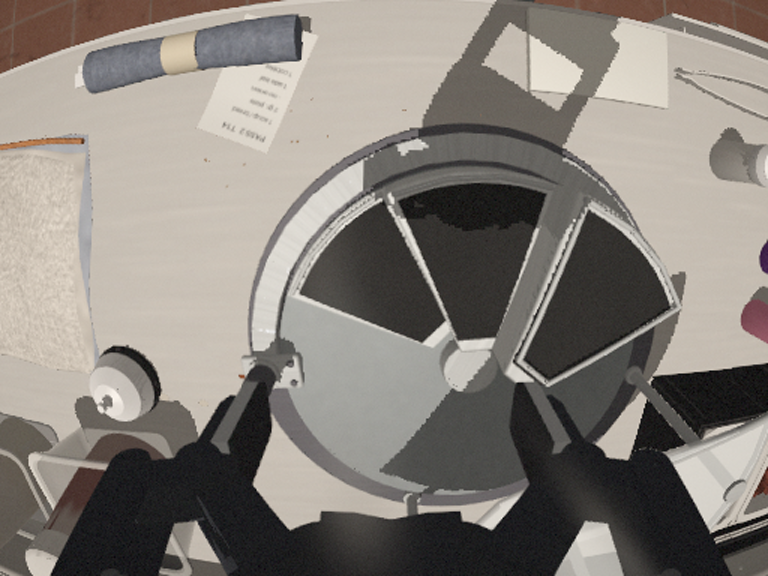

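Loading position: the low step is at (350,260), the mid step at (480,255), the high step at (610,290) and the hub at (468,365).

```bash
python3 - <<'E'
from h import *
c=cam('wrist')
C=np.array([.59,-.092])
for n,z,P in [('mid',.074,[(388,200),(548,193),(456,342),(496,342)]),('low',.028,[(300,293),(378,205),(430,340)]),('high',.116,[(590,205),(680,303),(547,384),(515,362)]),('midrail',.08,[(470,178)]),('hub',.04,[(468,367)]),('knob',.12,[(268,375)])]:
    for u,v in P:
        p=onz(c,u/1.5,v/1.5,z); d=p[:2]-C; print(n,p.round(3),'r %.3f ang %.1f'%(np.hypot(*d),np.degrees(np.arctan2(d[1],d[0]))%360))
t=cam('top'); g=t['img'][100:260,230:330]
cv2.imwrite('pics/t3.png',cv2.resize(g[:,:,::-1],None,fx=4,fy=4,interpolation=cv2.INTER_CUBIC))
E
```

```text
mid [ 0.447 -0.151  0.074] r 0.155 ang 202.5
mid [ 0.44  -0.038  0.074] r 0.160 ang 160.1
mid [ 0.554 -0.1    0.074] r 0.037 ang 193.0
mid [ 0.554 -0.069  0.074] r 0.042 ang 147.2
low [ 0.529 -0.226  0.028] r 0.147 ang 245.5
low [ 0.456 -0.159  0.028] r 0.150 ang 206.7
low [ 0.573 -0.116  0.028] r 0.029 ang 234.0
high [ 0.442 -0.024  0.116] r 0.163 ang 155.2
high [0.509 0.063 0.116] r 0.175 ang 117.6
high [ 0.569 -0.039  0.116] r 0.057 ang 111.6
high [ 0.55  -0.065  0.116] r 0.048 ang 146.3
midrail [ 0.431 -0.096  0.08 ] r 0.159 ang 181.5
hub [ 0.594 -0.083  0.04 ] r 0.010 ang 67.5
knob [ 0.556 -0.234  0.12 ] r 0.146 ang 256.7
```

```bash

python3 -m inch '[{"ax":0,"ay":0,"az":0,"x":40,"y":0,"z":2,"hand":-1},{"ax":0,"ay":0,"az":0,"x":40,"y":0,"z":2,"hand":-1},{"ax":0,"ay":0,"az":0,"x":40,"y":0,"z":2,"hand":-1},{"ax":0,"ay":0,"az":0,"x":40,"y":0,"z":2,"hand":-1},{"ax":0,"ay":0,"az":0,"x":40,"y":0,"z":2,"hand":-1}]'
python3 -m inch '[{"ax":0,"ay":0,"az":0,"x":40,"y":0,"z":0,"hand":-0.6},{"ax":0,"ay":0,"az":0,"x":40,"y":0,"z":0,"hand":-0.6},{"ax":0,"ay":0,"az":0,"x":40,"y":0,"z":0,"hand":-0.6},{"ax":0,"ay":0,"az":0,"x":40,"y":0,"z":0,"hand":-0.6},{"ax":0,"ay":0.112,"az":0,"x":0,"y":0,"z":0,"hand":-0.6}]'
python3 -m inch '[{"ax":0,"ay":0.112,"az":0,"x":0,"y":0,"z":0,"hand":-0.6},{"ax":0,"ay":0.112,"az":0,"x":0,"y":0,"z":0,"hand":-0.6},{"ax":0,"ay":0.112,"az":0,"x":0,"y":0,"z":0,"hand":-0.6},{"ax":0,"ay":0.112,"az":0,"x":0,"y":0,"z":0,"hand":-0.6},{"ax":0,"ay":0.112,"az":0,"x":0,"y":0,"z":0,"hand":-0.6}]'
python3 -m inch '[{"ax":0,"ay":0.112,"az":0,"x":0,"y":0,"z":0,"hand":-0.6},{"ax":0,"ay":0.112,"az":0,"x":0,"y":0,"z":0,"hand":-0.6},{"ax":0,"ay":0.112,"az":0,"x":0,"y":0,"z":0,"hand":-0.6},{"ax":0,"ay":0.112,"az":0,"x":0,"y":0,"z":0,"hand":-0.6},{"ax":0,"ay":0.112,"az":0,"x":0,"y":0,"z":0,"hand":-0.6}]'
python3 -m inch '[{"ax":0,"ay":0.112,"az":0,"x":0,"y":0,"z":0,"hand":-0.6},{"ax":0,"ay":0.112,"az":0,"x":0,"y":0,"z":0,"hand":-0.6},{"ax":0,"ay":0.112,"az":0,"x":0,"y":0,"z":0,"hand":-0.6},{"ax":0,"ay":0,"az":0,"x":10,"y":0,"z":35,"hand":-0.6},{"ax":0,"ay":0,"az":0,"x":10,"y":0,"z":35,"hand":-0.6}]'
python3 -m inch '[{"ax":0,"ay":0,"az":0,"x":10,"y":0,"z":35,"hand":-0.6},{"ax":0,"ay":0,"az":0,"x":10,"y":0,"z":35,"hand":-0.6},{"ax":0,"ay":0,"az":0,"x":5,"y":0,"z":10,"hand":-0.6},{"ax":0,"ay":0,"az":0,"x":0,"y":0,"z":0,"hand":-0.6}]'
python3 -c "
from h import *
st();c=cam('wrist'); save(c,'pics/w3.png',k=1.5);delta((.536,.361,.05))
for p in [(.536,.361,.08),(.484,.446,.154),(.41,.32,.154)]: print(np.array(proj(c,p))*1.5)"
```

```text
time: 11.85
eef_pos: [0.4873, 0.0431, 0.248]
tcp_rot: [0.503, 0.498, -0.498, -0.501]
contact_force: [0.9, 0.1, -0.5]
opening: 1.002
time: 12.27
eef_pos: [0.488, 0.2076, 0.2479]
tcp_rot: [-0.527, -0.472, 0.469, 0.528]
contact_force: [-0.3, -0.4, -0.0]
opening: 0.798
time: 12.68
eef_pos: [0.4889, 0.202, 0.2476]
tcp_rot: [0.639, 0.304, -0.303, -0.639]
contact_force: [0.2, 0.5, 0.9]
opening: 0.803
time: 13.1
eef_pos: [0.4889, 0.2018, 0.2477]
tcp_rot: [0.698, 0.115, -0.114, -0.698]
contact_force: [-0.6, 0.3, 0.2]
opening: 0.804
time: 13.52
eef_pos: [0.5095, 0.2716, 0.2478]
tcp_rot: [-0.707, 0.002, -0.003, 0.707]
contact_force: [1.0, -0.4, 0.2]
opening: 0.797
time: 13.85
eef_pos: [0.5346, 0.3541, 0.2469]
tcp_rot: [-0.707, 0.0, -0.001, 0.707]
contact_force: [-0.8, -0.7, -0.2]
opening: 0.797
t 13.85 p [0.5346 0.3541 0.2469] open 0.797 F [-0.8 -0.7 -0.2]
[[ 1.     0.001  0.001]
 [-0.001  0.     1.   ]
 [ 0.001 -1.     0.   ]]
q [ 0.427  0.209  1.661 -0.     1.271  0.428]
shift xyz [  2.  196.8   8.6] yaw_z 89.9 tilt [ 0.    -1.    -0.001]
[390.11143661 261.67566044]
[285.91660815 136.2602577 ]
[183.7181218  360.63120752]
```

View pics/w3.png

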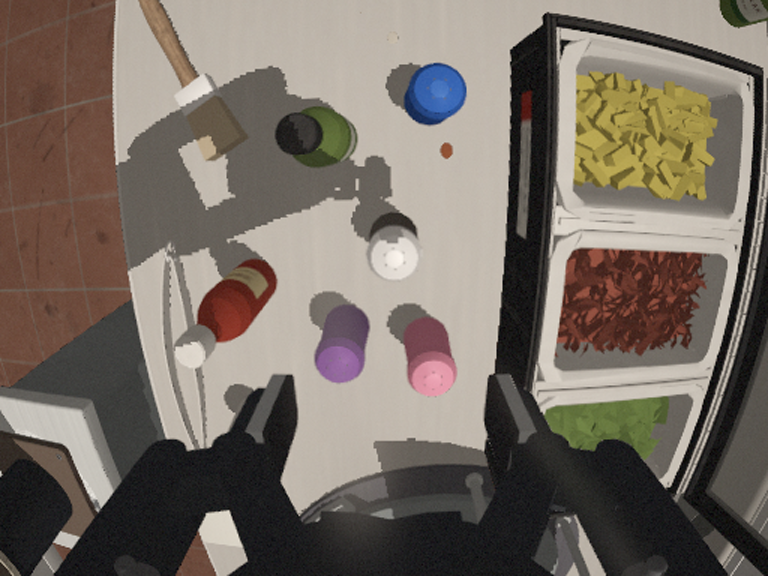

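Dark shaker's cap at (394,257), as predicted. Purple (340,360), pink (433,378) and blue (437,92) are clear of the jaws. I'll descend and grip.

```bash

python3 -m inch '[{"ax":0,"ay":0,"az":0,"x":3,"y":39,"z":9,"hand":-0.6},{"ax":0,"ay":0,"az":0,"x":0,"y":40,"z":0,"hand":-0.6},{"ax":0,"ay":0,"az":0,"x":0,"y":40,"z":0,"hand":-0.6},{"ax":0,"ay":0,"az":0,"x":0,"y":40,"z":0,"hand":-0.6},{"ax":0,"ay":0,"az":0,"x":0,"y":25,"z":0,"hand":-0.6}]' 35
python3 -m inch '[{"ax":0,"ay":0,"az":0,"x":0,"y":15,"z":0,"hand":-0.6},{"ax":0,"ay":0,"az":0,"x":0,"y":0,"z":0,"hand":1},{"ax":0,"ay":0,"az":0,"x":0,"y":0,"z":0,"hand":1},{"ax":0,"ay":0,"az":0,"x":0,"y":0,"z":0,"hand":1},{"ax":0,"ay":0,"az":0,"x":0,"y":0,"z":0,"hand":1}]' 35
python3 -m inch '[{"ax":0,"ay":0,"az":0,"x":0,"y":0,"z":0,"hand":1},{"ax":0,"ay":0,"az":0,"x":0,"y":0,"z":0,"hand":1},{"ax":0,"ay":0,"az":0,"x":0,"y":0,"z":0,"hand":1}]' 35
python3 -m inch '[{"ax":0,"ay":0,"az":0,"x":0,"y":-10,"z":0,"hand":1},{"ax":0,"ay":0,"az":0,"x":0,"y":-30,"z":0,"hand":1},{"ax":0,"ay":0,"az":0,"x":0,"y":-40,"z":0,"hand":1},{"ax":0,"ay":0,"az":0,"x":0,"y":-40,"z":0,"hand":1},{"ax":0,"ay":0,"az":0,"x":0,"y":-40,"z":0,"hand":1}]' 35
python3 -c "
from h import *
st();delta((.513,-.092,.23))"
```

```text
time: 14.32
eef_pos: [0.5341, 0.3582, 0.0587]
tcp_rot: [0.708, -0.004, -0.0, -0.706]
contact_force: [-0.4, -0.6, -0.3]
opening: 0.805
time: 14.73
eef_pos: [0.5379, 0.3618, 0.0511]
tcp_rot: [-0.706, -0.0, -0.003, 0.708]
contact_force: [-0.1, -0.0, -0.9]
opening: 0.475
time: 14.98
eef_pos: [0.5368, 0.3618, 0.0497]
tcp_rot: [-0.707, 0.0, -0.002, 0.707]
contact_force: [0.8, 0.1, 2.4]
opening: 0.475
time: 15.4
eef_pos: [0.5354, 0.3611, 0.21]
tcp_rot: [0.707, -0.001, 0.001, -0.707]
contact_force: [0.8, 0.1, -0.6]
opening: 0.476
t 15.4 p [0.5354 0.3611 0.21  ] open 0.476 F [ 0.8  0.1 -0.6]
[[ 1.    -0.001  0.003]
 [-0.003 -0.     1.   ]
 [-0.001 -1.    -0.   ]]
q [0.437 0.25  1.681 0.    1.211 0.439]
shift xyz [ -21.1  -19.8 -453.2] yaw_z 89.8 tilt [-0.001 -1.    -0.   ]
```

```bash

python3 -m inch '[{"ax":0,"ay":0,"az":0,"x":-10,"y":-5,"z":-20,"hand":1},{"ax":0,"ay":0,"az":0,"x":-10,"y":-5,"z":-30,"hand":1},{"ax":0,"ay":0,"az":0,"x":-15,"y":0,"z":-36,"hand":1},{"ax":0,"ay":0,"az":0,"x":0,"y":0,"z":-39,"hand":1},{"ax":0,"ay":0,"az":0,"x":0,"y":0,"z":-39,"hand":1}]' 35
python3 -m inch '[{"ax":0,"ay":0,"az":0,"x":0,"y":0,"z":-39,"hand":1},{"ax":0,"ay":0,"az":0,"x":0,"y":0,"z":-39,"hand":1},{"ax":0,"ay":0,"az":0,"x":0,"y":0,"z":-39,"hand":1},{"ax":0,"ay":0,"az":0,"x":0,"y":0,"z":-39,"hand":1},{"ax":0,"ay":0,"az":0,"x":0,"y":0,"z":-39,"hand":1}]' 35
python3 -m inch '[{"ax":0,"ay":0,"az":0,"x":0,"y":0,"z":-39,"hand":1},{"ax":0,"ay":0,"az":0,"x":5,"y":0,"z":-35,"hand":1},{"ax":0,"ay":0,"az":0,"x":5,"y":0,"z":-20,"hand":1},{"ax":0,"ay":0,"az":0,"x":0,"y":0,"z":0,"hand":1}]' 35
python3 -c "
from h import *
st();delta((.513,-.092,.125));c=cam('wrist'); save(c,'pics/w4.png',k=1.5)
for a in (159.8,202.8):
  for r in (.034,.169): print(a,r,np.array(proj(c,(.59+r*np.cos(np.radians(a)),-.09+r*np.sin(np.radians(a)),.074)))*1.5)
"
```

```text
time: 15.82
eef_pos: [0.4993, 0.1965, 0.2189]
tcp_rot: [-0.707, 0.0, -0.001, 0.707]
contact_force: [0.8, -0.3, -1.4]
opening: 0.477
time: 16.23
eef_pos: [0.4994, 0.0008, 0.2189]
tcp_rot: [0.707, -0.001, 0.001, -0.707]
contact_force: [0.1, -0.0, -0.5]
opening: 0.477
time: 16.57
eef_pos: [0.5101, -0.0954, 0.2191]
tcp_rot: [0.708, -0.002, 0.003, -0.706]
contact_force: [-0.2, 0.2, -1.3]
opening: 0.479
t 16.5667 p [ 0.5101 -0.0954  0.2191] open 0.479 F [-0.2  0.2 -1.3]
[[ 1.     0.002  0.008]
 [-0.008 -0.002  1.   ]
 [ 0.002 -1.    -0.002]]
q [-3.80e-01 -4.10e-02  1.98e+00 -1.00e-03  1.20e+00 -3.72e-01]
shift xyz [ 2.7 94.1  3.6] yaw_z 89.6 tilt [ 0.002 -1.    -0.002]
159.8 0.034 [462.36603073 253.9683377 ]
159.8 0.169 [262.1503041 185.091135 ]
202.8 0.034 [461.73257988 290.79780307]
202.8 0.169 [281.8749855  362.22093113]
```

View pics/w4.png

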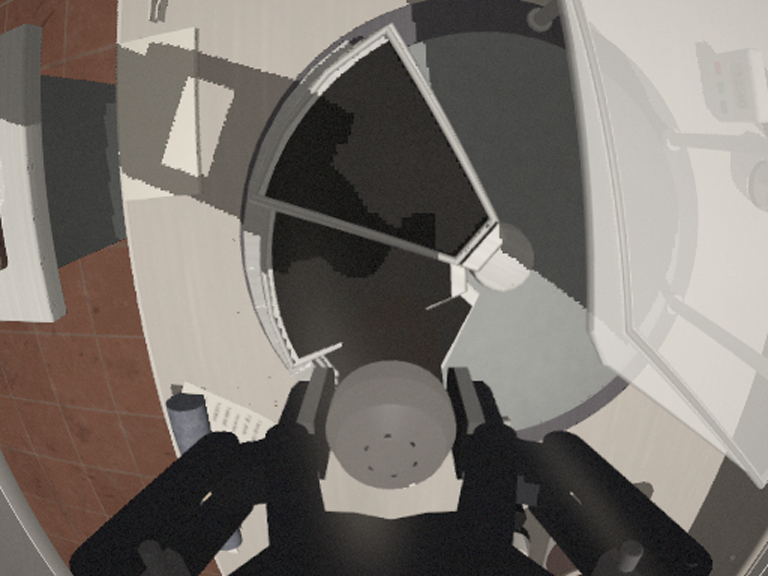

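Picture: the mid step (corners (270,200), (297,365), (455,262)) agrees with the prediction to a few mm. I'll lower the shaker.

```bash

python3 -m inch '[{"ax":0,"ay":0,"az":0,"x":3,"y":25,"z":3,"hand":1},{"ax":0,"ay":0,"az":0,"x":0,"y":30,"z":0,"hand":1},{"ax":0,"ay":0,"az":0,"x":0,"y":20,"z":0,"hand":1},{"ax":0,"ay":0,"az":0,"x":0,"y":10,"z":0,"hand":1},{"ax":0,"ay":0,"az":0,"x":0,"y":4,"z":0,"hand":1}]' 35
python3 -m inch '[{"ax":0,"ay":0,"az":0,"x":0,"y":3,"z":0,"hand":1},{"ax":0,"ay":0,"az":0,"x":0,"y":2,"z":0,"hand":1},{"ax":0,"ay":0,"az":0,"x":0,"y":0,"z":0,"hand":1}]' 35
python3 -c "
from h import *
st()"
```

```text
time: 17.03
eef_pos: [0.5167, -0.0948, 0.1386]
tcp_rot: [0.713, 0.004, 0.001, -0.701]
contact_force: [-12.4, -19.7, 37.3]
opening: 0.475
time: 17.28
eef_pos: [0.517, -0.0959, 0.135]
tcp_rot: [0.714, 0.004, 0.002, -0.7]
contact_force: [-13.4, -20.9, 31.3]
opening: 0.479
t 17.2833 p [ 0.517  -0.0959  0.135 ] open 0.479 F [-13.4 -20.9  31.3]
[[ 1.     0.009 -0.003]
 [ 0.003 -0.02   1.   ]
 [ 0.009 -1.    -0.02 ]]
q [-0.369  0.069  2.035 -0.018  1.022 -0.364]
```

```bash
python3 - <<'E'
from h import *
c=cam('wrist');s=cam('scene');t=cam('top')
a=cv2.resize(s['img'][130:250,200:320],(400,400),interpolation=cv2.INTER_CUBIC);b=cv2.resize(c['img'][84:384,100:400],(400,400),interpolation=cv2.INTER_CUBIC)
cv2.imwrite('pics/x5.png',np.hstack([a,b])[:,:,::-1])
E
```

```text
(no output)
```

View pics/x5.png

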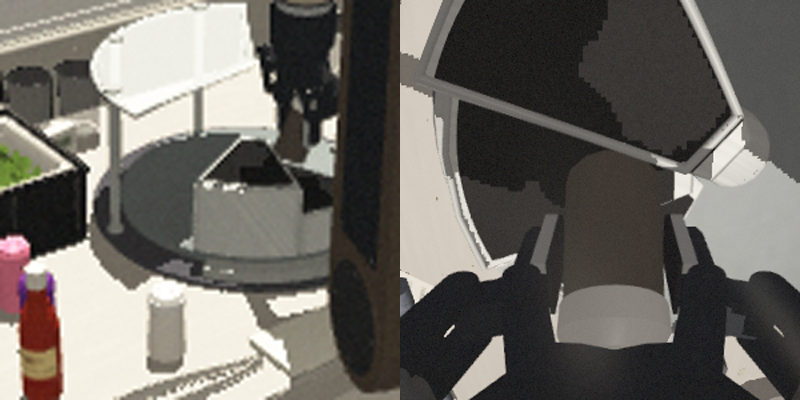

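The shaker's base edge sits on the high-step rim at right panel (640,155). I'll measure that wall line, then back off.

```bash
python3 - <<'E'
from h import *
c=cam('wrist')
for u,v in [(40,90),(260,165),(285,165),(335,120)]:
    for z in (.114,.120): print((u,v),z,onz(c,100+u/1.3333,84+v/1.3333,z).round(4))
for n,u,v,z in [('low wall outer',485-400,265,.074),('mid inner',275,200,.074)]: print(n,onz(c,100+u/1.3333,84+v/1.3333,z).round(4))
E
python3 -m inch '[{"ax":0,"ay":0,"az":0,"x":0,"y":-20,"z":0,"hand":1},{"ax":0,"ay":0,"az":0,"x":0,"y":-20,"z":0,"hand":1},{"ax":0,"ay":0,"az":0,"x":0,"y":0,"z":0,"hand":1}]' 35
python3 -c "
from h import *
st()"
```

```text
(40, 90) 0.114 [ 0.4474 -0.0374  0.114 ]
(40, 90) 0.12 [ 0.4502 -0.0363  0.12  ]
(260, 165) 0.114 [ 0.5376 -0.0702  0.114 ]
(260, 165) 0.12 [ 0.5368 -0.0678  0.12  ]
(285, 165) 0.114 [ 0.5481 -0.0702  0.114 ]
(285, 165) 0.12 [ 0.5468 -0.0678  0.12  ]
(335, 120) 0.114 [ 0.5678 -0.0506  0.114 ]
(335, 120) 0.12 [ 0.5658 -0.049   0.12  ]
low wall outer [ 0.4403 -0.153   0.074 ]
mid inner [ 0.5523 -0.107   0.074 ]
time: 17.73
eef_pos: [0.515, -0.0885, 0.1691]
tcp_rot: [0.708, 0.002, 0.004, -0.706]
contact_force: [0.8, -0.5, -0.8]
opening: 0.479
t 17.7333 p [ 0.515  -0.0885  0.1691] open 0.479 F [ 0.8 -0.5 -0.8]
[[ 1.     0.008  0.002]
 [-0.002 -0.003  1.   ]
 [ 0.008 -1.    -0.003]]
q [-3.650e-01  1.900e-02  2.018e+00  1.000e-03  1.096e+00 -3.630e-01]
```

```bash
python3 - <<'E'
from h import *
c=cam('wrist');s=cam('scene')
a=cv2.resize(s['img'][130:250,200:320],(400,400),interpolation=cv2.INTER_CUBIC);b=cv2.resize(c['img'][84:384,100:400],(400,400),interpolation=cv2.INTER_CUBIC)
cv2.imwrite('pics/x6.png',np.hstack([a,b])[:,:,::-1])
E
```

```text
(no output)
```

View pics/x6.png

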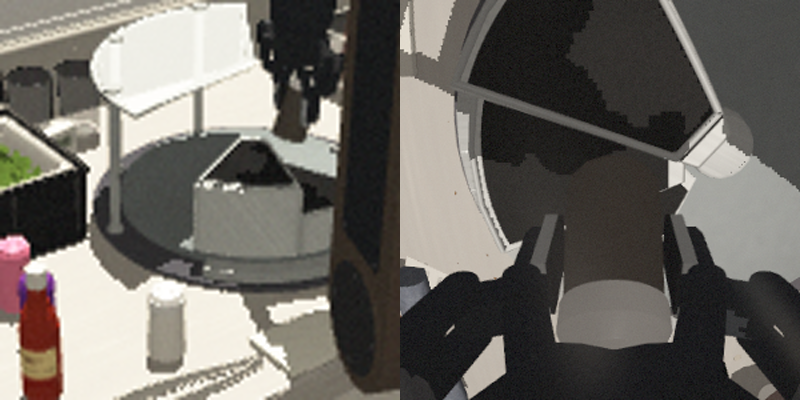

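```bash
python3 - <<'E'
from h import *
c=cam('wrist'); s=get_state(); G=np.array(s['eef_pos'])+[0,0,.008]
im=c['img'].astype(int)
col=int(100+215/1.333)
print([ (r,im[r,col-3:col+4].mean((0,1)).round(0)) for r in range(195,330,5)])
for th in range(0,50,5):
    t=np.radians(th); f=lambda y,h:G+[0,y*np.cos(t)-(h-.058)*np.sin(t),(h-.058)*np.cos(t)+y*np.sin(t)]
    print(th,'bottom+y',np.round(proj(c,f(.0205,0)),0),'cap base',np.round(proj(c,f(.0205,.06)),0),'top',np.round(proj(c,f(0,.084)),0))
E
```

```text
[(195, np.float64(24.0)), (200, np.float64(42.0)), (205, np.float64(49.0)), (210, np.float64(48.0)), (215, np.float64(49.0)), (220, np.float64(49.0)), (225, np.float64(48.0)), (230, np.float64(50.0)), (235, np.float64(51.0)), (240, np.float64(51.0)), (245, np.float64(50.0)), (250, np.float64(49.0)), (255, np.float64(49.0)), (260, np.float64(50.0)), (265, np.float64(51.0)), (270, np.float64(51.0)), (275, np.float64(52.0)), (280, np.float64(52.0)), (285, np.float64(53.0)), (290, np.float64(52.0)), (295, np.float64(113.0)), (300, np.float64(114.0)), (305, np.float64(114.0)), (310, np.float64(114.0)), (315, np.float64(115.0)), (320, np.float64(119.0)), (325, np.float64(121.0))]
0 bottom+y [257. 199.] cap base [255. 241.] top [255. 309.]
5 bottom+y [257. 192.] cap base [255. 244.] top [255. 313.]
10 bottom+y [256. 186.] cap base [255. 246.] top [255. 316.]
15 bottom+y [256. 180.] cap base [255. 249.] top [255. 319.]
20 bottom+y [256. 175.] cap base [255. 252.] top [255. 322.]
25 bottom+y [256. 170.] cap base [255. 256.] top [255. 324.]
30 bottom+y [256. 165.] cap base [255. 259.] top [256. 325.]
35 bottom+y [256. 161.] cap base [255. 263.] top [256. 326.]
40 bottom+y [256. 157.] cap base [255. 267.] top [256. 327.]
45 bottom+y [256. 154.] cap base [255. 271.] top [256. 327.]
```

```bash
python3 - <<'E'
from h import *
from scipy.optimize import fsolve
c=cam('wrist'); s=get_state(); G=np.array(s['eef_pos'])+[0,0,.008]
def f(y,h,d,t): return proj(c,G+[0,y*np.cos(t)-(h+d-.058)*np.sin(t),(h+d-.058)*np.cos(t)+y*np.sin(t)])[1]
d,t=fsolve(lambda q:[f(.0205,0,*q)-198.5,f(.0205,.06,*q)-292.5],[.02,.1]); print(d,np.degrees(t))
for u in (.0205,0): print(f(u,.084,d,t))
# scene view: dark shaker tilt check
print([np.round(proj(cam('scene'),G+[0,0,z]),0) for z in (-.058,.026)])
E
```

```text
0.0213961002845159 19.119285431893527
347.78217802837014
366.48024301420094
[array([287., 175.]), array([288., 156.])]
```

```bash
python3 - <<'E'
from h import *
c=cam('wrist')
L=[onz(c,100+u/1.3333,84+v/1.3333,.118) for u,v in [(70,92),(270,156)]]
print('rim',np.round(L,4))
print('mid outer low corner',onz(c,100+105/1.3333,84+248/1.3333,.078).round(4))
print('mid inner edge',onz(c,100+283/1.3333,84+190/1.3333,.074).round(4),onz(c,100+270/1.3333,84+160/1.3333,.074).round(4))
print('outer rail', [onz(c,100+u/1.3333,84+v/1.3333,.08).round(4) for u,v in [(75,150),(85,200),(80,97)]])
E
```

```text
rim [[ 0.4457 -0.0343  0.118 ]
 [ 0.5396 -0.0662  0.118 ]]
mid outer low corner [ 0.4409 -0.1449  0.078 ]
mid inner edge [ 0.5553 -0.104   0.074 ] [ 0.5462 -0.0844  0.074 ]
outer rail [array([ 0.4305, -0.0758,  0.08  ]), array([ 0.4328, -0.1086,  0.08  ]), array([ 0.4369, -0.044 ,  0.08  ])]
```

The shaker was pushed up 21 mm and tilted 19° in the grip by the high step's rim. I'll set it upright on free table at (.47,.15), regrip it, and later place it farther out, where the sector is wider.

```bash

python3 -m inch '[{"ax":0,"ay":0,"az":0,"x":-5,"y":-30,"z":0,"hand":1},{"ax":0,"ay":0,"az":0,"x":-10,"y":-25,"z":0,"hand":1},{"ax":0,"ay":0,"az":0,"x":-10,"y":0,"z":25,"hand":1},{"ax":0,"ay":0,"az":0,"x":-10,"y":0,"z":35,"hand":1},{"ax":0,"ay":0,"az":0,"x":-10,"y":0,"z":39,"hand":1}]' 35
python3 -m inch '[{"ax":0,"ay":0,"az":0,"x":0,"y":0,"z":40,"hand":1},{"ax":0,"ay":0,"az":0,"x":0,"y":0,"z":40,"hand":1},{"ax":0,"ay":0,"az":0,"x":0,"y":0,"z":35,"hand":1},{"ax":0,"ay":0,"az":0,"x":0,"y":0,"z":24,"hand":1},{"ax":0,"ay":0,"az":0,"x":0,"y":0,"z":0,"hand":1}]' 35
python3 -m inch '[{"ax":-0.11,"ay":0,"az":0,"x":0,"y":0,"z":0,"hand":1},{"ax":-0.11,"ay":0,"az":0,"x":0,"y":0,"z":0,"hand":1},{"ax":-0.11,"ay":0,"az":0,"x":0,"y":0,"z":0,"hand":1},{"ax":0,"ay":0,"az":0,"x":0,"y":0,"z":0,"hand":1}]' 35
python3 -c "
from h import *
st();delta((.47,.15,.033))"
```

```text
time: 18.5
eef_pos: [0.4675, 0.0107, 0.2189]
tcp_rot: [0.707, -0.002, 0.002, -0.707]
contact_force: [0.7, 0.1, -1.9]
opening: 0.473
time: 18.92
eef_pos: [0.4674, 0.1533, 0.2182]
tcp_rot: [-0.707, -0.0, 0.001, 0.708]
contact_force: [-0.0, -0.4, -2.2]
opening: 0.474
time: 19.25
eef_pos: [0.4676, 0.151, 0.2173]
tcp_rot: [0.814, -0.001, -0.001, -0.58]
contact_force: [-0.3, 0.7, -2.0]
opening: 0.479
t 19.25 p [0.4676 0.151  0.2173] open 0.479 F [-0.3  0.7 -2. ]
[[ 1.    -0.003 -0.001]
 [ 0.    -0.326  0.945]
 [-0.003 -0.945 -0.326]]
q [ 0.26  -0.019  1.988 -0.335  1.281  0.373]
shift xyz [  3.1 174.5  59.2] yaw_z 90.1 tilt [-0.003 -0.945 -0.326]
```

```bash

python3 -m inch '[{"ax":0,"ay":0,"az":0,"x":0,"y":37,"z":12.6,"hand":1},{"ax":0,"ay":0,"az":0,"x":0,"y":37,"z":12.6,"hand":1},{"ax":0,"ay":0,"az":0,"x":0,"y":37,"z":12.6,"hand":1},{"ax":0,"ay":0,"az":0,"x":0,"y":37,"z":12.6,"hand":1},{"ax":0,"ay":0,"az":0,"x":0,"y":17,"z":5.8,"hand":1}]' 35
python3 -m inch '[{"ax":0,"ay":0,"az":0,"x":0,"y":6,"z":2,"hand":1},{"ax":0,"ay":0,"az":0,"x":0,"y":3,"z":1,"hand":1},{"ax":0,"ay":0,"az":0,"x":0,"y":0,"z":0,"hand":1}]' 35
python3 -c "
from h import *
st()"
```

```text
time: 19.67
eef_pos: [0.4646, 0.1477, 0.0394]
tcp_rot: [0.813, -0.005, -0.002, -0.582]
contact_force: [-1.2, -1.0, -0.9]
opening: 0.471
time: 19.92
eef_pos: [0.4683, 0.1485, 0.0355]
tcp_rot: [0.814, -0.002, 0.001, -0.582]
contact_force: [0.2, 1.0, -1.5]
opening: 0.476
t 19.9167 p [0.4683 0.1485 0.0355] open 0.476 F [ 0.2  1.  -1.5]
[[ 1.    -0.003  0.004]
 [-0.004 -0.324  0.946]
 [-0.002 -0.946 -0.324]]
q [ 0.253  0.249  2.08  -0.397  0.94   0.514]
```

Not touching yet; I'll ease down to contact, then release.

```bash

python3 -m inch '[{"ax":0,"ay":0,"az":0,"x":0,"y":2,"z":0.7,"hand":1},{"ax":0,"ay":0,"az":0,"x":0,"y":2,"z":0.7,"hand":1},{"ax":0,"ay":0,"az":0,"x":0,"y":0,"z":0,"hand":1}]' 35
python3 -m inch '[{"ax":0,"ay":0,"az":0,"x":0,"y":1.5,"z":0.5,"hand":1},{"ax":0,"ay":0,"az":0,"x":0,"y":1.5,"z":0.5,"hand":1},{"ax":0,"ay":0,"az":0,"x":0,"y":0,"z":0,"hand":1}]' 35
python3 -c "
from h import *
st();c=cam('wrist');b=cv2.resize(c['img'][84:384,100:400],(400,400),interpolation=cv2.INTER_CUBIC);s=cam('scene')
a=cv2.resize(s['img'][130:260,190:320],(400,400),interpolation=cv2.INTER_CUBIC)
cv2.imwrite('pics/x7.png',np.hstack([a,b])[:,:,::-1])"
```

```text
time: 20.17
eef_pos: [0.4694, 0.1492, 0.0349]
tcp_rot: [0.814, -0.002, 0.002, -0.581]
contact_force: [-6.3, 1.9, 16.0]
opening: 0.474
time: 20.42
eef_pos: [0.4697, 0.1494, 0.0346]
tcp_rot: [0.815, -0.003, 0.001, -0.58]
contact_force: [-12.6, 4.4, 32.2]
opening: 0.474
t 20.4167 p [0.4697 0.1494 0.0346] open 0.474 F [-12.6   4.4  32.2]
[[ 1.    -0.003  0.006]
 [-0.007 -0.328  0.945]
 [-0.001 -0.945 -0.328]]
q [ 0.256  0.255  2.075 -0.402  0.942  0.522]
```

```bash

python3 -m inch '[{"ax":0,"ay":0,"az":0,"x":0,"y":-3,"z":-1,"hand":1},{"ax":0,"ay":0,"az":0,"x":0,"y":0,"z":0,"hand":-0.1},{"ax":0,"ay":0,"az":0,"x":0,"y":0,"z":0,"hand":-0.4},{"ax":0,"ay":0,"az":0,"x":0,"y":0,"z":0,"hand":-0.6},{"ax":0,"ay":0,"az":0,"x":0,"y":0,"z":0,"hand":-0.6}]' 35
python3 -m inch '[{"ax":0,"ay":0,"az":0,"x":0,"y":-25,"z":-8,"hand":-0.6},{"ax":0,"ay":0,"az":0,"x":0,"y":-37,"z":-12.6,"hand":-0.6},{"ax":0,"ay":0,"az":0,"x":0,"y":-37,"z":-12.6,"hand":-0.6},{"ax":0,"ay":0,"az":0,"x":0,"y":-37,"z":-12.6,"hand":-0.6}]' 35
python3 -m inch '[{"ax":0.11,"ay":0,"az":0,"x":0,"y":0,"z":0,"hand":-0.6},{"ax":0.11,"ay":0,"az":0,"x":0,"y":0,"z":0,"hand":-0.6},{"ax":0.11,"ay":0,"az":0,"x":0,"y":0,"z":0,"hand":-0.6},{"ax":0,"ay":0,"az":0,"x":0,"y":0,"z":-40,"hand":-0.6},{"ax":0,"ay":0,"az":0,"x":0,"y":0,"z":-20,"hand":-0.6}]' 35
python3 -m inch '[{"ax":0,"ay":0,"az":0,"x":0,"y":0,"z":0,"hand":-0.6}]'
python3 -c "
from h import *
st();c=cam('wrist');save(c,'pics/x8.png',k=1.5)
for p in [(.47,.155,.084),(.396,.183,.084)]: print(np.array(proj(c,p))*1.5)"
```

```text
time: 20.93
eef_pos: [0.4685, 0.1489, 0.0309]
tcp_rot: [0.814, -0.001, 0.001, -0.581]
contact_force: [0.1, -0.2, 0.4]
opening: 0.799
time: 21.27
eef_pos: [0.4676, 0.1496, 0.1751]
tcp_rot: [0.814, -0.002, -0.0, -0.581]
contact_force: [0.6, 0.2, 0.2]
opening: 0.799
time: 21.68
eef_pos: [0.4679, 0.0875, 0.1744]
tcp_rot: [0.707, -0.001, 0.001, -0.707]
contact_force: [0.8, 1.5, 0.5]
opening: 0.8
time: 21.77
eef_pos: [0.4681, 0.0869, 0.1742]
tcp_rot: [0.707, -0.003, 0.002, -0.707]
contact_force: [-0.2, 0.2, 1.1]
opening: 0.802
t 21.7667 p [0.4681 0.0869 0.1742] open 0.802 F [-0.2  0.2  1.1]
[[ 1.    -0.001  0.007]
 [-0.007 -0.001  1.   ]
 [-0.001 -1.    -0.001]]
q [-3.000e-02 -9.100e-02  2.115e+00 -1.000e-03  1.118e+00 -2.200e-02]
[390.41599181 180.58294332]
[242.7041785  131.46812806]
```

View pics/x8.png

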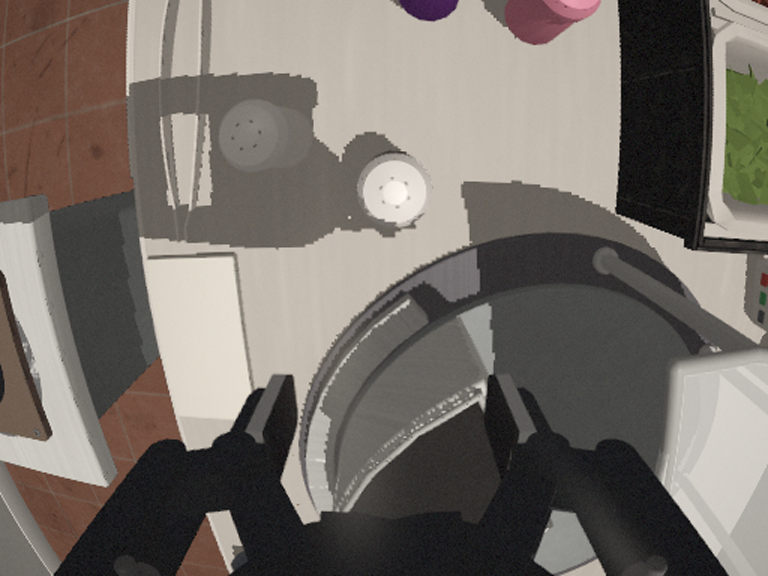

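The dark shaker stands upright, top at (394,191). White shaker's top at (247,132).

```bash
python3 - <<'E'
from h import *
c=cam('wrist')
print(onz(c,394/1.5,191/1.5,.084),onz(c,247/1.5,132/1.5,.084))
delta(onz(c,394/1.5,191/1.5,.084)*[1,1,0]+[0,0,.05])
E
```

```text
[0.47168374 0.15137486 0.084     ] [0.39820605 0.18409172 0.084     ]
shift xyz [  3.4 124.2  62. ] yaw_z 89.7 tilt [-0.001 -1.     0.001]
```

```bash

python3 -m inch '[{"ax":0,"ay":0,"az":0,"x":4,"y":0,"z":35,"hand":-0.6},{"ax":0,"ay":0,"az":0,"x":0,"y":0,"z":29,"hand":-0.6},{"ax":0,"ay":0,"az":0,"x":0,"y":40,"z":0,"hand":-0.6},{"ax":0,"ay":0,"az":0,"x":0,"y":40,"z":0,"hand":-0.6},{"ax":0,"ay":0,"az":0,"x":0,"y":30,"z":0,"hand":-0.6}]' 60
python3 -m inch '[{"ax":0,"ay":0,"az":0,"x":0,"y":14,"z":0,"hand":-0.6},{"ax":0,"ay":0,"az":0,"x":0,"y":0,"z":0,"hand":1},{"ax":0,"ay":0,"az":0,"x":0,"y":0,"z":0,"hand":1},{"ax":0,"ay":0,"az":0,"x":0,"y":0,"z":0,"hand":1},{"ax":0,"ay":0,"az":0,"x":0,"y":0,"z":0,"hand":1}]' 60
python3 -m inch '[{"ax":0,"ay":0,"az":0,"x":0,"y":0,"z":0,"hand":1},{"ax":0,"ay":0,"az":0,"x":0,"y":0,"z":0,"hand":1},{"ax":0,"ay":0,"az":0,"x":0,"y":0,"z":0,"hand":1}]' 60
python3 -m inch '[{"ax":0,"ay":0,"az":0,"x":0,"y":-10,"z":0,"hand":1},{"ax":0,"ay":0,"az":0,"x":0,"y":-30,"z":0,"hand":1},{"ax":0,"ay":0,"az":0,"x":0,"y":-40,"z":0,"hand":1},{"ax":0,"ay":0,"az":0,"x":0,"y":-40,"z":0,"hand":1},{"ax":0,"ay":0,"az":0,"x":0,"y":-40,"z":0,"hand":1}]' 60
python3 -c "
from h import *
st();delta((.498,-.092,.21))"
```

```text
time: 22.28
eef_pos: [0.4711, 0.1557, 0.0622]
tcp_rot: [-0.707, 0.001, 0.001, 0.707]
contact_force: [0.5, -0.3, -1.0]
opening: 0.802
time: 22.7
eef_pos: [0.4737, 0.1544, 0.0522]
tcp_rot: [-0.707, -0.0, -0.002, 0.707]
contact_force: [0.8, -0.6, -1.0]
opening: 0.467
time: 22.95
eef_pos: [0.4729, 0.1539, 0.0514]
tcp_rot: [-0.707, 0.001, -0.002, 0.707]
contact_force: [-1.3, -0.3, -1.6]
opening: 0.469
time: 23.37
eef_pos: [0.4718, 0.1537, 0.213]
tcp_rot: [-0.707, 0.001, -0.001, 0.707]
contact_force: [1.3, 0.8, -1.2]
opening: 0.472
t 23.3667 p [0.4718 0.1537 0.213 ] open 0.472 F [ 1.3  0.8 -1.2]
[[ 1.     0.     0.003]
 [-0.003  0.     1.   ]
 [ 0.    -1.     0.   ]]
q [ 0.11  -0.087  2.036  0.     1.193  0.113]
shift xyz [  27.     3.  -245.7] yaw_z 89.8 tilt [ 0. -1.  0.]
```

```bash

python3 -m inch '[{"ax":0,"ay":0,"az":0,"x":0,"y":-5,"z":-25,"hand":1},{"ax":0,"ay":0,"az":0,"x":0,"y":0,"z":-38,"hand":1},{"ax":0,"ay":0,"az":0,"x":0,"y":0,"z":-38,"hand":1},{"ax":0,"ay":0,"az":0,"x":0,"y":0,"z":-38,"hand":1},{"ax":0,"ay":0,"az":0,"x":7,"y":0,"z":-38,"hand":1}]' 60
python3 -m inch '[{"ax":0,"ay":0,"az":0,"x":10,"y":0,"z":-38,"hand":1},{"ax":0,"ay":0,"az":0,"x":10,"y":0,"z":-30,"hand":1},{"ax":0,"ay":0,"az":0,"x":0,"y":0,"z":0,"hand":1},{"ax":0,"ay":0,"az":0,"x":0,"y":0,"z":0,"hand":1},{"ax":0,"ay":0,"az":0,"x":0,"y":0,"z":0,"hand":1}]' 60
python3 -c "
from h import *
st();delta((.498,-.092,.127))"
```

```text
time: 23.78
eef_pos: [0.4778, -0.0244, 0.2167]
tcp_rot: [0.707, -0.001, 0.001, -0.707]
contact_force: [0.6, 1.0, -0.7]
opening: 0.471
time: 24.2
eef_pos: [0.4983, -0.0909, 0.2158]
tcp_rot: [-0.707, 0.001, -0.001, 0.707]
contact_force: [-0.1, -0.2, -2.0]
opening: 0.471
t 24.2 p [ 0.4983 -0.0909  0.2158] open 0.471 F [-0.1 -0.2 -2. ]
[[ 1.    -0.     0.004]
 [-0.004  0.001  1.   ]
 [-0.    -1.     0.001]]
q [-3.810e-01 -6.600e-02  2.010e+00  1.000e-03  1.198e+00 -3.780e-01]
shift xyz [-0.3 88.8 -1.2] yaw_z 89.8 tilt [-0.    -1.     0.001]
```

```bash

python3 -m inch '[{"ax":0,"ay":0,"az":0,"x":0,"y":20,"z":0,"hand":1},{"ax":0,"ay":0,"az":0,"x":0,"y":20,"z":0,"hand":1},{"ax":0,"ay":0,"az":0,"x":0,"y":5,"z":0,"hand":1},{"ax":0,"ay":0,"az":0,"x":0,"y":0,"z":0,"hand":1}]' 60
python3 -m inch '[{"ax":0,"ay":0,"az":0,"x":0,"y":8,"z":0,"hand":1},{"ax":0,"ay":0,"az":0,"x":0,"y":8,"z":0,"hand":1},{"ax":0,"ay":0,"az":0,"x":0,"y":0,"z":0,"hand":1}]' 60
python3 -m inch '[{"ax":0,"ay":0,"az":0,"x":0,"y":10,"z":0,"hand":1},{"ax":0,"ay":0,"az":0,"x":0,"y":10,"z":0,"hand":1},{"ax":0,"ay":0,"az":0,"x":0,"y":3,"z":0,"hand":1},{"ax":0,"ay":0,"az":0,"x":0,"y":0,"z":0,"hand":1}]' 60

```

```text
time: 24.53
eef_pos: [0.497, -0.0893, 0.1687]
tcp_rot: [-0.706, 0.002, 0.001, 0.708]
contact_force: [-0.6, 0.4, -1.6]
opening: 0.464
time: 24.78
eef_pos: [0.4981, -0.0907, 0.1536]
tcp_rot: [-0.707, 0.001, -0.0, 0.707]
contact_force: [-0.5, -0.3, -1.6]
opening: 0.467
time: 25.12
eef_pos: [0.4976, -0.0909, 0.1299]
tcp_rot: [-0.707, 0.002, -0.0, 0.708]
contact_force: [-0.9, -0.1, -1.2]
opening: 0.472
```

```bash

python3 -m inch '[{"ax":0,"ay":0,"az":0,"x":0,"y":3,"z":0,"hand":1},{"ax":0,"ay":0,"az":0,"x":0,"y":2,"z":0,"hand":1},{"ax":0,"ay":0,"az":0,"x":0,"y":0,"z":0,"hand":1}]' 60
python3 -m inch '[{"ax":0,"ay":0,"az":0,"x":0,"y":0,"z":0,"hand":0.1},{"ax":0,"ay":0,"az":0,"x":0,"y":0,"z":0,"hand":-0.1},{"ax":0,"ay":0,"az":0,"x":0,"y":0,"z":0,"hand":-0.3},{"ax":0,"ay":0,"az":0,"x":0,"y":0,"z":0,"hand":-0.3}]' 60
python3 -m inch '[{"ax":0,"ay":0,"az":0,"x":0,"y":-15,"z":0,"hand":-0.3},{"ax":0,"ay":0,"az":0,"x":0,"y":-30,"z":0,"hand":-0.3},{"ax":0,"ay":0,"az":0,"x":0,"y":-35,"z":0,"hand":-0.3},{"ax":0,"ay":0,"az":0,"x":0,"y":-30,"z":0,"hand":-0.3},{"ax":0,"ay":0,"az":0,"x":0,"y":0,"z":-40,"hand":-0.3}]' 60
python3 -m inch '[{"ax":0,"ay":0,"az":0,"x":0,"y":0,"z":-30,"hand":-0.3},{"ax":0,"ay":0,"az":0,"x":0,"y":0,"z":0,"hand":-0.3}]' 60
python3 - <<'E'
from h import *
st(); c=cam('wrist'); im=c['img'].astype(int)
u,v=proj(c,(.498,-.093,.158)); print(u,v)
m=(im.min(2)>110).astype(np.uint8); 
x0,y0=int(u)-45,int(v)-45; sub=m[max(y0,0):y0+90,x0:x0+90]
n,l,s,ce=cv2.connectedComponentsWithStats(sub)
for i in range(1,n):
    if s[i,4]>100: print(s[i],(ce[i]+[x0,max(y0,0)]).round(1), onz(c,*(ce[i]+[x0,max(y0,0)]),.150).round(4))
save(c,'pics/x9.png')
E
```

```text
time: 25.37
eef_pos: [0.4986, -0.0912, 0.1264]
tcp_rot: [-0.707, 0.001, -0.001, 0.707]
contact_force: [0.7, 0.1, -1.1]
opening: 0.466
time: 25.7
eef_pos: [0.4991, -0.0914, 0.1272]
tcp_rot: [0.707, -0.001, 0.001, -0.707]
contact_force: [0.7, 1.2, 0.8]
opening: 0.647
time: 26.12
eef_pos: [0.5022, -0.1286, 0.245]
tcp_rot: [0.708, 0.006, 0.003, -0.706]
contact_force: [1.5, -0.7, -0.1]
opening: 0.648
time: 26.28
eef_pos: [0.4991, -0.1653, 0.2384]
tcp_rot: [0.708, -0.001, 0.003, -0.706]
contact_force: [-0.2, -0.4, 0.4]
opening: 0.65
t 26.2833 p [ 0.4991 -0.1653  0.2384] open 0.65 F [-0.2 -0.4  0.4]
[[ 1.     0.003  0.006]
 [-0.006 -0.004  1.   ]
 [ 0.003 -1.    -0.004]]
q [-0.512 -0.044  1.947 -0.002  1.234 -0.505]
255.66615524257054 115.25533171670875
[ 15   0  75  22 222] [260.3  78.2] [ 0.5015 -0.0662  0.15  ]
[ 43   0  47  16 288] [280.5  75.9] [ 0.516  -0.0644  0.15  ]
[  22   24   68   52 2150] [259.4 119.7] [ 0.5006 -0.0968  0.15  ]
```

```bash

python3 -m inch '[{"ax":0,"ay":0,"az":0,"x":0,"y":0,"z":38,"hand":-0.5},{"ax":0,"ay":0,"az":0,"x":0,"y":0,"z":39,"hand":-0.5},{"ax":0,"ay":0,"az":0,"x":0,"y":0,"z":39,"hand":-0.5},{"ax":0,"ay":0,"az":0,"x":0,"y":0,"z":39,"hand":-0.5},{"ax":0,"ay":0,"az":0,"x":0,"y":0,"z":39,"hand":-0.5}]' 60
python3 -m inch '[{"ax":0,"ay":0,"az":0,"x":0,"y":0,"z":39,"hand":-0.5},{"ax":0,"ay":0,"az":0,"x":-15,"y":0,"z":37,"hand":-0.5},{"ax":0,"ay":0,"az":0,"x":-15,"y":0,"z":37,"hand":-0.5},{"ax":0,"ay":0,"az":0,"x":-15,"y":0,"z":37,"hand":-0.5},{"ax":0,"ay":-0.112,"az":0,"x":0,"y":0,"z":0,"hand":-0.5}]' 60
python3 -m inch '[{"ax":0,"ay":-0.112,"az":0,"x":0,"y":0,"z":0,"hand":-0.5},{"ax":0,"ay":-0.112,"az":0,"x":0,"y":0,"z":0,"hand":-0.5},{"ax":0,"ay":-0.112,"az":0,"x":0,"y":0,"z":0,"hand":-0.5},{"ax":0,"ay":-0.112,"az":0,"x":0,"y":0,"z":0,"hand":-0.5},{"ax":0,"ay":-0.112,"az":0,"x":0,"y":0,"z":0,"hand":-0.5}]' 60
python3 -m inch '[{"ax":0,"ay":-0.112,"az":0,"x":0,"y":0,"z":0,"hand":-0.5},{"ax":0,"ay":-0.112,"az":0,"x":0,"y":0,"z":0,"hand":-0.5},{"ax":0,"ay":-0.112,"az":0,"x":0,"y":0,"z":0,"hand":-0.5},{"ax":0,"ay":-0.112,"az":0,"x":0,"y":0,"z":0,"hand":-0.5},{"ax":0,"ay":-0.112,"az":0,"x":0,"y":0,"z":0,"hand":-0.5}]' 60
python3 -m inch '[{"ax":0,"ay":-0.112,"az":0,"x":0,"y":0,"z":0,"hand":-0.5},{"ax":0,"ay":-0.112,"az":0,"x":0,"y":0,"z":0,"hand":-0.5},{"ax":0,"ay":-0.112,"az":0,"x":0,"y":0,"z":0,"hand":-0.5},{"ax":0,"ay":0,"az":0,"x":0,"y":0,"z":0,"hand":-0.5}]' 60
python3 - <<'E'
from h import *
st(); c=cam('wrist'); im=c['img'].astype(int)
u,v=proj(c,(.397,.184,.08)); print(u,v)
x0,y0=int(u)-40,int(v)-40; sub=im[y0:y0+80,x0:x0+80]; 
save(c,'pics/x10.png')
print(sub[::8,::8].mean(2).astype(int))
delta((.397,.184,.05))
E
```

```text
time: 26.75
eef_pos: [0.4982, 0.0352, 0.2365]
tcp_rot: [-0.707, 0.001, -0.001, 0.707]
contact_force: [1.1, 0.0, 0.1]
opening: 0.748
time: 27.17
eef_pos: [0.4509, 0.1888, 0.2363]
tcp_rot: [-0.705, -0.041, 0.042, 0.707]
contact_force: [-0.8, -0.6, 0.3]
opening: 0.746
time: 27.58
eef_pos: [0.4536, 0.1838, 0.2363]
tcp_rot: [-0.667, -0.234, 0.235, 0.667]
contact_force: [0.8, 0.8, -0.1]
opening: 0.752
time: 28.0
eef_pos: [0.4537, 0.1836, 0.2363]
tcp_rot: [-0.576, -0.409, 0.41, 0.577]
contact_force: [-0.9, 0.0, -0.5]
opening: 0.751
time: 28.33
eef_pos: [0.4538, 0.1836, 0.2363]
tcp_rot: [-0.501, -0.499, 0.499, 0.501]
contact_force: [-0.7, 0.0, 0.6]
opening: 0.751
t 28.3333 p [0.4538 0.1836 0.2363] open 0.751 F [-0.7  0.   0.6]
[[ 0.003 -0.001 -1.   ]
 [ 1.     0.     0.003]
 [ 0.    -1.     0.001]]
q [ 0.177 -0.126  2.027  0.     1.241 -1.391]
260.3206824758886 125.91835043613494
[[183 181 181 181 182 180 180 180  92  92]
 [183 183 181 182 181 172  94  94  94  94]
 [182 182 182 181 182  94  94  96  91  96]
 [180 183 181 181 155 144 132  91  94  93]
 [182 182 182 119 213 211 204 101  94  95]
 [182 184 182 116 121 216 120 107  96  96]
 [181 183 185 119 116 110 116 162 182 183]
 [186 186 185 187 113 118 122 187 187 184]
 [182 183 184 184 182 182 184 184 183 183]
 [184 182 182 183 183 183 183 186 188 188]]
shift xyz [1.000e-01 1.864e+02 5.680e+01] yaw_z 179.6 tilt [ 0.    -1.     0.001]
```

```bash

python3 -m inch '[{"ax":0,"ay":0,"az":0,"x":0,"y":0,"z":30,"hand":-0.5},{"ax":0,"ay":0,"az":0,"x":0,"y":0,"z":27,"hand":-0.5},{"ax":0,"ay":0,"az":0,"x":0,"y":36,"z":0,"hand":-0.5},{"ax":0,"ay":0,"az":0,"x":0,"y":36,"z":0,"hand":-0.5},{"ax":0,"ay":0,"az":0,"x":0,"y":0,"z":0,"hand":-0.5}]' 60
python3 - <<'E'
from h import *
st(); c=cam('wrist'); im=c['img']
u,v=proj(c,(.397,.184,.084)); x0,y0=int(u)-60,int(v)-60; print(u,v)
g=cv2.medianBlur(cv2.cvtColor(im,cv2.COLOR_RGB2GRAY),3)
print(g[y0:y0+120:8,x0:x0+120:8])
delta((.397,.184,.05))
E
```

```text
time: 28.8
eef_pos: [0.3922, 0.1826, 0.1583]
tcp_rot: [-0.499, -0.494, 0.502, 0.504]
contact_force: [-0.5, -1.2, -0.5]
opening: 0.75
t 28.8 p [0.3922 0.1826 0.1583] open 0.75 F [-0.5 -1.2 -0.5]
[[ 0.008 -0.012 -1.   ]
 [ 1.    -0.002  0.008]
 [-0.002 -1.     0.012]]
q [ 0.2   -0.172  2.218  0.     1.108 -1.363]
262.34043293360844 219.9555236434192
[[166 165 165 165 165 166 150  83  83  83  84 166  92  84  83]
 [167 166 165 166 165 165 167  83  83  84  83  85 166 166 166]
 [165 164 165 166 166 166  93  94  92  86  83  83 166 166 166]
 [168 168 166 166 166  99  96  95  94  91  82 165 167 166 165]
 [165 167 166 166 166 101 109 102  98  94 165 166 165 165 166]
 [165 166 165 165 165 125 151 196 164 121 164 167 165 166 165]
 [166 166 166 167 162 193 198 200 191 187 127 168 168 169 168]
 [168 169 167 168 164 198 190 218 190 188 130 166 167 165 166]
 [166 166 165 166 166 199 200 212 193 191 160 167 166 166 166]
 [165 165 166 165 167 166 200 199 196 164 169 169 169 169 168]
 [165 165 166 165 166 166 166 165 165 165 166 165 166 165 165]
 [166 166 166 166 166 165 166 165 165 164 165 165 165 166 166]
 [165 163 164 165 165 165 166 166 165 166 166 166 166 166 165]
 [156 164 164 163 164 165 166 165 165 166 165 165 165 166 165]
 [115 163 163 162 163 164 165 165 165 165 166 167 166 166 166]]
shift xyz [  1.3 111.2  -3.8] yaw_z 179.6 tilt [-0.002 -1.     0.009]
```

```bash

python3 -m inch '[{"ax":0,"ay":0,"az":0,"x":1,"y":35,"z":-2,"hand":-0.5},{"ax":0,"ay":0,"az":0,"x":0,"y":35,"z":0,"hand":-0.5},{"ax":0,"ay":0,"az":0,"x":0,"y":25,"z":0,"hand":-0.5},{"ax":0,"ay":0,"az":0,"x":0,"y":14,"z":0,"hand":-0.5},{"ax":0,"ay":0,"az":0,"x":0,"y":0,"z":0,"hand":-0.5}]' 60
python3 -c "
from h import *
st();delta((.397,.184,.05))"
```

```text
time: 29.27
eef_pos: [0.3985, 0.1841, 0.0542]
tcp_rot: [-0.501, -0.497, 0.5, 0.503]
contact_force: [-1.3, -0.3, -0.6]
opening: 0.75
t 29.2667 p [0.3985 0.1841 0.0542] open 0.75 F [-1.3 -0.3 -0.6]
[[ 0.007 -0.005 -1.   ]
 [ 1.    -0.001  0.007]
 [-0.001 -1.     0.005]]
q [ 0.201  0.021  2.264  0.     0.861 -1.363]
shift xyz [-0.1  4.2  1.5] yaw_z 179.6 tilt [-0.001 -1.     0.005]
```

```bash

python3 -m inch '[{"ax":0,"ay":0,"az":0,"x":0,"y":3,"z":1,"hand":-0.5},{"ax":0,"ay":0,"az":0,"x":0,"y":0,"z":0,"hand":1},{"ax":0,"ay":0,"az":0,"x":0,"y":0,"z":0,"hand":1},{"ax":0,"ay":0,"az":0,"x":0,"y":0,"z":0,"hand":1},{"ax":0,"ay":0,"az":0,"x":0,"y":0,"z":0,"hand":1}]' 60
python3 -m inch '[{"ax":0,"ay":0,"az":0,"x":0,"y":0,"z":0,"hand":1},{"ax":0,"ay":0,"az":0,"x":0,"y":0,"z":0,"hand":1}]' 60
python3 -m inch '[{"ax":0,"ay":0,"az":0,"x":0,"y":-10,"z":0,"hand":1},{"ax":0,"ay":0,"az":0,"x":0,"y":-30,"z":0,"hand":1},{"ax":0,"ay":0,"az":0,"x":0,"y":-40,"z":0,"hand":1},{"ax":0,"ay":0,"az":0,"x":0,"y":-40,"z":0,"hand":1},{"ax":0,"ay":0,"az":0,"x":0,"y":-40,"z":-10,"hand":1}]' 60
python3 -m inch '[{"ax":0,"ay":0,"az":0,"x":-20,"y":-10,"z":-20,"hand":1},{"ax":0,"ay":0,"az":0,"x":-35,"y":0,"z":-20,"hand":1},{"ax":0,"ay":0,"az":0,"x":-38,"y":0,"z":0,"hand":1},{"ax":0,"ay":0,"az":0,"x":-38,"y":0,"z":0,"hand":1},{"ax":0,"ay":0,"az":0,"x":-38,"y":0,"z":0,"hand":1}]' 60
python3 -m inch '[{"ax":0,"ay":0,"az":0,"x":-38,"y":0,"z":0,"hand":1},{"ax":0,"ay":0,"az":0,"x":-38,"y":0,"z":0,"hand":1},{"ax":0,"ay":0,"az":0,"x":-25,"y":0,"z":0,"hand":1},{"ax":0,"ay":0,"az":0,"x":0,"y":0,"z":0,"hand":1},{"ax":0,"ay":0,"az":0,"x":0,"y":0,"z":0,"hand":1}]' 60
python3 -c "
from h import *
st();delta((.4545,-.089,.125)); c=cam('wrist'); save(c,'pics/x11.png',k=1.5)"
```

```text
time: 29.68
eef_pos: [0.4004, 0.1845, 0.055]
tcp_rot: [0.502, 0.5, -0.497, -0.5]
contact_force: [-1.2, -2.1, 6.4]
opening: 0.465
time: 29.85
eef_pos: [0.4004, 0.1845, 0.0549]
tcp_rot: [0.502, 0.5, -0.497, -0.501]
contact_force: [-1.3, -1.7, 7.5]
opening: 0.466
time: 30.27
eef_pos: [0.4065, 0.1843, 0.2144]
tcp_rot: [-0.501, -0.498, 0.499, 0.502]
contact_force: [0.9, 1.4, -1.5]
opening: 0.468
time: 30.68
eef_pos: [0.4472, 0.0137, 0.2235]
tcp_rot: [0.502, 0.499, -0.498, -0.501]
contact_force: [0.7, -0.3, -1.2]
opening: 0.467
time: 31.1
eef_pos: [0.4466, -0.0869, 0.2232]
tcp_rot: [0.502, 0.498, -0.497, -0.502]
contact_force: [-1.0, 0.3, -0.3]
opening: 0.468
t 31.1 p [ 0.4466 -0.0869  0.2232] open 0.468 F [-1.   0.3 -0.3]
[[ 0.009  0.001 -1.   ]
 [ 1.     0.     0.009]
 [ 0.    -1.    -0.001]]
q [-4.160e-01 -2.010e-01  2.116e+00  1.000e-03  1.226e+00 -1.978e+00]
shift xyz [-2.  98.2 -7.8] yaw_z 179.5 tilt [ 0.    -1.    -0.001]
```

View pics/x11.png

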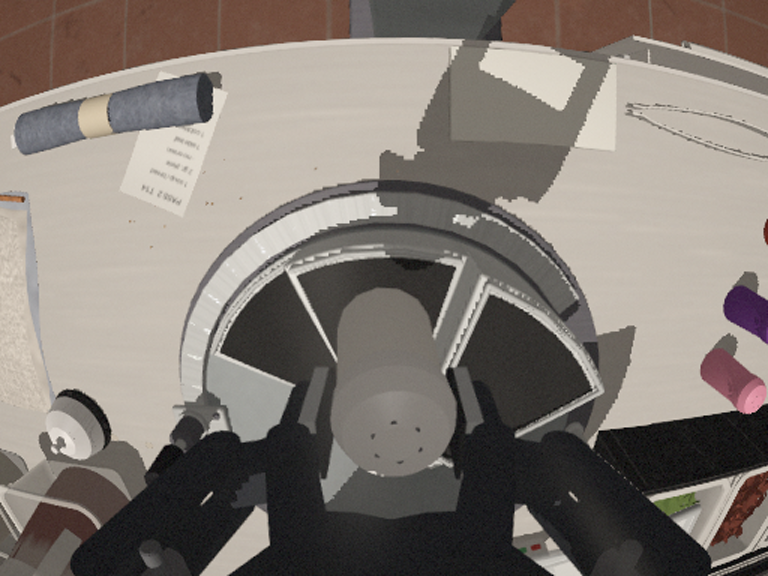

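White shaker is upright and inside the mid step's edges. I'll shift it and lower it carefully.

```bash

python3 -m inch '[{"ax":0,"ay":0,"az":0,"x":-1,"y":0,"z":-10.5,"hand":1},{"ax":0,"ay":0,"az":0,"x":0,"y":20,"z":0,"hand":1},{"ax":0,"ay":0,"az":0,"x":0,"y":25,"z":0,"hand":1},{"ax":0,"ay":0,"az":0,"x":0,"y":10,"z":0,"hand":1},{"ax":0,"ay":0,"az":0,"x":0,"y":0,"z":0,"hand":1}]' 60
python3 -m inch '[{"ax":0,"ay":0,"az":0,"x":0,"y":10,"z":0,"hand":1},{"ax":0,"ay":0,"az":0,"x":0,"y":8,"z":0,"hand":1},{"ax":0,"ay":0,"az":0,"x":0,"y":0,"z":0,"hand":1}]' 60
python3 -m inch '[{"ax":0,"ay":0,"az":0,"x":0,"y":9,"z":0,"hand":1},{"ax":0,"ay":0,"az":0,"x":0,"y":7,"z":0,"hand":1},{"ax":0,"ay":0,"az":0,"x":0,"y":0,"z":0,"hand":1}]' 60
python3 -c "
from h import *
st()"

```

```text
time: 31.57
eef_pos: [0.4553, -0.085, 0.1646]
tcp_rot: [-0.499, -0.498, 0.5, 0.503]
contact_force: [-0.2, -0.7, -1.1]
opening: 0.469
time: 31.82
eef_pos: [0.4568, -0.0866, 0.1486]
tcp_rot: [-0.501, -0.498, 0.499, 0.502]
contact_force: [-1.8, 0.3, -1.3]
opening: 0.466
time: 32.07
eef_pos: [0.4565, -0.0867, 0.132]
tcp_rot: [-0.501, -0.498, 0.499, 0.502]
contact_force: [-0.4, 0.0, -1.5]
opening: 0.467
t 32.0667 p [ 0.4565 -0.0867  0.132 ] open 0.467 F [-0.4  0.  -1.5]
[[ 0.006 -0.003 -1.   ]
 [ 1.     0.001  0.006]
 [ 0.001 -1.     0.003]]
q [-0.407 -0.059  2.17   0.     1.033 -1.972]
```

```bash

python3 -m inch '[{"ax":0,"ay":0,"az":0,"x":0,"y":3,"z":0,"hand":1},{"ax":0,"ay":0,"az":0,"x":0,"y":1.5,"z":0,"hand":1},{"ax":0,"ay":0,"az":0,"x":0,"y":0,"z":0,"hand":1}]' 60
python3 -m inch '[{"ax":0,"ay":0,"az":0,"x":0,"y":0,"z":0,"hand":0.1},{"ax":0,"ay":0,"az":0,"x":0,"y":0,"z":0,"hand":-0.1},{"ax":0,"ay":0,"az":0,"x":0,"y":0,"z":0,"hand":-0.3},{"ax":0,"ay":0,"az":0,"x":0,"y":0,"z":0,"hand":-0.3}]' 60
python3 -m inch '[{"ax":0,"ay":0,"az":0,"x":0,"y":-15,"z":0,"hand":-0.3},{"ax":0,"ay":0,"az":0,"x":0,"y":-30,"z":0,"hand":-0.3},{"ax":0,"ay":0,"az":0,"x":0,"y":-35,"z":0,"hand":-0.3},{"ax":0,"ay":0,"az":0,"x":0,"y":-35,"z":0,"hand":-0.3},{"ax":0,"ay":0,"az":0,"x":0,"y":-20,"z":-20,"hand":-0.3}]' 60
python3 -m inch '[{"ax":0,"ay":0,"az":0,"x":0,"y":0,"z":-30,"hand":-0.3},{"ax":0,"ay":0,"az":0,"x":0,"y":0,"z":-10,"hand":-0.3},{"ax":0,"ay":0,"az":0,"x":0,"y":0,"z":0,"hand":-0.3}]' 60
python3 - <<'E'
from h import *
st(); c=cam('wrist'); save(c,'pics/x12.png')
g=cv2.medianBlur(cv2.cvtColor(c['img'],cv2.COLOR_RGB2GRAY),3)
for p in ((.4535,-.087,.158),(.499,-.094,.158)):
    u,v=proj(c,p); print(u,v)
u,v=proj(c,(.476,-.09,.158)); u,v=int(u),int(v); print('rows from',v-90,'cols from',u-48)
for r in range(v-90,v+60,6): print(r,g[r,u-48:u+49:6])
E
```

```text
time: 32.32
eef_pos: [0.4576, -0.0872, 0.1292]
tcp_rot: [0.502, 0.499, -0.498, -0.501]
contact_force: [0.2, -0.2, -0.5]
opening: 0.467
time: 32.65
eef_pos: [0.4577, -0.0872, 0.1295]
tcp_rot: [0.502, 0.499, -0.498, -0.501]
contact_force: [0.2, 0.0, -0.8]
opening: 0.649
time: 33.07
eef_pos: [0.4772, -0.0874, 0.2688]
tcp_rot: [0.503, 0.499, -0.498, -0.5]
contact_force: [0.5, -1.4, 0.7]
opening: 0.647
time: 33.32
eef_pos: [0.5187, -0.0875, 0.2642]
tcp_rot: [0.501, 0.499, -0.499, -0.501]
contact_force: [0.0, -0.4, -0.4]
opening: 0.65
t 33.3167 p [ 0.5187 -0.0875  0.2642] open 0.65 F [ 0.  -0.4 -0.4]
[[ 0.005  0.    -1.   ]
 [ 1.    -0.     0.005]
 [-0.    -1.    -0.   ]]
q [-0.36  -0.062  1.917  0.     1.287 -1.926]
260.3566871232931 121.00853849775851
252.17701715585918 176.32771064468076
rows from 58 cols from 208
58 [189 190 189 189 190 190 189 189 189 188 188 189 189 189 150  98  99]
64 [190 191 190 189 190 163 108 110 107 106 107 107 173 190 101 101 101]
70 [190 105 109 107 112 164 197 201 198 200 199 194 179  80  53  53  88]
76 [113 199 200 203 202 202 199 215 198 201 199 178 154 10
[... 865 characters left out ...]
2  48  34  25  25 102 110 111  97]
154 [ 61  63 188  59  57 120 123 123 123 113  49  24  51 190 111 107  28]
160 [ 62  62  65  62 122 127 133 136 133 123 103  49  51 113 135  98  25]
166 [ 63  64  64 193 124 128 134 141 133 128 120  48 125 113 194 107  48]
172 [ 62  65  65  99 127 128 128 129 128 128 122  50 152 113 185  47  47]
178 [ 62  67  68  72 224 127 128 127 127 216 169  48 112 161 192  48  49]
184 [ 65  68  69  70 203 226 193 126 221 218 156 123 113 180  50  47  51]
190 [ 66  70  70  71  71 210 226 224 222 163  50 124 115 195  50  49  50]
196 [ 68  72  75  75  72 187  61  58  53  50  50 113 161 105  49  48  48]
202 [167 172 102  77 185 221 166 210 212 222 201 113 170  48  49  49  50]
```

Both shakers stand upright on the mid step: white near (256,121), dark near (250,173), with a gap between them and both inside the edges. Bottles next.

```bash

python3 -m inch '[{"ax":0,"ay":0,"az":0,"x":30,"y":-9,"z":8,"hand":-0.3},{"ax":0,"ay":0,"az":0,"x":37,"y":-9,"z":10,"hand":-0.3},{"ax":0,"ay":0,"az":0,"x":38,"y":-9,"z":10,"hand":-0.3},{"ax":0,"ay":0,"az":0,"x":39,"y":-9,"z":10,"hand":-0.3},{"ax":0,"ay":0,"az":0,"x":39,"y":0,"z":10,"hand":-0.3}]' 60
python3 -m inch '[{"ax":0,"ay":0,"az":0,"x":39,"y":0,"z":10,"hand":-0.3},{"ax":0,"ay":0,"az":0,"x":39,"y":0,"z":10,"hand":-0.3},{"ax":0,"ay":0,"az":0,"x":39,"y":0,"z":10,"hand":-0.3},{"ax":0,"ay":0,"az":0,"x":39,"y":0,"z":10,"hand":-0.3},{"ax":0,"ay":0,"az":0,"x":39,"y":0,"z":0,"hand":-0.3}]' 60
python3 -m inch '[{"ax":0,"ay":0,"az":0,"x":25,"y":0,"z":0,"hand":-0.3},{"ax":0,"ay":0,"az":0,"x":0,"y":0,"z":0,"hand":-0.3},{"ax":0,"ay":0,"az":0,"x":0,"y":0,"z":0,"hand":-0.3}]' 60
python3 - <<'E'
from h import *
st(); c=cam('wrist'); save(c,'pics/x13.png')
u,v=proj(c,(.41,.318,.154)); print('pred',u,v)
hsv=cv2.cvtColor(c['img'],cv2.COLOR_RGB2HSV)
def comps(m,k=80):
    n,l,s,ce=cv2.connectedComponentsWithStats(m.astype(np.uint8))
    for i in range(1,n):
        if s[i,4]>k: print(s[i],ce[i].round(1))
print('red');comps(((hsv[...,0]<8)|(hsv[...,0]>172))&(hsv[...,1]>150)&(hsv[...,2]>50))
print('green');comps((hsv[...,0]>30)&(hsv[...,0]<75)&(hsv[...,1]>110)&(hsv[...,2]>25))
im=c['img'].astype(int); x0,y0=int(u)-40,int(v)-40
print('white');comps((im[y0:y0+80,x0:x0+80].min(2)>195),30); print(x0,y0)
print(im[y0:y0+80:6,x0:x0+80:6].mean(2).astype(int))
E
```

```text
time: 33.78
eef_pos: [0.469, 0.0969, 0.3009]
tcp_rot: [0.502, 0.498, -0.498, -0.502]
contact_force: [0.3, 0.4, 0.6]
opening: 0.653
time: 34.2
eef_pos: [0.4284, 0.2921, 0.299]
tcp_rot: [-0.501, -0.498, 0.5, 0.502]
contact_force: [0.7, -0.9, 0.1]
opening: 0.648
time: 34.45
eef_pos: [0.4302, 0.3162, 0.2986]
tcp_rot: [-0.501, -0.498, 0.5, 0.501]
contact_force: [0.4, -0.9, 0.1]
opening: 0.651
t 34.45 p [0.4302 0.3162 0.2986] open 0.651 F [ 0.4 -0.9  0.1]
[[ 0.003 -0.003 -1.   ]
 [ 1.    -0.002  0.003]
 [-0.002 -1.     0.003]]
q [ 4.440e-01 -6.500e-02  1.857e+00 -1.000e-03  1.354e+00 -1.123e+00]
pred 262.29130574922004 165.7674463051848
red
[252 134  33  34 617] [266.6 148.9]
[485 272  16  19 169] [492.8 281.4]
[461 349  27  27 237] [475.2 362.1]
green
[ 334  183   43   48 1054] [356.5 206.5]
[200 322  19  26 235] [209.1 332.3]
white
[ 38  35  20  19 250] [46.8 44.6]
222 125
[[173 175 173 174 174 170 173 173  86  86  87  83 172 173]
 [172 172 172 172 172 172 174  75  83  88  86  87 174 174]
 [171 173 173 172 172 172  40  54  51  86  87  88 174 173]
 [173 173 174 173 174 158  51  44  46  45  82 172 173 173]
 [174 175 173 174 174  71  62  44  43  42  46 176 174 174]
 [174 173 174 171 174  63  64  65  97  40  38 174 176 172]
 [173 175 173 173 172  93  73 110 209 178  52 174 172 173]
 [174 175 174 173 175 174 122 215 210 206 175 173 175 173]
 [171 173 173 172 171 173 173 213 209 205 173 174 173 174]
 [171 172 174  93  89  91 171 173 193 173 175 171 174 172]
 [172 176  97  94  88  90 104 173 176 176 179 177 174 176]
 [173  75  69  66  60  88  90 175 174 175 174 174 174 175]
 [174  78  73  69  65  93 175 173 174 173 169 174 174 173]
 [169  86  83  70  57 175 173 174 174 172 172 173 172 173]]
```

```bash
python3 - <<'E'
from h import *
c=cam('wrist')
p=onz(c,270,170,.151); print('red',p); delta([p[0],p[1],.135])
u,v=proj(c,(.489,.446,.15)); print(u,v); u,v=int(u),int(v); im=c['img'].astype(int)
print(im[v-30:v+31:5,u-40:u+31:5].mean(2).astype(int))
E
```

```text
red [0.41541808 0.32468809 0.151     ]
shift xyz [  9.9 164.2  15.4] yaw_z 179.6 tilt [-0.002 -1.     0.002]
378.4721291266967 235.56096444669447
[[110 108  40  58  58  54  56  46 173 173 172 171 172 172 173]
 [172  92  62  64  67  67  42  48 171 172 174 170 172 171 171]
 [174 174  68  65  73  70  47  49 134 173 174 172 173 173 171]
 [175 174 113  78  79  70  44  42 128 171 168 162 172 171 169]
 [174 173 173  88  83  64  20  14  22  38 172 171 173 175 171]
 [172 174 172  50  41  57  22  24  45  48 130 171 169 170 170]
 [174 174 158  43  45  43  25  48  47  44  55 173 172 173 171]
 [174 172  48  47  48  43  45  45  49  44 171 171 173 174 173]
 [171 173 140  49  52  42  47  43 163 172 172 172 171 172 171]
 [172 173 173  63  44  48  65  64  62 172 173 171 173 171 171]
 [171 173 173 171  43  73  63 107  97  60 171 172 174 172 172]
 [ 35 173 173 170 125  80 125 114  98  95 172 171 171 171 171]
 [ 35  59 171 170 171  83 107 107 105 162 171 173 171 170 171]]
```

```bash

python3 -m inch '[{"ax":0,"ay":0,"az":0,"x":8,"y":20,"z":14,"hand":-0.3},{"ax":0,"ay":0,"az":0,"x":0,"y":35,"z":0,"hand":-0.3},{"ax":0,"ay":0,"az":0,"x":0,"y":25,"z":0,"hand":-0.3},{"ax":0,"ay":0,"az":0,"x":0,"y":0,"z":0,"hand":-0.3},{"ax":0,"ay":0,"az":0,"x":0,"y":0,"z":0,"hand":-0.3}]' 60
python3 - <<'E'
from h import *
st(); c=cam('wrist'); im=c['img'].astype(int)
u,v=proj(c,(.414,.323,.154)); print('pred',u,v); x0,y0=int(u)-40,int(v)-40
print(x0,y0);print(im[y0:y0+80:5,x0:x0+80:5].min(2))
for q in [(u,v+5),(u+5,v)]: print(onz(c,*q,.154))
E
```

```text
time: 34.97
eef_pos: [0.4171, 0.3225, 0.2188]
tcp_rot: [-0.502, -0.497, 0.499, 0.502]
contact_force: [-0.4, 1.2, -0.2]
opening: 0.649
t 34.9667 p [0.4171 0.3225 0.2188] open 0.649 F [-0.4  1.2 -0.2]
[[ 0.008 -0.003 -1.   ]
 [ 1.    -0.002  0.008]
 [-0.002 -1.     0.003]]
q [ 0.466 -0.018  1.958 -0.     1.205 -1.097]
pred 261.143544208149 214.12443733458542
221 174
[[157 155 157 157 158  31  26  28  27  15  23  13  22 156 157 155]
 [155 155 156 155 152  36  32  26  23  23  29  25  23 154 158 158]
 [153 154 156 157 133  33  29  26  24  20  22  17  17 157 156 157]
 [155 154 155 155 140  44  38  28  24  20  17  20  23 156 156 155]
 [156 158 155 156 156  46  38  86  90  87  88  29  28 157 155 155]
 [153 157 155 155 152 131  92  90  94  97  87  73 152 155 157 158]
 [155 155 111 104  83 156 116  95  98 139 175 105 156 157 158 157]
 [157 145  88  87  85  81 190 196 195 189 188 184 160 157 159 158]
 [149  89  90  88  83  82 194 193 190 189 187 186 157 158 158 158]
 [ 67  71  67  67  85  84 154 191 188 190 186 161 158 156 157 158]
 [ 72  68  69  63  59  86  86 165 191 186 168 158 158 157 158 156]
 [ 71  71  67  65  61  85 156 156 154 155 156 156 154 155 155 155]
 [ 72  71  71  65  63 154 154 157 158 157 156 158 158 158 156 156]
 [ 69  70  71  71  59 155 156 157 159 157 158 156 156 157 157 158]
 [ 76  75  70  70  71 156 154 155 157 156 154 156 157 156 156 157]
 [ 84  85  75  71 102 157 157 158 157 156 157 158 158 158 157 157]]
[0.4178654  0.32297285 0.154     ]
[0.41402928 0.32655714 0.154     ]
```

```bash

python3 -m inch '[{"ax":0,"ay":0,"az":0,"x":1.5,"y":30,"z":2,"hand":-0.3},{"ax":0,"ay":0,"az":0,"x":0,"y":30,"z":0,"hand":-0.3},{"ax":0,"ay":0,"az":0,"x":0,"y":18,"z":0,"hand":-0.3},{"ax":0,"ay":0,"az":0,"x":0,"y":5,"z":0,"hand":-0.3},{"ax":0,"ay":0,"az":0,"x":0,"y":0,"z":0,"hand":1}]' 60
python3 -m inch '[{"ax":0,"ay":0,"az":0,"x":0,"y":0,"z":0,"hand":1},{"ax":0,"ay":0,"az":0,"x":0,"y":0,"z":0,"hand":1},{"ax":0,"ay":0,"az":0,"x":0,"y":0,"z":0,"hand":1},{"ax":0,"ay":0,"az":0,"x":0,"y":0,"z":0,"hand":1},{"ax":0,"ay":0,"az":0,"x":0,"y":0,"z":0,"hand":1}]' 60
python3 -c "
from h import *
st()"
python3 -m inch '[{"ax":0,"ay":0,"az":0,"x":0,"y":-10,"z":0,"hand":1},{"ax":0,"ay":0,"az":0,"x":0,"y":-30,"z":0,"hand":1},{"ax":0,"ay":0,"az":0,"x":0,"y":-40,"z":0,"hand":1},{"ax":0,"ay":0,"az":0,"x":0,"y":-40,"z":0,"hand":1},{"ax":0,"ay":0,"az":0,"x":0,"y":-40,"z":0,"hand":1}]' 60
python3 -m inch '[{"ax":0,"ay":0,"az":0,"x":0,"y":-25,"z":0,"hand":1},{"ax":0,"ay":0,"az":0,"x":0,"y":-10,"z":0,"hand":1},{"ax":0,"ay":0,"az":0,"x":0,"y":0,"z":0,"hand":1}]' 60
python3 -c "
from h import *
st();delta((.532,-.147,.33))"
```

```text
time: 35.43
eef_pos: [0.4163, 0.3254, 0.1377]
tcp_rot: [0.502, 0.498, -0.498, -0.502]
contact_force: [0.7, -0.0, 0.3]
opening: 0.521
time: 35.85
eef_pos: [0.4176, 0.3263, 0.1401]
tcp_rot: [0.502, 0.5, -0.497, -0.501]
contact_force: [0.6, -0.2, 7.1]
opening: 0.233
t 35.85 p [0.4176 0.3263 0.1401] open 0.233 F [ 0.6 -0.2  7.1]
[[ 0.005  0.005 -1.   ]
 [ 1.     0.002  0.005]
 [ 0.002 -1.    -0.005]]
q [ 4.720e-01  7.500e-02  2.018e+00 -1.000e-03  1.043e+00 -1.093e+00]
time: 36.27
eef_pos: [0.4148, 0.3254, 0.2984]
tcp_rot: [-0.501, -0.498, 0.499, 0.502]
contact_force: [0.7, 1.6, -2.4]
opening: 0.231
time: 36.52
eef_pos: [0.4165, 0.3262, 0.3355]
tcp_rot: [0.502, 0.501, -0.497, -0.501]
contact_force: [0.9, 0.6, -2.7]
opening: 0.236
t 36.5167 p [0.4165 0.3262 0.3355] open 0.236 F [ 0.9  0.6 -2.7]
[[ 0.006  0.005 -1.   ]
 [ 1.     0.003  0.006]
 [ 0.003 -1.    -0.005]]
q [ 0.472 -0.101  1.825  0.     1.412 -1.093]
shift xyz [-472.5    4.7 -118.1] yaw_z 179.7 tilt [ 0.003 -1.    -0.005]
```

```bash

python3 -m inch '[{"ax":0,"ay":0,"az":0,"x":-12,"y":0,"z":-3,"hand":1},{"ax":0,"ay":0,"az":0,"x":-24,"y":0,"z":-6,"hand":1},{"ax":0,"ay":0,"az":0,"x":-32,"y":0,"z":-8,"hand":1},{"ax":0,"ay":0,"az":0,"x":-36,"y":0,"z":-9,"hand":1},{"ax":0,"ay":0,"az":0,"x":-36,"y":0,"z":-9,"hand":1}]' 70
python3 -m inch '[{"ax":0,"ay":0,"az":0,"x":-36,"y":0,"z":-9,"hand":1},{"ax":0,"ay":0,"az":0,"x":-36,"y":0,"z":-9,"hand":1},{"ax":0,"ay":0,"az":0,"x":-36,"y":0,"z":-9,"hand":1},{"ax":0,"ay":0,"az":0,"x":-36,"y":0,"z":-9,"hand":1},{"ax":0,"ay":0,"az":0,"x":-36,"y":0,"z":-9,"hand":1}]' 70
python3 -m inch '[{"ax":0,"ay":0,"az":0,"x":-36,"y":0,"z":-9,"hand":1},{"ax":0,"ay":0,"az":0,"x":-36,"y":0,"z":-9,"hand":1},{"ax":0,"ay":0,"az":0,"x":-36,"y":0,"z":-9,"hand":1},{"ax":0,"ay":0,"az":0,"x":-28,"y":0,"z":-7,"hand":1},{"ax":0,"ay":0,"az":0,"x":-15,"y":0,"z":-4,"hand":1}]' 70
python3 -m inch '[{"ax":0,"ay":0,"az":0,"x":-5,"y":0,"z":-1,"hand":1},{"ax":0,"ay":0,"az":0,"x":0,"y":0,"z":0,"hand":1},{"ax":0,"ay":0,"az":0,"x":0,"y":0,"z":0,"hand":1}]' 70
python3 -c "
from h import *
st();delta((.535,-.150,.171)); c=cam('wrist'); save(c,'pics/x14.png',k=1.5)"
```

```text
time: 36.93
eef_pos: [0.4485, 0.1835, 0.3279]
tcp_rot: [-0.5, -0.497, 0.501, 0.502]
contact_force: [1.0, -0.1, -3.3]
opening: 0.231
time: 37.35
eef_pos: [0.4924, 0.0031, 0.328]
tcp_rot: [-0.5, -0.497, 0.5, 0.503]
contact_force: [1.6, 0.4, -2.5]
opening: 0.23
time: 37.77
eef_pos: [0.5297, -0.1493, 0.3276]
tcp_rot: [-0.5, -0.496, 0.499, 0.504]
contact_force: [-0.4, -0.4, -2.6]
opening: 0.231
time: 38.02
eef_pos: [0.5314, -0.1499, 0.3306]
tcp_rot: [-0.5, -0.499, 0.499, 0.503]
contact_force: [0.5, 0.5, -3.3]
opening: 0.23
t 38.0167 p [ 0.5314 -0.1499  0.3306] open 0.23 F [ 0.5  0.5 -3.3]
[[ 0.005 -0.003 -1.   ]
 [ 1.     0.002  0.005]
 [ 0.002 -1.     0.003]]
q [-4.590e-01 -4.000e-02  1.776e+00  1.000e-03  1.410e+00 -2.025e+00]
shift xyz [ -0.4 159.6  -4.1] yaw_z 179.7 tilt [ 0.002 -1.     0.003]
```

```bash
python3 - <<'E'
from h import *
c=cam('wrist'); hsv=cv2.cvtColor(c['img'],cv2.COLOR_RGB2HSV); m=((hsv[...,0]<8)|(hsv[...,0]>172))&(hsv[...,1]>130)&(hsv[...,2]>40)
x,y,z=get_state()['eef_pos']; 
for off in (-.006,-.003,0): print(off,np.round(proj(c,(x+off-.0205,y,z-.140)),0),np.round(proj(c,(x+off-.0205,y,z-.055)),0))
sub=m[:, 200:330]; r=np.where(sub.any(1))[0]; print(r.min(),r.max(),[ (k,(np.where(sub[k])[0][[0,-1]]+200).tolist()) for k in range(r.min(),r.max(),12) if sub[k].any()])
E
```

```text
-0.006 [260. 160.] [260. 187.]
-0.003 [260. 163.] [260. 191.]
0 [260. 167.] [260. 196.]
162 242 [(162, [258, 258]), (174, [240, 278]), (186, [237, 275]), (198, [239, 284]), (210, [241, 287]), (222, [244, 287]), (234, [235, 284])]
```

Bottom edge at row 162, as expected for an upright bottle with a −3 mm offset. I'll lower it.

```bash

python3 -m inch '[{"ax":0,"ay":0,"az":0,"x":0,"y":20,"z":-6,"hand":1},{"ax":0,"ay":0,"az":0,"x":0,"y":35,"z":0,"hand":1},{"ax":0,"ay":0,"az":0,"x":0,"y":35,"z":0,"hand":1},{"ax":0,"ay":0,"az":0,"x":0,"y":25,"z":0,"hand":1},{"ax":0,"ay":0,"az":0,"x":0,"y":0,"z":0,"hand":1}]' 70
python3 -m inch '[{"ax":0,"ay":0,"az":0,"x":0,"y":15,"z":0,"hand":1},{"ax":0,"ay":0,"az":0,"x":0,"y":15,"z":0,"hand":1},{"ax":0,"ay":0,"az":0,"x":0,"y":8,"z":0,"hand":1},{"ax":0,"ay":0,"az":0,"x":0,"y":0,"z":0,"hand":1}]' 70
python3 -c "
from h import *
st()"
```

```text
time: 38.53
eef_pos: [0.5342, -0.1477, 0.2101]
tcp_rot: [-0.496, -0.498, 0.501, 0.505]
contact_force: [-1.5, -0.3, -3.8]
opening: 0.228
time: 38.87
eef_pos: [0.5376, -0.15, 0.1786]
tcp_rot: [-0.5, -0.499, 0.499, 0.502]
contact_force: [-1.6, 0.1, -2.8]
opening: 0.233
t 38.8667 p [ 0.5376 -0.15    0.1786] open 0.233 F [-1.6  0.1 -2.8]
[[ 0.005 -0.002 -1.   ]
 [ 1.     0.001  0.005]
 [ 0.001 -1.     0.002]]
q [-0.454  0.093  1.922  0.     1.129 -2.02 ]
```

```bash

python3 -m inch '[{"ax":0,"ay":0,"az":0,"x":0,"y":5,"z":0,"hand":1},{"ax":0,"ay":0,"az":0,"x":0,"y":3,"z":0,"hand":1},{"ax":0,"ay":0,"az":0,"x":0,"y":0,"z":0,"hand":1},{"ax":0,"ay":0,"az":0,"x":0,"y":0,"z":0,"hand":1}]' 70
python3 -m inch '[{"ax":0,"ay":0,"az":0,"x":0,"y":1.5,"z":0,"hand":1},{"ax":0,"ay":0,"az":0,"x":0,"y":0,"z":0,"hand":1}]' 70
python3 -c "
from h import *
st()"
```

```text
time: 39.2
eef_pos: [0.5383, -0.1511, 0.1718]
tcp_rot: [0.502, 0.499, -0.498, -0.501]
contact_force: [-0.0, -0.0, -2.5]
opening: 0.234
time: 39.37
eef_pos: [0.5381, -0.1511, 0.1698]
tcp_rot: [0.502, 0.499, -0.498, -0.501]
contact_force: [-0.3, 1.0, -2.3]
opening: 0.228
t 39.3667 p [ 0.5381 -0.1511  0.1698] open 0.228 F [-0.3  1.  -2.3]
[[ 0.006  0.    -1.   ]
 [ 1.    -0.     0.006]
 [-0.    -1.    -0.   ]]
q [-0.455  0.104  1.927 -0.     1.11  -2.02 ]
```

```bash

python3 -m inch '[{"ax":0,"ay":0,"az":0,"x":0,"y":1.5,"z":0,"hand":1},{"ax":0,"ay":0,"az":0,"x":0,"y":0,"z":0,"hand":1}]' 70
python3 -m inch '[{"ax":0,"ay":0,"az":0,"x":0,"y":1.5,"z":0,"hand":1},{"ax":0,"ay":0,"az":0,"x":0,"y":0,"z":0,"hand":1}]' 70
python3 -c "
from h import *
st()"
```

```text
time: 39.53
eef_pos: [0.5382, -0.1512, 0.1683]
tcp_rot: [0.502, 0.499, -0.498, -0.501]
contact_force: [0.1, 0.1, -2.4]
opening: 0.231
time: 39.7
eef_pos: [0.5389, -0.1515, 0.1682]
tcp_rot: [0.502, 0.499, -0.498, -0.501]
contact_force: [-0.4, 0.3, 4.5]
opening: 0.232
t 39.7 p [ 0.5389 -0.1515  0.1682] open 0.232 F [-0.4  0.3  4.5]
[[ 0.006  0.002 -1.   ]
 [ 1.    -0.001  0.006]
 [-0.001 -1.    -0.002]]
q [-0.455  0.107  1.928  0.     1.105 -2.02 ]
```

```bash

python3 -m inch '[{"ax":0,"ay":0,"az":0,"x":0,"y":-0.5,"z":0,"hand":0.45},{"ax":0,"ay":0,"az":0,"x":0,"y":0,"z":0,"hand":0.3},{"ax":0,"ay":0,"az":0,"x":0,"y":0,"z":0,"hand":0.15},{"ax":0,"ay":0,"az":0,"x":0,"y":0,"z":0,"hand":0.15}]' 60
python3 -m inch '[{"ax":0,"ay":0,"az":0,"x":0,"y":-12,"z":0,"hand":0.15},{"ax":0,"ay":0,"az":0,"x":0,"y":-25,"z":0,"hand":0.15},{"ax":0,"ay":0,"az":0,"x":0,"y":-35,"z":0,"hand":0.15},{"ax":0,"ay":0,"az":0,"x":0,"y":-35,"z":0,"hand":-0.3},{"ax":0,"ay":0,"az":0,"x":0,"y":-25,"z":5,"hand":-0.3}]' 60
python3 -m inch '[{"ax":0,"ay":0,"az":0,"x":30,"y":0,"z":3,"hand":-0.3},{"ax":0,"ay":0,"az":0,"x":39,"y":0,"z":3,"hand":-0.3},{"ax":0,"ay":0,"az":0,"x":40,"y":0,"z":3,"hand":-0.3},{"ax":0,"ay":0,"az":0,"x":40,"y":0,"z":3,"hand":-0.3},{"ax":0,"ay":0,"az":0,"x":40,"y":0,"z":3,"hand":-0.3}]' 60
python3 -m inch '[{"ax":0,"ay":0,"az":0,"x":40,"y":0,"z":3,"hand":-0.3},{"ax":0,"ay":0,"az":0,"x":40,"y":0,"z":3,"hand":-0.3},{"ax":0,"ay":0,"az":0,"x":40,"y":0,"z":3,"hand":-0.3},{"ax":0,"ay":0,"az":0,"x":40,"y":0,"z":3,"hand":-0.3},{"ax":0,"ay":0,"az":0,"x":40,"y":0,"z":3,"hand":-0.3}]' 60
python3 -m inch '[{"ax":0,"ay":0,"az":0,"x":40,"y":0,"z":3,"hand":-0.3},{"ax":0,"ay":0,"az":0,"x":40,"y":0,"z":3,"hand":-0.3},{"ax":0,"ay":0,"az":0,"x":40,"y":0,"z":3,"hand":-0.3},{"ax":0,"ay":0,"az":0,"x":40,"y":0,"z":3,"hand":-0.3},{"ax":0,"ay":0,"az":0,"x":40,"y":0,"z":3,"hand":-0.3}]' 60
python3 -m inch '[{"ax":0,"ay":0,"az":0,"x":5,"y":30,"z":0,"hand":-0.3},{"ax":0,"ay":0,"az":0,"x":0,"y":30,"z":0,"hand":-0.3},{"ax":0,"ay":0,"az":0,"x":0,"y":0,"z":0,"hand":-0.3},{"ax":0,"ay":0,"az":0,"x":0,"y":0,"z":0,"hand":-0.3}]' 60
python3 - <<'E'
from h import *
st(); c=cam('wrist'); im=c['img'].astype(int); save(c,'pics/x15.png',k=1.5)
u,v=proj(c,(.489,.446,.154)); print('pred',u,v); x0,y0=int(u)-40,int(v)-40
print(x0,y0);print(im[y0:y0+80:5,x0:x0+80:5].max(2))
E
```

```text
time: 40.03
eef_pos: [0.538, -0.151, 0.1669]
tcp_rot: [-0.501, -0.499, 0.499, 0.502]
contact_force: [0.7, 0.3, -0.1]
opening: 0.421
time: 40.45
eef_pos: [0.5341, -0.1514, 0.3036]
tcp_rot: [0.503, 0.499, -0.498, -0.5]
contact_force: [0.9, -1.2, 0.6]
opening: 0.646
time: 40.87
eef_pos: [0.5187, 0.0396, 0.3003]
tcp_rot: [0.502, 0.499, -0.498, -0.501]
contact_force: [0.6, -0.4, 0.4]
opening: 0.649
time: 41.28
eef_pos: [0.5048, 0.2402, 0.3004]
tcp_rot: [0.502, 0.499, -0.498, -0.501]
contact_force: [0.0, -0.0, 0.2]
opening: 0.649
time: 41.7
eef_pos: [0.4909, 0.4403, 0.3002]
tcp_rot: [0.501, 0.499, -0.498, -0.501]
contact_force: [1.0, -0.6, 1.0]
opening: 0.653
time: 42.03
eef_pos: [0.4904, 0.4427, 0.2373]
tcp_rot: [-0.501, -0.497, 0.5, 0.502]
contact_force: [-0.6, -0.3, 1.0]
opening: 0.649
t 42.0333 p [0.4904 0.4427 0.2373] open 0.649 F [-0.6 -0.3  1. ]
[[ 0.005 -0.004 -1.   ]
 [ 1.    -0.003  0.005]
 [-0.003 -1.     0.004]]
q [ 0.581  0.262  1.616 -0.     1.269 -0.984]
pred 264.7895599293663 207.2733437198433
224 167
[[182 182 182 182 182  63  72  60  62  63  63  60 184 185 187 186]
 [181 
[... 299 characters left out ...]
  21  17  76 181 181 182 182]
 [183 182 180 183 181 183  35  56  53  53  57 101 182 179 182  93]
 [183 182 181 183 181 181  44  51  53  53  59  39 184  94  95  95]
 [181 181 181 182 180 180  56  55  55  56  50  47 114  93  91  93]
 [179 181 180 181 180 181 157  55  52  52  48  70  76  77  80  71]
 [181 180 179 180 179 182 180 173  60  51 101  77  79  77  78  75]
 [181 180 181 182 181 179 181 179 181 182  82  77  78  77  80  83]
 [180 182 179 181 181 180 182 182 182 183  95  77  75  77  73  78]
 [180 178 180 180 180 181 131 129 182 183 160  76  75 110 102  97]
 [180 179 178 179 181 179 181 181 181 181 181  88 123 121 138 119]
 [178 179 179 180 180 181 180 181 181 183 181 126 171 172 170 161]]
```

```bash

python3 -m inch '[{"ax":0,"ay":0,"az":0,"x":3.5,"y":30,"z":1,"hand":-0.3},{"ax":0,"ay":0,"az":0,"x":0,"y":35,"z":0,"hand":-0.3},{"ax":0,"ay":0,"az":0,"x":0,"y":25,"z":0,"hand":-0.3},{"ax":0,"ay":0,"az":0,"x":0,"y":10,"z":0,"hand":-0.3},{"ax":0,"ay":0,"az":0,"x":0,"y":0,"z":0,"hand":1}]' 60
python3 -m inch '[{"ax":0,"ay":0,"az":0,"x":0,"y":0,"z":0,"hand":1},{"ax":0,"ay":0,"az":0,"x":0,"y":0,"z":0,"hand":1},{"ax":0,"ay":0,"az":0,"x":0,"y":0,"z":0,"hand":1},{"ax":0,"ay":0,"az":0,"x":0,"y":0,"z":0,"hand":1},{"ax":0,"ay":0,"az":0,"x":0,"y":0,"z":0,"hand":1}]' 70
python3 -c "
from h import *
st()"
python3 -m inch '[{"ax":0,"ay":0,"az":0,"x":0,"y":-10,"z":0,"hand":1},{"ax":0,"ay":0,"az":0,"x":0,"y":-30,"z":0,"hand":1},{"ax":0,"ay":0,"az":0,"x":0,"y":-40,"z":0,"hand":1},{"ax":0,"ay":0,"az":0,"x":0,"y":-40,"z":0,"hand":1},{"ax":0,"ay":0,"az":0,"x":0,"y":-40,"z":0,"hand":1}]' 70
python3 -m inch '[{"ax":0,"ay":0,"az":0,"x":0,"y":-25,"z":0,"hand":1},{"ax":0,"ay":0,"az":0,"x":0,"y":-12,"z":0,"hand":1},{"ax":0,"ay":0,"az":0,"x":0,"y":0,"z":0,"hand":1}]' 70
python3 -c "
from h import *
st();delta((.499,-.187,.335))"
```

```text
time: 42.5
eef_pos: [0.4903, 0.4458, 0.1382]
tcp_rot: [-0.502, -0.497, 0.499, 0.502]
contact_force: [-0.4, -0.9, -0.1]
opening: 0.522
time: 42.92
eef_pos: [0.4925, 0.4478, 0.1431]
tcp_rot: [0.502, 0.501, -0.496, -0.501]
contact_force: [1.3, -0.3, 6.4]
opening: 0.232
t 42.9167 p [0.4925 0.4478 0.1431] open 0.232 F [ 1.3 -0.3  6.4]
[[ 0.006  0.006 -1.   ]
 [ 1.     0.003  0.006]
 [ 0.003 -1.    -0.006]]
q [ 5.860e-01  3.540e-01  1.681e+00 -1.000e-03  1.101e+00 -9.790e-01]
time: 43.33
eef_pos: [0.4896, 0.4464, 0.3002]
tcp_rot: [-0.501, -0.498, 0.499, 0.502]
contact_force: [0.1, 1.1, -1.9]
opening: 0.231
time: 43.58
eef_pos: [0.4912, 0.4474, 0.3407]
tcp_rot: [0.502, 0.501, -0.496, -0.501]
contact_force: [-0.1, -0.3, -1.2]
opening: 0.228
t 43.5833 p [0.4912 0.4474 0.3407] open 0.228 F [-0.1 -0.3 -1.2]
[[ 0.006  0.006 -1.   ]
 [ 1.     0.004  0.006]
 [ 0.004 -1.    -0.006]]
q [ 0.586  0.205  1.497  0.     1.433 -0.979]
shift xyz [-634.4    3.2  -11.3] yaw_z 179.7 tilt [ 0.004 -1.    -0.006]
```

```bash

python3 -m inch '[{"ax":0,"ay":0,"az":0,"x":-12,"y":0,"z":0,"hand":1},{"ax":0,"ay":0,"az":0,"x":-24,"y":0,"z":0,"hand":1},{"ax":0,"ay":0,"az":0,"x":-32,"y":0,"z":0,"hand":1},{"ax":0,"ay":0,"az":0,"x":-36,"y":0,"z":0,"hand":1},{"ax":0,"ay":0,"az":0,"x":-36,"y":0,"z":0,"hand":1}]' 70
python3 -m inch '[{"ax":0,"ay":0,"az":0,"x":-36,"y":0,"z":0,"hand":1},{"ax":0,"ay":0,"az":0,"x":-36,"y":0,"z":0,"hand":1},{"ax":0,"ay":0,"az":0,"x":-36,"y":0,"z":0,"hand":1},{"ax":0,"ay":0,"az":0,"x":-36,"y":0,"z":0,"hand":1},{"ax":0,"ay":0,"az":0,"x":-36,"y":0,"z":0,"hand":1}]' 70
python3 -m inch '[{"ax":0,"ay":0,"az":0,"x":-36,"y":0,"z":0,"hand":1},{"ax":0,"ay":0,"az":0,"x":-36,"y":0,"z":0,"hand":1},{"ax":0,"ay":0,"az":0,"x":-36,"y":0,"z":0,"hand":1},{"ax":0,"ay":0,"az":0,"x":-36,"y":0,"z":0,"hand":1},{"ax":0,"ay":0,"az":0,"x":-36,"y":0,"z":0,"hand":1}]' 70
python3 -m inch '[{"ax":0,"ay":0,"az":0,"x":-36,"y":0,"z":-2,"hand":1},{"ax":0,"ay":0,"az":0,"x":-36,"y":0,"z":-2,"hand":1},{"ax":0,"ay":0,"az":0,"x":-28,"y":0,"z":-2,"hand":1},{"ax":0,"ay":0,"az":0,"x":-20,"y":0,"z":-2,"hand":1},{"ax":0,"ay":0,"az":0,"x":-10,"y":0,"z":-2,"hand":1}]' 70
python3 -m inch '[{"ax":0,"ay":0,"az":0,"x":-4,"y":0,"z":0,"hand":1},{"ax":0,"ay":0,"az":0,"x":0,"y":0,"z":0,"hand":1},{"ax":0,"ay":0,"az":0,"x":0,"y":0,"z":0,"hand":1}]' 70
python3 - <<'E'
from h import *
st();delta((.500,-.187,.181)); c=cam('wrist'); save(c,'pics/x16.png',k=1.5)
hsv=cv2.cvtColor(c['img'],cv2.COLOR_RGB2HSV); m=(hsv[...,0]>25)&(hsv[...,0]<75)&(hsv[...,1]>90)&(hsv[...,2]>25)
x,y,z=get_state()['eef_pos']
for off in (-.006,-.003,0): print(off,np.round(proj(c,(x+off-.0205,y,z-.143)),0))
sub=m[:300,200:330]; r=np.where(sub.sum(1)>3)[0]; print(r.min(),r.max())
E
```

```text
time: 44.0
eef_pos: [0.4878, 0.3043, 0.3311]
tcp_rot: [-0.5, -0.496, 0.502, 0.502]
contact_force: [0.9, -0.8, -2.4]
opening: 0.227
time: 44.42
eef_pos: [0.4864, 0.1245, 0.3316]
tcp_rot: [-0.5, -0.497, 0.501, 0.503]
contact_force: [0.5, -0.0, -2.0]
opening: 0.234
time: 44.83
eef_pos: [0.4853, -0.0549, 0.3318]
tcp_rot: [-0.499, -0.497, 0.5, 0.504]
contact_force: [0.4, -0.7, -3.3]
opening: 0.231
time: 45.25
eef_pos: [0.4948, -0.1855, 0.3316]
tcp_rot: [-0.5, -0.497, 0.499, 0.505]
contact_force: [-0.8, 0.0, -2.4]
opening: 0.227
time: 45.5
eef_pos: [0.4963, -0.1862, 0.3348]
tcp_rot: [-0.5, -0.499, 0.499, 0.502]
contact_force: [0.1, 0.6, -2.1]
opening: 0.227
t 45.5 p [ 0.4963 -0.1862  0.3348] open 0.227 F [ 0.1  0.6 -2.1]
[[ 0.005 -0.002 -1.   ]
 [ 1.     0.002  0.005]
 [ 0.002 -1.     0.002]]
q [-5.510e-01 -9.400e-02  1.819e+00  1.000e-03  1.419e+00 -2.116e+00]
shift xyz [ -1.  153.8  -4. ] yaw_z 179.7 tilt [ 0.002 -1.     0.002]
-0.006 [260. 160.]
-0.003 [260. 163.]
0 [260. 166.]
162 239
```

```bash

python3 -m inch '[{"ax":0,"ay":0,"az":0,"x":-1,"y":20,"z":-4,"hand":1},{"ax":0,"ay":0,"az":0,"x":0,"y":35,"z":0,"hand":1},{"ax":0,"ay":0,"az":0,"x":0,"y":35,"z":0,"hand":1},{"ax":0,"ay":0,"az":0,"x":0,"y":25,"z":0,"hand":1},{"ax":0,"ay":0,"az":0,"x":0,"y":0,"z":0,"hand":1}]' 70
python3 -m inch '[{"ax":0,"ay":0,"az":0,"x":0,"y":15,"z":0,"hand":1},{"ax":0,"ay":0,"az":0,"x":0,"y":13,"z":0,"hand":1},{"ax":0,"ay":0,"az":0,"x":0,"y":10,"z":0,"hand":1},{"ax":0,"ay":0,"az":0,"x":0,"y":0,"z":0,"hand":1},{"ax":0,"ay":0,"az":0,"x":0,"y":0,"z":0,"hand":1}]' 70
python3 -m inch '[{"ax":0,"ay":0,"az":0,"x":0,"y":4,"z":0,"hand":1},{"ax":0,"ay":0,"az":0,"x":0,"y":3,"z":0,"hand":1},{"ax":0,"ay":0,"az":0,"x":0,"y":0,"z":0,"hand":1}]' 70
python3 -m inch '[{"ax":0,"ay":0,"az":0,"x":0,"y":2,"z":0,"hand":1},{"ax":0,"ay":0,"az":0,"x":0,"y":0,"z":0,"hand":1},{"ax":0,"ay":0,"az":0,"x":0,"y":0,"z":0,"hand":1}]' 70
python3 -c "
from h import *
st()"
```

```text
time: 45.97
eef_pos: [0.4974, -0.1849, 0.2142]
tcp_rot: [-0.496, -0.498, 0.5, 0.506]
contact_force: [-0.8, 0.3, -2.9]
opening: 0.229
time: 46.38
eef_pos: [0.5008, -0.1881, 0.1832]
tcp_rot: [-0.501, -0.499, 0.499, 0.501]
contact_force: [0.4, -0.6, -2.5]
opening: 0.231
time: 46.63
eef_pos: [0.5008, -0.1883, 0.1761]
tcp_rot: [-0.501, -0.499, 0.499, 0.501]
contact_force: [0.1, 0.1, -2.1]
opening: 0.231
time: 46.88
eef_pos: [0.5008, -0.1884, 0.1741]
tcp_rot: [-0.501, -0.499, 0.499, 0.501]
contact_force: [0.1, 0.4, -2.6]
opening: 0.225
t 46.8833 p [ 0.5008 -0.1884  0.1741] open 0.225 F [ 0.1  0.4 -2.6]
[[ 0.006 -0.    -1.   ]
 [ 1.     0.     0.006]
 [ 0.    -1.     0.   ]]
q [-0.55   0.046  1.98   0.     1.115 -2.114]
```

```bash

python3 -m inch '[{"ax":0,"ay":0,"az":0,"x":0,"y":2,"z":0,"hand":1},{"ax":0,"ay":0,"az":0,"x":0,"y":0,"z":0,"hand":1},{"ax":0,"ay":0,"az":0,"x":0,"y":0,"z":0,"hand":1}]' 70
python3 -m inch '[{"ax":0,"ay":0,"az":0,"x":0,"y":1.5,"z":0,"hand":1},{"ax":0,"ay":0,"az":0,"x":0,"y":0,"z":0,"hand":1},{"ax":0,"ay":0,"az":0,"x":0,"y":0,"z":0,"hand":1}]' 70
python3 -m inch '[{"ax":0,"ay":0,"az":0,"x":0,"y":0,"z":0,"hand":0.45},{"ax":0,"ay":0,"az":0,"x":0,"y":0,"z":0,"hand":0.3},{"ax":0,"ay":0,"az":0,"x":0,"y":0,"z":0,"hand":0.15},{"ax":0,"ay":0,"az":0,"x":0,"y":0,"z":0,"hand":0.15}]' 60
python3 -m inch '[{"ax":0,"ay":0,"az":0,"x":0,"y":-12,"z":0,"hand":0.15},{"ax":0,"ay":0,"az":0,"x":0,"y":-25,"z":0,"hand":0.15},{"ax":0,"ay":0,"az":0,"x":0,"y":-35,"z":0,"hand":0.15},{"ax":0,"ay":0,"az":0,"x":0,"y":-35,"z":0,"hand":-0.2},{"ax":0,"ay":0,"az":0,"x":0,"y":-15,"z":0,"hand":-0.2}]' 60
python3 -m inch '[{"ax":0,"ay":0,"az":0,"x":0,"y":0,"z":-30,"hand":-0.2},{"ax":0,"ay":0,"az":0,"x":-15,"y":0,"z":-36,"hand":-0.2},{"ax":0,"ay":0,"az":0,"x":-36,"y":0,"z":-14,"hand":-0.2},{"ax":0,"ay":0,"az":0,"x":-38,"y":0,"z":-13,"hand":-0.2},{"ax":0,"ay":0,"az":0,"x":0,"y":0,"z":0,"hand":-0.2}]' 60
python3 -m inch '[{"ax":0,"ay":0,"az":0,"x":0,"y":0,"z":0,"hand":-0.2},{"ax":0,"ay":0,"az":0,"x":0,"y":0,"z":0,"hand":-0.2}]' 60
python3 - <<'E'
from h import *
st();delta((.594,-.2755,.099)); c=cam('wrist'); save(c,'pics/x17.png',k=1.5)
s=cam('scene'); save(s,'pics/s17.png',k=1.5)
print(proj(c,(.594,-.2755,.12)))
E
```

```text
time: 47.13
eef_pos: [0.5007, -0.1883, 0.172]
tcp_rot: [-0.501, -0.499, 0.499, 0.502]
contact_force: [-0.1, -0.5, -2.3]
opening: 0.231
time: 47.38
eef_pos: [0.5011, -0.1885, 0.1711]
tcp_rot: [0.502, 0.499, -0.499, -0.501]
contact_force: [-0.3, -0.1, 0.0]
opening: 0.231
time: 47.72
eef_pos: [0.5009, -0.1884, 0.1708]
tcp_rot: [0.502, 0.499, -0.499, -0.501]
contact_force: [0.1, 0.1, 0.3]
opening: 0.429
time: 48.13
eef_pos: [0.5024, -0.1892, 0.2995]
tcp_rot: [0.505, 0.499, -0.498, -0.498]
contact_force: [-0.1, -0.7, 1.2]
opening: 0.606
time: 48.55
eef_pos: [0.5945, -0.2834, 0.2922]
tcp_rot: [0.503, 0.497, -0.498, -0.502]
contact_force: [-0.4, 0.1, 0.5]
opening: 0.6
time: 48.72
eef_pos: [0.5931, -0.2777, 0.2929]
tcp_rot: [-0.501, -0.499, 0.498, 0.502]
contact_force: [-0.4, -0.1, -0.5]
opening: 0.599
t 48.7167 p [ 0.5931 -0.2777  0.2929] open 0.599 F [-0.4 -0.1 -0.5]
[[ 0.006 -0.    -1.   ]
 [ 1.     0.001  0.006]
 [ 0.001 -1.     0.   ]]
q [-0.593  0.21   1.576  0.     1.356 -2.157]
shift xyz [  2.1 193.9  -0.9] yaw_z 179.6 tilt [ 0.001 -1.     0.   ]
(np.float64(262.11091613916983), np.float64(178.7920531569829))
```

View pics/x17.png

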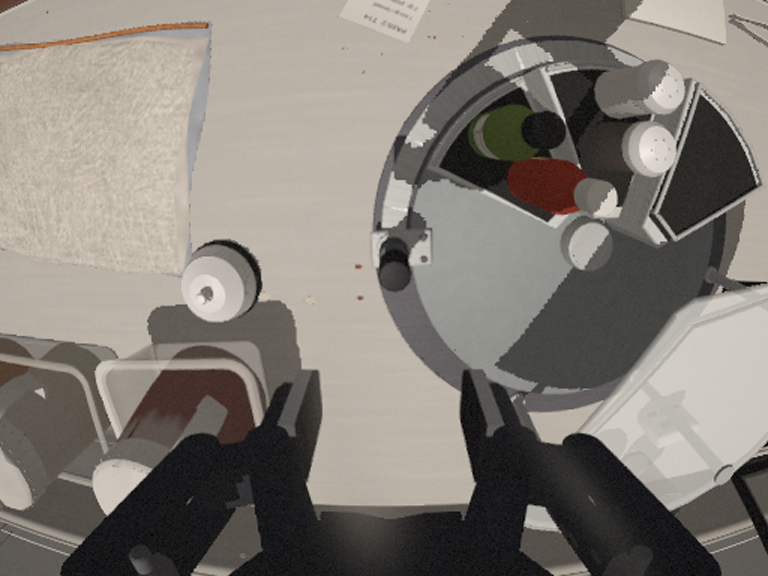

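The four items are standing: green (520,130) and red (560,190) on the low step, white (650,90) and dark (640,145) on the middle step. The knob's top is at (395,272), as predicted. I'll go down, grip, tilt and lift.

```bash

python3 -m inch '[{"ax":0,"ay":0,"az":0,"x":2,"y":30,"z":-2,"hand":-0.2},{"ax":0,"ay":0,"az":0,"x":0,"y":40,"z":0,"hand":-0.2},{"ax":0,"ay":0,"az":0,"x":0,"y":40,"z":0,"hand":-0.2},{"ax":0,"ay":0,"az":0,"x":0,"y":35,"z":0,"hand":-0.2},{"ax":0,"ay":0,"az":0,"x":0,"y":0,"z":0,"hand":-0.2}]' 50
python3 -m inch '[{"ax":0.05,"ay":0,"az":0,"x":0,"y":20,"z":0,"hand":-0.2},{"ax":0.05,"ay":0,"az":0,"x":0,"y":15,"z":-3,"hand":-0.2},{"ax":0.05,"ay":0,"az":0,"x":0,"y":13,"z":-2,"hand":-0.2},{"ax":0.05,"ay":0,"az":0,"x":0,"y":0,"z":0,"hand":-0.2},{"ax":0,"ay":0,"az":0,"x":0,"y":0,"z":0,"hand":-0.2}]' 50
python3 -c "
from h import *
st();delta((.594,-.2755,.099))"
```

```text
time: 49.23
eef_pos: [0.5905, -0.2716, 0.1388]
tcp_rot: [-0.496, -0.498, 0.5, 0.507]
contact_force: [-1.5, 0.4, -1.6]
opening: 0.602
time: 49.65
eef_pos: [0.5998, -0.2753, 0.101]
tcp_rot: [-0.449, -0.447, 0.546, 0.548]
contact_force: [0.9, 0.8, -0.4]
opening: 0.6
t 49.65 p [ 0.5998 -0.2753  0.101 ] open 0.6 F [ 0.9  0.8 -0.4]
[[ 0.004 -0.198 -0.98 ]
 [ 1.     0.     0.004]
 [-0.001 -0.98   0.198]]
q [-0.546  0.485  1.597 -0.109  1.233 -2.068]
shift xyz [-0.2  3.1  5.3] yaw_z 179.7 tilt [-0.001 -0.98   0.198]
```

```bash

python3 -m inch '[{"ax":0,"ay":0,"az":0,"x":0,"y":2,"z":5,"hand":-0.2},{"ax":0,"ay":0,"az":0,"x":0,"y":0,"z":0,"hand":0.2},{"ax":0,"ay":0,"az":0,"x":0,"y":0,"z":0,"hand":1},{"ax":0,"ay":0,"az":0,"x":0,"y":0,"z":0,"hand":1},{"ax":0,"ay":0,"az":0,"x":0,"y":0,"z":0,"hand":1}]' 60
python3 -m inch '[{"ax":0,"ay":0,"az":0,"x":0,"y":0,"z":0,"hand":1},{"ax":0,"ay":0,"az":0,"x":0,"y":0,"z":0,"hand":1},{"ax":0,"ay":0,"az":0,"x":0,"y":0,"z":0,"hand":1},{"ax":0,"ay":0,"az":0,"x":0,"y":0,"z":0,"hand":1}]' 60
python3 -c "
from h import *
st()"
python3 -m inch '[{"ax":0,"ay":0,"az":0,"x":0,"y":-4,"z":0.8,"hand":1},{"ax":0,"ay":0,"az":0,"x":0,"y":-4,"z":0.8,"hand":1},{"ax":0,"ay":0,"az":0,"x":0,"y":-4,"z":0.8,"hand":1},{"ax":0,"ay":0,"az":0,"x":0,"y":-4,"z":0.8,"hand":1},{"ax":0,"ay":0,"az":0,"x":0,"y":-3,"z":0.6,"hand":1}]' 60
python3 -m inch '[{"ax":0,"ay":0,"az":0,"x":0,"y":0,"z":0,"hand":1},{"ax":0,"ay":0,"az":0,"x":0,"y":0,"z":0,"hand":1}]' 60
python3 -c "
from h import *
st()"
```

```text
time: 50.07
eef_pos: [0.5932, -0.2751, 0.1004]
tcp_rot: [-0.449, -0.447, 0.545, 0.549]
contact_force: [-0.4, 3.9, 6.8]
opening: 0.263
time: 50.4
eef_pos: [0.5934, -0.2751, 0.1004]
tcp_rot: [-0.449, -0.447, 0.545, 0.549]
contact_force: [-1.4, 5.0, 7.0]
opening: 0.266
t 50.4 p [ 0.5934 -0.2751  0.1004] open 0.266 F [-1.4  5.   7. ]
[[ 0.006 -0.198 -0.98 ]
 [ 1.     0.002  0.006]
 [ 0.001 -0.98   0.198]]
q [-0.552  0.474  1.613 -0.108  1.228 -2.071]
time: 50.82
eef_pos: [0.5921, -0.2751, 0.1168]
tcp_rot: [-0.448, -0.446, 0.546, 0.55]
contact_force: [0.1, 3.0, -8.6]
opening: 0.26
time: 50.98
eef_pos: [0.5924, -0.2751, 0.117]
tcp_rot: [-0.448, -0.446, 0.546, 0.55]
contact_force: [0.3, 4.4, -7.5]
opening: 0.26
t 50.9833 p [ 0.5924 -0.2751  0.117 ] open 0.26 F [ 0.3  4.4 -7.5]
[[ 0.006 -0.2   -0.98 ]
 [ 1.     0.003  0.006]
 [ 0.002 -0.98   0.2  ]]
q [-0.552  0.454  1.607 -0.108  1.256 -2.074]
```

```bash
python3 - <<'E'
from h import *
s=get_state(); m=R.from_quat(s['tcp_rot']).as_matrix(); p=s['eef_pos']
C=np.array([.590,-.091]); r=.185; d=p[:2]-C; a=np.degrees(np.arctan2(d[1],d[0]))%360; print(a,np.hypot(*d))
prev=np.array([C[0]+r*np.cos(np.radians(a)),C[1]+r*np.sin(np.radians(a)),0])
for k,st_ in enumerate([1,2,3]+[4]*34+[3,2,2,1]):
    a-=st_; q=np.array([C[0]+r*np.cos(np.radians(a)),C[1]+r*np.sin(np.radians(a)),0]); print(k,(m.T@(q-prev)*1000).round(1).tolist(),end=' '); prev=q
    if k%5==4: print(q[:2].round(3),round(a,1))
E
```

```text
270.73721907804554 0.18415445581174283
0 [-0.0, 0.6, 3.2] 1 [0.1, 1.3, 6.3] 2 [0.6, 1.9, 9.5] 3 [1.6, 2.6, 12.6] 4 [2.4, 2.5, 12.4] [ 0.548 -0.271] 256.7
5 [3.3, 2.5, 12.2] 6 [4.2, 2.5, 12.0] 7 [5.0, 2.4, 11.7] 8 [5.8, 2.3, 11.3] 9 [6.6, 2.2, 10.9] [ 0.489 -0.246] 236.7
10 [7.4, 2.1, 10.4] 11 [8.1, 2.0, 9.8] 12 [8.8, 1.9, 9.3] 13 [9.4, 1.8, 8.6] 14 [10.0, 1.6, 8.0] [ 0.442 -0.202] 216.7
15 [10.6, 1.5, 7.3] 16 [11.1, 1.4, 6.5] 17 [11.5, 1.2, 5.8] 18 [11.9, 1.0, 5.0] 19 [12.2, 0.9, 4.1] [ 0.413 -0.144] 196.7
20 [12.5, 0.7, 3.3] 21 [12.7, 0.5, 2.4] 22 [12.8, 0.3, 1.6] 23 [12.9, 0.2, 0.7] 24 [12.9, -0.0, -0.2] [ 0.405 -0.08 ] 176.7
25 [12.9, -0.2, -1.1] 26 [12.8, -0.4, -2.0] 27 [12.6, -0.6, -2.8] 28 [12.4, -0.7, -3.7] 29 [12.1, -0.9, -4.5] [ 0.42  -0.018] 156.7
30 [11.7, -1.1, -5.3] 31 [11.3, -1.2, -6.1] 32 [10.8, -1.4, -6.9] 33 [10.3, -1.5, -7.6] 34 [9.8, -1.7, -8.3] [0.455 0.036] 136.7
35 [9.1, -1.8, -8.9] 36 [8.5, -1.9, -9.5] 37 [5.9, -1.5, -7.5] 38 [3.7, -1.1, -5.2] 39 [3.5, -1.1, -5.3] [0.493 0.066] 121.7
40 [1.7, -0.5, -2.7]
```

```bash

python3 -m inch '[{"ax":0,"ay":0,"az":0,"x":0,"y":-0.4,"z":3.4,"hand":1},{"ax":0,"ay":0,"az":0,"x":0.1,"y":1.3,"z":6.3,"hand":1},{"ax":0,"ay":0,"az":0,"x":0.6,"y":1.9,"z":9.5,"hand":1},{"ax":0,"ay":0,"az":0,"x":1.6,"y":2.6,"z":12.6,"hand":1},{"ax":0,"ay":0,"az":0,"x":2.4,"y":2.5,"z":12.4,"hand":1}]' 60
python3 -m inch '[{"ax":0,"ay":0,"az":0,"x":3.3,"y":2.5,"z":12.2,"hand":1},{"ax":0,"ay":0,"az":0,"x":4.2,"y":2.5,"z":12,"hand":1},{"ax":0,"ay":0,"az":0,"x":5,"y":2.4,"z":11.7,"hand":1},{"ax":0,"ay":0,"az":0,"x":5.8,"y":2.3,"z":11.3,"hand":1},{"ax":0,"ay":0,"az":0,"x":6.6,"y":2.2,"z":10.9,"hand":1}]' 60
python3 -c "
from h import *
st();s=cam('scene');print('ok')"
```

```text
time: 51.4
eef_pos: [0.5487, -0.2715, 0.1191]
tcp_rot: [-0.451, -0.446, 0.545, 0.548]
contact_force: [1.0, -0.9, -7.3]
opening: 0.27
time: 51.82
eef_pos: [0.4881, -0.2496, 0.1198]
tcp_rot: [-0.452, -0.444, 0.548, 0.547]
contact_force: [-3.0, -10.5, -7.7]
opening: 0.266
t 51.8167 p [ 0.4881 -0.2496  0.1198] open 0.266 F [ -3.  -10.5  -7.7]
[[ 0.006 -0.198 -0.98 ]
 [ 1.    -0.008  0.008]
 [-0.009 -0.98   0.198]]
q [-0.605  0.238  1.885 -0.129  1.182 -2.111]
ok
```

```bash

python3 -m inch '[{"ax":0,"ay":0,"az":0,"x":7.4,"y":2.5,"z":10.4,"hand":1},{"ax":0,"ay":0,"az":0,"x":8.1,"y":2.4,"z":9.8,"hand":1},{"ax":0,"ay":0,"az":0,"x":8.8,"y":2.2,"z":9.3,"hand":1},{"ax":0,"ay":0,"az":0,"x":9.4,"y":2,"z":8.6,"hand":1},{"ax":0,"ay":0,"az":0,"x":10,"y":1.8,"z":8,"hand":1}]' 60
python3 -m inch '[{"ax":0,"ay":0,"az":0,"x":10.6,"y":1.5,"z":7.3,"hand":1},{"ax":0,"ay":0,"az":0,"x":11.1,"y":1.4,"z":6.5,"hand":1},{"ax":0,"ay":0,"az":0,"x":11.5,"y":1.2,"z":5.8,"hand":1},{"ax":0,"ay":0,"az":0,"x":11.9,"y":1,"z":5,"hand":1},{"ax":0,"ay":0,"az":0,"x":12.2,"y":0.9,"z":4.1,"hand":1}]' 60
python3 -m inch '[{"ax":0,"ay":0,"az":0,"x":12.5,"y":0.7,"z":3.3,"hand":1},{"ax":0,"ay":0,"az":0,"x":12.7,"y":0.5,"z":2.4,"hand":1},{"ax":0,"ay":0,"az":0,"x":12.8,"y":0.3,"z":1.6,"hand":1},{"ax":0,"ay":0,"az":0,"x":12.9,"y":0.2,"z":0.7,"hand":1},{"ax":0,"ay":0,"az":0,"x":12.9,"y":0,"z":-0.2,"hand":1}]' 60
python3 -c "
from h import *
st()"
```

```text
time: 52.28
eef_pos: [0.4382, -0.2067, 0.118]
tcp_rot: [-0.449, -0.442, 0.551, 0.548]
contact_force: [-12.4, -7.4, -8.2]
opening: 0.257
time: 52.7
eef_pos: [0.4064, -0.1466, 0.116]
tcp_rot: [-0.446, -0.44, 0.551, 0.551]
contact_force: [-7.9, -13.3, -8.3]
opening: 0.258
time: 53.12
eef_pos: [0.4018, -0.0814, 0.1162]
tcp_rot: [-0.448, -0.443, 0.549, 0.55]
contact_force: [-7.7, -0.6, -6.2]
opening: 0.256
t 53.1167 p [ 0.4018 -0.0814  0.1162] open 0.256 F [-7.7 -0.6 -6.2]
[[ 0.006 -0.207 -0.978]
 [ 1.    -0.002  0.006]
 [-0.004 -0.978  0.207]]
q [-0.399 -0.042  2.199 -0.089  1.178 -1.922]
```

```bash

python3 -m inch '[{"ax":0,"ay":0,"az":0,"x":12.9,"y":-0.4,"z":-1.1,"hand":1},{"ax":0,"ay":0,"az":0,"x":12.8,"y":-0.6,"z":-2,"hand":1},{"ax":0,"ay":0,"az":0,"x":12.6,"y":-0.8,"z":-2.8,"hand":1},{"ax":0,"ay":0,"az":0,"x":12.4,"y":-0.9,"z":-3.7,"hand":1},{"ax":0,"ay":0,"az":0,"x":12.1,"y":-1.1,"z":-4.5,"hand":1}]' 60
python3 -m inch '[{"ax":0,"ay":0,"az":0,"x":11.7,"y":-1.1,"z":-5.3,"hand":1},{"ax":0,"ay":0,"az":0,"x":11.3,"y":-1.2,"z":-6.1,"hand":1},{"ax":0,"ay":0,"az":0,"x":10.8,"y":-1.4,"z":-6.9,"hand":1},{"ax":0,"ay":0,"az":0,"x":10.3,"y":-1.5,"z":-7.6,"hand":1},{"ax":0,"ay":0,"az":0,"x":9.8,"y":-1.7,"z":-8.3,"hand":1}]' 60
python3 -m inch '[{"ax":0,"ay":0,"az":0,"x":9.1,"y":-1.8,"z":-8.9,"hand":1},{"ax":0,"ay":0,"az":0,"x":8.5,"y":-1.9,"z":-9.5,"hand":1},{"ax":0,"ay":0,"az":0,"x":5.9,"y":-1.5,"z":-7.5,"hand":1},{"ax":0,"ay":0,"az":0,"x":3.7,"y":-1.1,"z":-5.2,"hand":1},{"ax":0,"ay":0,"az":0,"x":2,"y":-0.6,"z":-3,"hand":1}]' 60
python3 -m inch '[{"ax":0,"ay":0,"az":0,"x":0,"y":0,"z":0,"hand":1},{"ax":0,"ay":0,"az":0,"x":0,"y":0,"z":0,"hand":1}]' 60
python3 -c "
from h import *
st()"
```

```text
time: 53.53
eef_pos: [0.4183, -0.0185, 0.1177]
tcp_rot: [-0.448, -0.444, 0.548, 0.549]
contact_force: [-0.9, 0.8, -7.9]
opening: 0.257
time: 53.95
eef_pos: [0.4558, 0.0352, 0.1182]
tcp_rot: [-0.45, -0.445, 0.546, 0.548]
contact_force: [-5.7, -3.5, -7.6]
opening: 0.258
time: 54.37
eef_pos: [0.4922, 0.0651, 0.118]
tcp_rot: [-0.449, -0.447, 0.546, 0.548]
contact_force: [1.6, -4.1, -7.9]
opening: 0.255
time: 54.53
eef_pos: [0.4914, 0.0647, 0.118]
tcp_rot: [-0.449, -0.447, 0.546, 0.548]
contact_force: [1.9, -4.5, -7.6]
opening: 0.255
t 54.5333 p [0.4914 0.0647 0.118 ] open 0.255 F [ 1.9 -4.5 -7.6]
[[ 0.005 -0.196 -0.98 ]
 [ 1.    -0.     0.005]
 [-0.001 -0.981  0.196]]
q [-0.068  0.141  2.002 -0.014  1.196 -1.627]
```

```bash

python3 -m inch '[{"ax":0,"ay":0,"az":0,"x":1,"y":-0.3,"z":-1.7,"hand":1},{"ax":0,"ay":0,"az":0,"x":0,"y":3,"z":-0.6,"hand":1},{"ax":0,"ay":0,"az":0,"x":0,"y":3,"z":-0.6,"hand":1},{"ax":0,"ay":0,"az":0,"x":0,"y":0,"z":0,"hand":1},{"ax":0,"ay":0,"az":0,"x":0,"y":0,"z":0,"hand":1}]' 60
python3 -c "
from h import *
st()"
python3 -m inch '[{"ax":0,"ay":0,"az":0,"x":0,"y":3,"z":-0.6,"hand":1},{"ax":0,"ay":0,"az":0,"x":0,"y":3,"z":-0.6,"hand":1},{"ax":0,"ay":0,"az":0,"x":0,"y":0,"z":0,"hand":1}]' 60
python3 -c "
from h import *
st()"
```

```text
time: 54.95
eef_pos: [0.4923, 0.0652, 0.1116]
tcp_rot: [-0.449, -0.446, 0.546, 0.548]
contact_force: [1.4, -5.3, -8.4]
opening: 0.26
t 54.95 p [0.4923 0.0652 0.1116] open 0.26 F [ 1.4 -5.3 -8.4]
[[ 0.006 -0.198 -0.98 ]
 [ 1.    -0.     0.006]
 [-0.001 -0.98   0.198]]
q [-0.066  0.153  2.002 -0.014  1.185 -1.625]
time: 55.2
eef_pos: [0.4923, 0.0653, 0.1054]
tcp_rot: [-0.449, -0.446, 0.546, 0.548]
contact_force: [1.9, -5.3, -5.6]
opening: 0.256
t 55.2 p [0.4923 0.0653 0.1054] open 0.256 F [ 1.9 -5.3 -5.6]
[[ 0.006 -0.198 -0.98 ]
 [ 1.     0.     0.006]
 [-0.001 -0.98   0.198]]
q [-0.066  0.163  2.004 -0.014  1.173 -1.625]
```

The spring still pulls down at about 5 mm of lift, so the pin is in its hole. I'll lower the rest, release and back away.

```bash

python3 -m inch '[{"ax":0,"ay":0,"az":0,"x":0,"y":2.5,"z":-0.5,"hand":1},{"ax":0,"ay":0,"az":0,"x":0,"y":2,"z":-0.4,"hand":1},{"ax":0,"ay":0,"az":0,"x":0,"y":0,"z":0,"hand":1}]' 60
python3 -m inch '[{"ax":0,"ay":0,"az":0,"x":0,"y":0,"z":0,"hand":0.3},{"ax":0,"ay":0,"az":0,"x":0,"y":0,"z":0,"hand":0},{"ax":0,"ay":0,"az":0,"x":0,"y":0,"z":0,"hand":-0.2},{"ax":0,"ay":0,"az":0,"x":0,"y":0,"z":0,"hand":-0.2}]' 60
python3 -m inch '[{"ax":0,"ay":0,"az":0,"x":0,"y":-25,"z":5,"hand":-0.2},{"ax":0,"ay":0,"az":0,"x":0,"y":-35,"z":7,"hand":-0.2},{"ax":0,"ay":0,"az":0,"x":0,"y":-35,"z":7,"hand":-0.2},{"ax":0,"ay":0,"az":0,"x":0,"y":-35,"z":7,"hand":-0.2},{"ax":-0.1,"ay":0,"az":0,"x":0,"y":-30,"z":10,"hand":-0.2}]' 60
python3 -m inch '[{"ax":-0.1,"ay":0,"az":0,"x":0,"y":0,"z":0,"hand":-0.2},{"ax":0,"ay":0,"az":0,"x":0,"y":0,"z":0,"hand":-0.2},{"ax":0,"ay":0,"az":0,"x":0,"y":0,"z":0,"hand":-0.2}]' 60
python3 - <<'E'
from h import *
st(); c=cam('wrist'); s=cam('scene'); t=cam('top'); save(c,'pics/f_w.png');save(s,'pics/f_s.png');save(t,'pics/f_t.png')
def comps(n,c,m,box,k=25):
    x0,y0,x1,y1=box; q,l,st_,ce=cv2.connectedComponentsWithStats(m[y0:y1,x0:x1].astype(np.uint8))
    for i in range(1,q):
        if st_[i,4]>k: print(n,st_[i].tolist(),(ce[i]+[x0,y0]).round(1))
C=np.array([.590,-.090])
for n,r,a,h0,h1 in [('red',.084,78.4,.028,.182),('green',.137,76,.028,.182),('dark',.092,30,.074,.158),('white',.137,30,.074,.158)]:
    p=C+r*np.array([np.cos(np.radians(a)),np.sin(np.radians(a))])
    print(n,p.round(3),'scene',[np.round(proj(s,(*p,h)),0).tolist() for h in (h0,h1)],'top',[np.round(proj(t,(*p,h)),0).tolist() for h in (h0,h1)])
for nm,cc,box in [('scene',s,(210,100,340,215)),('top',t,(225,115,325,215))]:
    hsv=cv2.cvtColor(cc['img'],cv2.COLOR_RGB2HSV); H,S,V=hsv[...,0],hsv[...,1],hsv[...,2]
    comps(nm+' red',cc,((H<10)|(H>170))&(S>70)&(V>40),box); comps(nm+' green',cc,(H>25)&(H<80)&(S>60)&(V>25),box)
# knob top from wrist
u,v=proj(c,(.4935,.066,.12)); print('knob pred',u,v); g=cv2.cvtColor(c['img'],cv2.COLOR_RGB2GRAY); u,v=int(u),int(v); print(u-30,v-30); print(g[v-30:v+31:4,u-30:u+31:4])
E
```

```text
time: 55.45
eef_pos: [0.4925, 0.0654, 0.1016]
tcp_rot: [-0.449, -0.446, 0.546, 0.549]
contact_force: [1.5, -5.5, -2.4]
opening: 0.258
time: 55.78
eef_pos: [0.4923, 0.0665, 0.1016]
tcp_rot: [-0.449, -0.447, 0.546, 0.549]
contact_force: [0.2, 0.6, -0.1]
opening: 0.603
time: 56.2
eef_pos: [0.4905, 0.066, 0.267]
tcp_rot: [-0.476, -0.474, 0.522, 0.525]
contact_force: [0.5, -0.9, 0.6]
opening: 0.598
time: 56.45
eef_pos: [0.4876, 0.0664, 0.2651]
tcp_rot: [-0.501, -0.498, 0.499, 0.502]
contact_force: [-0.5, -0.4, -0.4]
opening: 0.6
t 56.45 p [0.4876 0.0664 0.2651] open 0.6 F [-0.5 -0.4 -0.4]
[[ 0.005 -0.001 -1.   ]
 [ 1.     0.     0.005]
 [ 0.    -1.     0.001]]
q [-0.071 -0.144  1.99   0.     1.297 -1.637]
red [ 0.607 -0.008] scene [[257.0, 189.0], [258.0, 155.0]] top [[263.0, 180.0], [264.0, 171.0]]
green [0.623 0.043] scene [[245.0, 191.0], [245.0, 157.0]] top [[251.0, 176.0], [251.0, 166.0]]
dark [ 0.67  -0.044] scene [[256.0, 171.0], [256.0, 153.0]] top [[272.0, 163.0], [273.0, 157.0]]
white [ 0.709 -0.022] scene [[246.0, 169.0], [246.0, 151.0]] top [[267.0, 155.0], [268.0, 148.0]]
sce
[... 740 characters left out ...]
  38  22 106 106 109 151 187]
 [166 166 163 209 141  47  74  72  65  55  31 106 107 109  92 187]
 [164 165 165 177 112  74  75  69  66  60  46 107 108 104 108  95]
 [165 166 163 163 167  64  74  65  65  51  45  72  49  48  49  90]
 [167 165 165 164 164 136  69  59  58  51  49  47  46  49  48  58]
 [165 164 164 164 162 161 142  63  55  48  47  52  50  46  45  46]
 [111 111  84  85  80  81  77  79  75  66  47  48  49  46  46  50]
 [ 87  88  84  80  87  79  79  74  77  74  49  48  49  46  49  50]
 [ 89  88  83  81  81  79  75  78  75  72  45  49  50  51  47  49]
 [ 88  89  85  82  83  82  76  80  75  77  51  49  49  47  49  46]
 [ 86  83  83  79  79  82  78  75  73  76  59  50  50  46  45  49]]
```

```bash
python3 - <<'E'
from h import *
t0=cv2.resize(cv2.imread('pics/top0.png'),(512,384),interpolation=cv2.INTER_AREA); t1=cv2.imread('pics/f_t.png')
d=t1.astype(int).mean(2)-t0.astype(int).mean(2)
print('top diff rows 138-184 cols 240-290'); print(d[138:185:3,240:291:3].astype(int))
s1=cv2.cvtColor(cv2.imread('pics/f_s.png'),cv2.COLOR_BGR2GRAY); print(s1[140:200:3,226:290:3])
E
```

```text
top diff rows 138-184 cols 240-290
[[ -5   2   0  -1   1   1   1   2   0   1   0   0   0   1   0   1   0]
 [ -1  -2   0   1   0   0   0   1   0   0   1   0   1   2   1   0   0]
 [ -1   0   1   0   0   1   1   0   0   0   0   0   0  -2   0   0   0]
 [  1   0   0   0   0   1   0   0   1   3   4   1   1   0   1   0   0]
 [  0   1   0   1   1   0   1   0   5  15  14   0   1  -2   0   0   0]
 [  2   0   0   0   1   0   0   0  11  13  13   0   2   1   1   0   0]
 [  0   0   1   0  -1   1   0   0  11  12  14  13   1   0   0   1   1]
 [  0   0   0   0   1  -1   0   0   0  11  15  14   8   0   0   0   0]
 [  0  -1   0   0   1   0  -1   0   1   7  13  15   4   1   0   1   1]
 [  0   1   0  -5  -3   0   0  -1   0   4   4   2   1   0   0   0   0]
 [-97 -97 -88 -75 -34 -10 -87 -20   1   0   2   1   1   1   0  -1   0]
 [-90 -88 -93 -88 -87 -86 -96 -61   3   0   0   0   1   1   1   1   2]
 [-83 -82 -90 -79 -82 -75 -99 -59   3   2   0  -1  -1   2   2  -5  -1]
 [-80 -73 -77 -68 -70 -91 -73 -41   5   1  -8  -3   2   2   1   1   1]
 [ -6  17  47  63  67  47  45  31  15  29   0   2   0   0   2   4   0]

[... 1232 characters left out ...]
9  51  94 126 127 128 119 180
  181 180 181 181]
 [238 241 214 103 135 131  81  94 127  50  49  52 107 130 125 121 136 204
  181 184 183 183]
 [240 241 105  87 130 144 121 122 125  49  50  53 106 130 122 104 105 240
  240 181 184 184]
 [239 146 108 104 128 133 132 142 100  52  49  44  76 120  85 104 111 114
  107 187 184 183]
 [240 104  46 104  62  50  50  47  31  52  53  31  23  21 123  81 109 109
   90 185 189 188]
 [239  42  43 102 112  65  67  68  26  23  31  16  22  76  78  74  95 193
  191 191 188 188]
 [240  47  41 108  74 113  22  19  24  28  69  17  15  76  81 199 194 194
  192 191 189 188]
 [105  47  58 102  44  74 110  24 120  74  79  73  80 197 199 198 197 193
  198 192 191 190]]
```

Two cap-sized bright spots show through the hood at about (268,150) and (273,159), where the shakers' caps should be. Handing in.

```bash
python3 -c "
from plant import sign_off
print(sign_off())"
```

```text
the job is handed in; nothing more can be done
None
```

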